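Hang up the baluns and shut the parts drawer

TASK

Clip every balun in the open parts drawer onto the rack: push its steel ring through the sprung gate of a snap hook until the gate snaps shut behind it, one balun to a hook, and let it hang there freely. Leave the empty drawer pushed fully shut, and leave the microphone, mug and white box where they are.

Things in the scene. Friction and masses are not known exactly. Their poses are not given: they have to be found in the camera images.
- drawer (a joint): Parts drawer, m pulled out of the cabinet to its -x: 0 shut, 0.14 fully out; takes about 1.5 N to slide, stays where left. Tray 150 mm deep, 336 mm wide, floor 12 mm above the bench, four compartments along y, each 79 mm wide inside, dividers 12 mm high and 4 mm thick
- drawer_front (a point): Middle of the outer face of the drawer's front plate (352 mm wide, 7 to 59 mm above the bench, 8 mm thick, tray behind it), 35 mm above the bench. A steel bow handle 80 mm wide sticks out 22 mm from the plate here. Axes: +x points into the cabinet (the closing direction), y along the drawer's width, z up
- cabinet: Low grey cabinet, 190 (x) x 360 (y) x 66 mm high, fixed to the bench, open at its -x face for the drawer, which comes out towards the robot; origin under its centre
- rack: Hanging rack, fixed to the bench: an aluminium rail 310 mm long along y, 20 mm tall and centred 205 mm above the bench and 32 mm in front (-x) of the origin, on two end posts, carrying four steel snap hooks 70 mm apart that face -x (towards the robot); origin on the bench, 50 mm behind the hooks' back bars
- hook1 (a point): Snap hook 1 of the rack, a J of 6 mm wire in the rack's x-z plane: this point is the lowest point (wire middle) of its round bottom, radius 15 mm, 148 mm above the bench. Axes as the rack's. Back bar at x +15 mm from here, front nose at x -15 mm, rising to 49 mm above here. A hung ring's centre lies about 10 mm below this point
- gate1 (a joint): Gate of snap hook 1: brass, 5 mm thick, level when shut (0), 45 mm above the hook's point; closes the mouth between nose tip and back bar, hinged on the back bar. Grows (rad, to 1.25) as it is pushed down: 1.5 N near its tip starts it, 4 N opens it. A ring let down over the nose, far side between nose and back bar, passes it some 25 mm below the shut gate; it then springs shut above
- hook2 (a point): Snap hook 2 of the rack, a J of 6 mm wire in the rack's x-z plane: this point is the lowest point (wire middle) of its round bottom, radius 15 mm, 148 mm above the bench. Axes as the rack's. Back bar at x +15 mm from here, front nose at x -15 mm, rising to 49 mm above here. A hung ring's centre lies about 10 mm below this point
- gate2 (a joint): Gate of snap hook 2: brass, 5 mm thick, level when shut (0), 45 mm above the hook's point; closes the mouth between nose tip and back bar, hinged on the back bar. Grows (rad, to 1.25) as it is pushed down: 1.5 N near its tip starts it, 4 N opens it. A ring let down over the nose, far side between nose and back bar, passes it some 25 mm below the shut gate; it then springs shut above
- hook3 (a point): Snap hook 3 of the rack, a J of 6 mm wire in the rack's x-z plane: this point is the lowest point (wire middle) of its round bottom, radius 15 mm, 148 mm above the bench. Axes as the rack's. Back bar at x +15 mm from here, front nose at x -15 mm, rising to 49 mm above here. A hung ring's centre lies about 10 mm below this point
- gate3 (a joint): Gate of snap hook 3: brass, 5 mm thick, level when shut (0), 45 mm above the hook's point; closes the mouth between nose tip and back bar, hinged on the back bar. Grows (rad, to 1.25) as it is pushed down: 1.5 N near its tip starts it, 4 N opens it. A ring let down over the nose, far side between nose and back bar, passes it some 25 mm below the shut gate; it then springs shut above
- hook4 (a point): Snap hook 4 of the rack, a J of 6 mm wire in the rack's x-z plane: this point is the lowest point (wire middle) of its round bottom, radius 15 mm, 148 mm above the bench. Axes as the rack's. Back bar at x +15 mm from here, front nose at x -15 mm, rising to 49 mm above here. A hung ring's centre lies about 10 mm below this point
- gate4 (a joint): Gate of snap hook 4: brass, 5 mm thick, level when shut (0), 45 mm above the hook's point; closes the mouth between nose tip and back bar, hinged on the back bar. Grows (rad, to 1.25) as it is pushed down: 1.5 N near its tip starts it, 4 N opens it. A ring let down over the nose, far side between nose and back bar, passes it some 25 mm below the shut gate; it then springs shut above
- balun1_mid (a point): Balun 1, possibly absent (None). Black box 46 (x) x 26 (y) x 26 mm high on a grey base plate 62 x 44 x 8 mm, 34 mm tall in all, 80 g; a steel ring lies flat at its +x end, a socket stub at its -x end (reaching 33 mm from here). This point is the middle of the box, 17 mm above the underside. x: towards the ring, z: up when it lies on its base
- balun1_ring (a point): Centre of that balun's steel ring: inner diameter 26 mm, wire 4.4 mm, in the balun's x-y plane, rigidly fixed, 46 mm along x from the box's middle and 13 mm below it. x: away from the box
- balun2_mid (a point): Balun 2, possibly absent (None). Black box 46 (x) x 26 (y) x 26 mm high on a grey base plate 62 x 44 x 8 mm, 34 mm tall in all, 80 g; a steel ring lies flat at its +x end, a socket stub at its -x end (reaching 33 mm from here). This point is the middle of the box, 17 mm above the underside. x: towards the ring, z: up when it lies on its base
- balun2_ring (a point): Centre of that balun's steel ring: inner diameter 26 mm, wire 4.4 mm, in the balun's x-y plane, rigidly fixed, 46 mm along x from the box's middle and 13 mm below it. x: away from the box
- balun3_mid (a point): Balun 3, possibly absent (None). Black box 46 (x) x 26 (y) x 26 mm high on a grey base plate 62 x 44 x 8 mm, 34 mm tall in all, 80 g; a steel ring lies flat at its +x end, a socket stub at its -x end (reaching 33 mm from here). This point is the middle of the box, 17 mm above the underside. x: towards the ring, z: up when it lies on its base
- balun3_ring (a point): Centre of that balun's steel ring: inner diameter 26 mm, wire 4.4 mm, in the balun's x-y plane, rigidly fixed, 46 mm along x from the box's middle and 13 mm below it. x: away from the box
- balun4_mid (a point): Balun 4, possibly absent (None). Black box 46 (x) x 26 (y) x 26 mm high on a grey base plate 62 x 44 x 8 mm, 34 mm tall in all, 80 g; a steel ring lies flat at its +x end, a socket stub at its -x end (reaching 33 mm from here). This point is the middle of the box, 17 mm above the underside. x: towards the ring, z: up when it lies on its base
- balun4_ring (a point): Centre of that balun's steel ring: inner diameter 26 mm, wire 4.4 mm, in the balun's x-y plane, rigidly fixed, 46 mm along x from the box's middle and 13 mm below it. x: away from the box
- microphone: Desk microphone, 100 x 90 x 117 mm, origin under its base; stays where it is
- mug: White mug, 80 mm wide, 90 mm tall, origin under it; stays where it is
- junction_box: White box 100 x 70 x 35 mm, origin under it; stays where it is

How it is judged:
By the outcome, as a careful person would: the job done as asked, in the order asked, and still so for the second after the job is handed in, with the robot touching nothing.
Of balun1, balun2, balun3, balun4 only 3 to 4 are there at a start; the rules pass over those that are not, and their reading is None.
At some moment in a run one of balun1, balun2, balun3, balun4 may be knocked a few centimetres aside while the robot is not near it.
It also fails if it takes over 208 s, if anything falls off the work surface, if the arm or the gripper's body presses on something with over 40 N, if the wrist force passes 120 N, or if a joint passes its speed limit or range.

ROBOT

A 7-joint arm with a two-finger parallel gripper is mounted at the origin on the work surface. World frame = base frame: x ahead of the robot, y to its left, z up, the work surface at z = 0. Lengths are in m, angles in rad, forces in N, time in s.
With the tool pointing down it reaches from about 0.4 to 0.75 m from the base axis. Payload 19.5 kg.
Tool frame: the origin (TCP) lies on the centre line of the jaws, within the pads' length; the fingertips stand bot.finger_overhang ahead of it and the grasp point (between the pads) lies 5 mm behind it (bot.finger_overhang is the distance from the TCP to the fingertips, in m); z points along the fingers, y is the direction in which the jaws open and shut (so a half turn about z gives the same grasp; the last joint's range is limited). The gripper opens to 85 mm and grips with 20 to 120 N. Pads are 22 mm wide; open, the fingers measure 114 mm over their backs; the gripper's body (76 mm by 85 mm) begins 54 mm behind the grasp point. The pads swing forward as they close: fully open they stand 13 mm farther back than shut.
Start: joints at [-1.346, 0.707, -0.028, 1.485, 0.022, 0.951, -0.075], TCP at [0.152, 0.555, 0.21] pointing down, gripper open.
Joint ranges: [-2.71, 2.71], [-0.32, 2.16], [-1.57, 1.52], [0, 2.45], [-1.46, 4.6], [0, 2.02], [-2.83, 2.83]. Speed limits (rad/s): [1.89, 1.89, 2.57, 2.57, 3.01, 3.01, 3.01].

INTERFACE

Orientations are given as a rotation vector (axis times angle).
In Python, from bench import bot gives the robot as it stands.
- The arm moves only by the shell command python3 -m creep 'ROWS' [FORCE]. ROWS is a JSON object of lists of equal length, an entry for each row: "xyz": the shift along the tool's x, y, z in mm, a list of three; "rotation": the turn, a rotation vector about the tool's x, y, z in rad, a list of three; "grip": the opening, from 0 (shut) to 1 (fully open). A call has 1 to 8 rows; each row is the pose to reach, as a shift and turn from the pose commanded when the call began, along the tool's axes at that moment; what a row does not reach only later rows make up. A row lasts 1/12 s, in which the tool goes at most 41.7 mm and 7.16 degrees, less where a joint would pass 70% of its speed; a pose out of reach is approached as far as the arm can. A call with a gripper value outside its range is refused whole. The fingers move at their own pace and stop on an object; FORCE is the grip in N (left out, the last holds). Time passes only in rows, so rows that repeat a pose let the fingers close. It gives the time, the measured TCP pose, the force and the opening at its end, in the units of the state.
- bot.get_state(): the state, without advancing time (a new reading comes with each control period).
- bot.get_image(name): name is "side" or "top"; returns a dict with "color" (384x512x3 uint8, red, green, blue), "vfov" (degrees; the focal length in pixels is half the picture's height over the tangent of half this angle, whatever the lens; pixels are square), "cx", "cy" (the principal point, pixels), "k1" (the pictures are not rectified: a ray, as slopes to the right and down, at radius r is drawn at 1 + k1 r^2 times it, then the intrinsics apply), "R" (3x3) and "t" (3): a world point X has camera coordinates R X + t. Camera axes: x right, y down, z forward; pixel columns grow to the right and rows downward; lengths in m; the calibration is good to about 2 mm. A picture is of the moment at which its call begins. There is no depth.
- bot.finish_job(): hands the job in, once; it reports no verdict.
The state is a dict: "clock": time; "joint_positions": joint angles; "joint_velocities": joint speeds; "joint_efforts": joint torques, N m; "ee_pos": TCP position; "tcp_rot": TCP orientation; "wrist_force": force on the tool from outside, world axes, zero at the start; "ft_torque": the same for the moment, N m; "width": finger opening in m.
Only numpy, scipy, OpenCV 4.12 (cv2) and the standard library are available. Lean on these libraries where they do the work, as an engineer would, in place of code of your own. Each camera call takes 0.05 s, during which the arm holds its last target.

## Working session

There is one attempt and no reset: what is moved stays moved. The work goes in short steps, Python scripts to look and compute and a shell command to move; the robot and the scene stay as the last step left them, time stands still between calls to the robot, and variables do not carry over. Pictures are saved under pics/ and viewed, and the job is handed in when it is done.

```bash
ls; mkdir -p pics
python3 - <<'E'
from bench import bot
import cv2
print(bot.get_state(), bot.finger_overhang)
for n in ("side","top"):
    i=bot.get_image(n); cv2.imwrite(f"pics/{n}0.png",i["color"][:,:,::-1])
    print(n,{k:v for k,v in i.items() if k!="color"})
E
```

```text
pics
{'clock': 0.0, 'joint_positions': array([-1.34574909,  0.70710548, -0.02757591,  1.48497536,  0.02200898,
        0.95087887, -0.07549757]), 'joint_velocities': array([ 0.00074268,  0.00134833, -0.00059179,  0.00113551, -0.00046288,
        0.00120139,  0.00118038]), 'joint_efforts': array([-6.83931867e-04, -8.83207226e+01,  1.23446725e+00, -2.36168754e+01,
        1.69210893e-02,  6.41394843e-03,  2.01027568e-07]), 'ee_pos': array([0.15151903, 0.5543973 , 0.20983199]), 'tcp_rot': array([-4.17791645e-01, -3.11361216e+00,  1.66798419e-03]), 'wrist_force': array([-0.05770336, -0.05559247, -0.06384487]), 'ft_torque': array([-0.00523072, -0.09050677, -0.01953762]), 'width': 0.08536817965275457} 0.014
side {'vfov': 42.874840545926986, 'cx': 252.37106663224188, 'cy': 189.6937651821195, 'k1': -0.11486617850179481, 'R': array([[ 0.69824007, -0.71585324,  0.00386555],
       [-0.54551499, -0.53557396, -0.64465023],
       [ 0.46354525,  0.44801191, -0.76446788]]), 't': array([-0.36357104,  0.39894153,  1.43855848])}
top {'vfov': 42.66183536796054, 'cx': 252.74604162444155, 'cy': 183.02594811107218, 'k1': 0.056371021762025436, 'R': array([[ 0.02143141, -0.99976981, -0.00101414],
       [-0.99075588, -0.02110225, -0.13400553],
       [ 0.13395328,  0.0038767 , -0.99098007]]), 't': array([-0.00967501,  0.54741657,  2.0308341 ])}
```

View pics/side0.png

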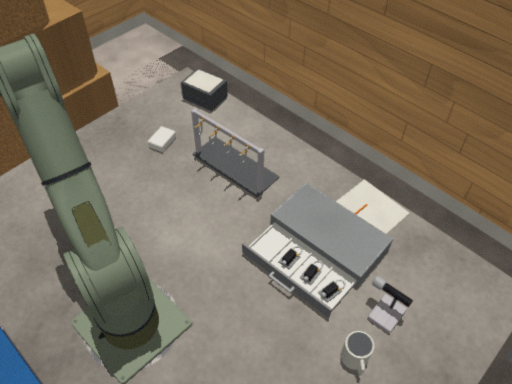

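View pics/top0.png

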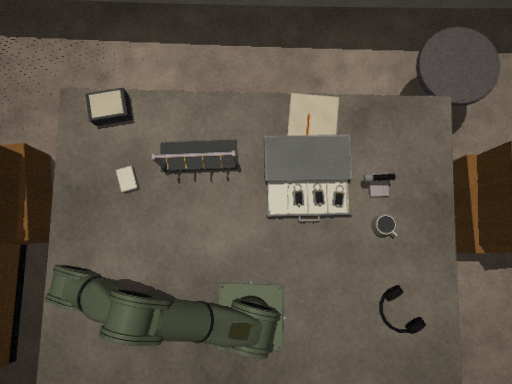

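```bash
cat > h.py <<'E'
from bench import bot
import numpy as np, cv2
from scipy.spatial.transform import Rotation as Ro
def K(i):
    f=192/np.tan(np.radians(i["vfov"]/2)); return f
def proj(i,X):
    c=np.asarray(X)@i["R"].T+i["t"]; s=c[...,:2]/c[...,2:]; r2=(s**2).sum(-1,keepdims=True)
    return s*(1+i["k1"]*r2)*K(i)+[i["cx"],i["cy"]]
def ray(i,uv):
    f=K(i); M=np.array([[f,0,i["cx"]],[0,f,i["cy"]],[0,0,1.]])
    s=cv2.undistortPoints(np.array(uv,float).reshape(-1,1,2),M,np.array([i["k1"],0,0,0,0.])).reshape(-1,2)
    d=np.c_[s,np.ones(len(s))]@i["R"]; return -i["R"].T@i["t"],d
def plane(i,uv,z):
    c,d=ray(i,uv); return c+d*((z-c[2])/d[:,2:])
def tri(i1,u1,i2,u2):
    A=[];b=[]
    for i,u in((i1,u1),(i2,u2)):
        c,d=ray(i,[u]); d=d[0]/np.linalg.norm(d[0]); P=np.eye(3)-np.outer(d,d); A.append(P);b.append(P@c)
    return np.linalg.lstsq(np.vstack(A),np.hstack(b),rcond=None)[0]
def crop(i,x0,y0,w,h,s,name):
    c=cv2.resize(i["color"][y0:y0+h,x0:x0+w],None,fx=s,fy=s,interpolation=cv2.INTER_CUBIC)[:,:,::-1].copy()
    for k in range(0,w,10): cv2.putText(c,str(x0+k),(k*s,9),0,.35,(0,0,255),1); cv2.line(c,(k*s,10),(k*s,14),(0,0,255),1)
    for k in range(10,h,10): cv2.putText(c,str(y0+k),(0,k*s+4),0,.35,(0,0,255),1)
    cv2.imwrite("pics/"+name,c)
def st():
    s=bot.get_state(); R=Ro.from_rotvec(s["tcp_rot"]).as_matrix()
    print("t",round(s["clock"],2),"p",s["ee_pos"].round(4),"w",round(s["width"],4),"F",s["wrist_force"].round(1)); print("R",R.round(3).tolist()); return s,R
E
python3 - <<'E'
from h import *
t=bot.get_image("top"); s=bot.get_image("side")
crop(t,260,130,100,95,7,"t1.png"); crop(t,145,135,100,50,8,"t2.png")
crop(s,240,215,120,100,6,"s1.png"); crop(s,185,100,100,95,6,"s2.png")
E
```

```text
(no output)
```

View pics/t1.png

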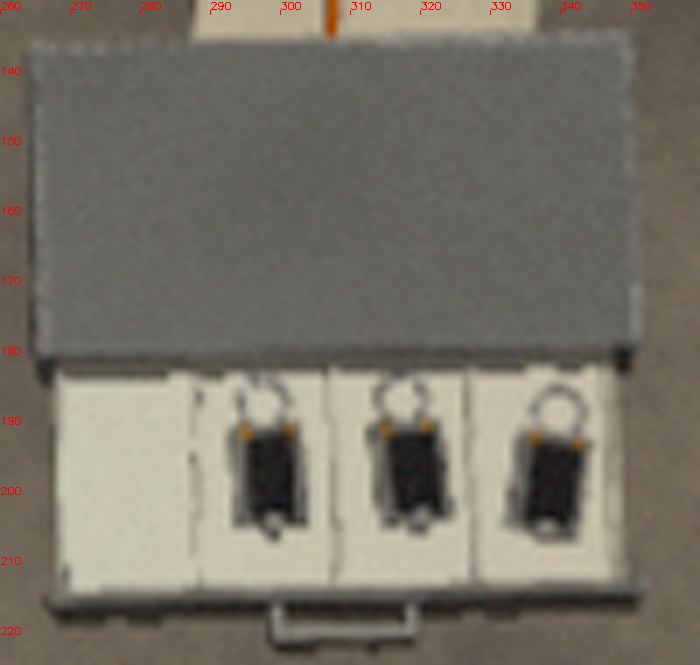

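View pics/t2.png

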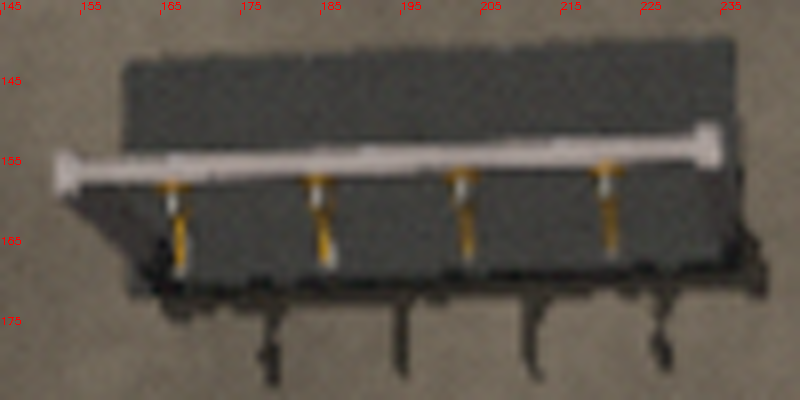

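View pics/s1.png

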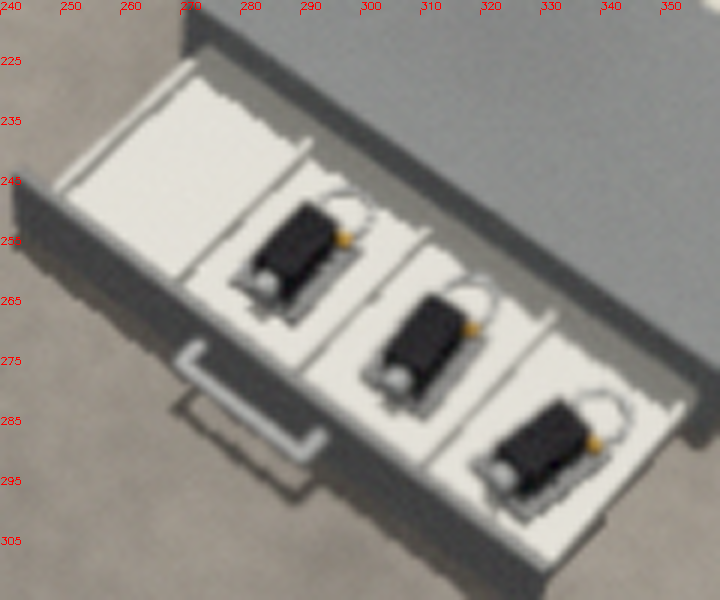

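View pics/s2.png

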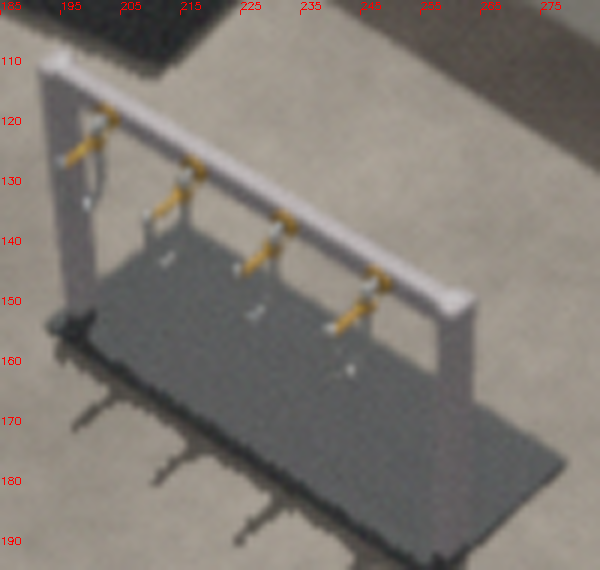

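```bash
cat >> h.py <<'E'
def boxes(i,roi,lo=60,amin=20):
    x0,y0,x1,y1=roi; S=8
    c=cv2.resize(i["color"][y0:y1,x0:x1],None,fx=S,fy=S,interpolation=cv2.INTER_CUBIC)
    m=(c.max(2)<lo).astype(np.uint8); out=[]
    for k in cv2.findContours(m,cv2.RETR_EXTERNAL,cv2.CHAIN_APPROX_NONE)[0]:
        a=cv2.contourArea(k)/S/S
        if a<amin: continue
        cv2.moments; M=cv2.moments(k); u=np.array([M["m10"],M["m01"]])/M["m00"]
        out.append((a,(u+.5)/S-.5+[x0,y0],(cv2.boxPoints(cv2.minAreaRect(k))+.5)/S-.5+[x0,y0]))
    return out
def rect_dir(i,b,z):
    P=plane(i,b,z)[:,:2]; e=P[1]-P[0]; f=P[2]-P[1]
    L=e if np.linalg.norm(e)>np.linalg.norm(f) else f
    if L[0]<0: L=-L
    return np.degrees(np.arctan2(L[1],L[0])), np.linalg.norm(e),np.linalg.norm(f)
E
python3 - <<'E'
from h import *
t=bot.get_image("top"); s=bot.get_image("side")
for i in (t,s): print("cam",(-i["R"].T@i["t"]).round(3))
T=[o for o in boxes(t,(268,184,348,212))]; 
print("TOP")
for a,u,b in T: print(round(a,1),u.round(1),plane(t,[u],.033)[0].round(4),np.round(rect_dir(t,b,.046),3))
print("SIDE")
for a,u,b in boxes(s,(270,238,345,305)): print(round(a,1),u.round(1),plane(s,[u],.033)[0].round(4),np.round(rect_dir(s,b,.046),3))
# gold gates
for n,i,r in(("top",t,(155,145,235,172)),("side",s,(190,110,265,165))):
    x0,y0,x1,y1=r
    c=cv2.resize(i["color"][y0:y1,x0:x1],None,fx=8,fy=8,interpolation=cv2.INTER_CUBIC)
    h=cv2.cvtColor(c,cv2.COLOR_RGB2HSV); m=((h[...,1]>120)&(h[...,2]>110)).astype(np.uint8)
    for k in cv2.findContours(m,0,1)[0]:
        if cv2.contourArea(k)<150: continue
        P=(cv2.boxPoints(cv2.minAreaRect(k))+.5)/8-.5+[x0,y0]; q=P[np.argsort(P[:,1])]
        print(n,"far",q[:2].mean(0).round(1),"near",q[2:].mean(0).round(1),cv2.contourArea(k)/64)
# rail ends
for uv in([154,156],[153,156.5],[233,153.5]): print(plane(t,[uv],.215)[0].round(4))
E
```

```text
cam [ 0.271 -0.006  2.086]
cam [-0.195 -0.691  1.358]
TOP
70.6 [338.5 198.7] [ 0.4895 -0.3582  0.033 ] [-6.891  0.048  0.029]
68.1 [298.3 197.5] [ 0.4906 -0.1904  0.033 ] [1.635 0.027 0.051]
69.4 [318.9 196.9] [ 0.4951 -0.2763  0.033 ] [1.949 0.03  0.048]
SIDE
119.1 [330.3 289.5] [ 0.4897 -0.3616  0.033 ] [-7.209  0.052  0.03 ]
108.4 [310.7 271.9] [ 0.4958 -0.2786  0.033 ] [7.712 0.054 0.029]
108.0 [289.2 256.6] [ 0.491  -0.1929  0.033 ] [6.694 0.055 0.031]
top far [185.2 163.1] near [184.9 167. ] 3.453125
top far [167.  161.9] near [167.2 167.7] 5.53125
side far [245.8 150.3] near [240.7 153.9] 6.3359375
side far [229.7 141. ] near [226.  144.8] 4.8046875
side far [231.1 135.1] near [233.5 137.5] 2.8515625
side far [213.6 131.3] near [214.3 133.1] 3.2890625
side far [216.2 126.3] near [218.3 128.4] 2.46875
side far [200.7 123. ] near [195.8 126. ] 6.2109375
[0.6205 0.3846 0.215 ]
[0.6185 0.3884 0.215 ]
[0.6371 0.0802 0.215 ]
```

Run:
```python
from h import *
t=bot.get_image("top"); s=bot.get_image("side")
tp=np.array([(180,270),(327,267),(468,262),(613,255)])/8+[144.56,134.56]
sp=np.array([(62,162),(150,216),(237,270),(331,330)])/6+[184.6,99.6]
for a,b in zip(tp,sp): print("tip tri",tri(t,a,s,b).round(4),"top@.195",plane(t,[a],.195)[0].round(4),"side",plane(s,[b],.195)[0].round(4))
rt=np.array([(265,403),(402,398),(557,411)])/7+[259.57,129.57]
rs=np.array([(346,216),(469,302),(604,416)])/6+[239.6,214.6]
for a,b in zip(rt,rs): print("ring",plane(t,[a],.016)[0].round(4),plane(s,[b],.016)[0].round(4))
# rail direction
for uv in([(60,170),(708,145)],):
    P=plane(t,np.array(uv)/8+[144.56,134.56],.215); print(P.round(4),np.degrees(np.arctan2(*(P[0]-P[1])[[0,1]])))
rsd=plane(s,np.array([(52,60),(455,300)])/6+[184.6,99.6],.215);print(rsd.round(4),np.degrees(np.arctan2(*(rsd[0]-rsd[1])[[0,1]])))
# drawer front plate ends top edge z=.059
print(plane(t,np.array([(50,598),(640,592)])/7+[259.57,129.57],.059).round(4))
st()
```

```text
tip tri [0.5765 0.3362 0.1947] top@.195 [0.5768 0.3359 0.195 ] side [0.5761 0.3362 0.195 ]
tip tri [0.5798 0.2642 0.1968] top@.195 [0.5798 0.2647 0.195 ] side [0.5812 0.2656 0.195 ]
tip tri [0.5835 0.1957 0.1981] top@.195 [0.5838 0.1962 0.195 ] side [0.5858 0.198  0.195 ]
tip tri [0.5885 0.1256 0.1966] top@.195 [0.5887 0.1258 0.195 ] side [0.5897 0.1267 0.195 ]
ring [ 0.5367 -0.1877  0.016 ] [ 0.5352 -0.1901  0.016 ]
ring [ 0.5416 -0.2705  0.016 ] [ 0.5399 -0.273   0.016 ]
ring [ 0.5356 -0.3641  0.016 ] [ 0.5356 -0.3676  0.016 ]
[[0.6211 0.3921 0.215 ]
 [0.6403 0.0801 0.215 ]] -3.5147271949017918
[[0.6177 0.3902 0.215 ]
 [0.64   0.0805 0.215 ]] -4.110347606124049
[[ 0.4128 -0.0585  0.059 ]
 [ 0.424  -0.4049  0.059 ]]
t 0.4 p [0.1516 0.5546 0.2102] w 0.0853 F [0.  0.4 0.1]
R [[-0.965, 0.264, -0.0], [0.264, 0.965, -0.0], [0.0, -0.0, -1.0]]
```

```bash
cat >> h.py <<'E'
def need(x,y,z,yaw):
    """yaw: deg, direction of the balun/-tool x axis; tool pointing down"""
    s,R=st(); a=np.radians(yaw); c,n=np.cos(a),np.sin(a)
    Rt=np.array([[-c,-n,0],[-n,c,0],[0,0,-1.]])
    print("xyz mm",(R.T@(np.array([x,y,z])-s["ee_pos"])*1000).round(1),"rot",Ro.from_matrix(R.T@Rt).as_rotvec().round(3))
E
python3 -c "
from h import *
need(.42,.2,.30,3)"
```

```text
t 0.4 p [0.1516 0.5546 0.2102] w 0.0853 F [0.  0.4 0.1]
R [[-0.965, 0.264, -0.0], [0.264, 0.965, -0.0], [0.0, -0.0, -1.0]]
xyz mm [-352.4 -271.3  -89.7] rot [-0.    -0.    -0.319]
```

```bash
python3 -m creep '{"xyz":[[-30,-22,-10],[-65,-50,-20],[-100,-77,-35],[-135,-104,-45],[-170,-130,-55],[-200,-155,-65],[-230,-178,-75],[-255,-196,-85]],"rotation":[[0,0,-0.05],[0,0,-0.1],[0,0,-0.15],[0,0,-0.2],[0,0,-0.25],[0,0,-0.3],[0,0,-0.32],[0,0,-0.32]],"grip":[1,1,1,1,1,1,1,1]}' && python3 -c "
from h import *
need(.491,-.1915,.15,3)"
```

```text
clock: 1.07
ee_pos: [0.345, 0.2984, 0.295]
tcp_rot: [0.086, -3.14, 0.0]
wrist_force: [1.2, -0.0, 0.3]
width: 0.0853
t 1.07 p [0.345  0.2984 0.295 ] w 0.0853 F [ 1.2 -0.   0.3]
R [[-0.999, -0.055, -0.0], [-0.055, 0.999, -0.0], [0.0, -0.0, -1.0]]
xyz mm [-119.  -497.1  145.1] rot [-0.    -0.     0.002]
```

```bash
python3 -m creep '{"xyz":[[-10,-30,0],[-20,-65,0],[-35,-100,0],[-45,-135,0],[-55,-170,0],[-65,-205,0],[-75,-230,0],[-80,-250,0]],"rotation":[[0,0,0],[0,0,0],[0,0,0],[0,0,0],[0,0,0],[0,0,0],[0,0,0],[0,0,0]],"grip":[1,0.9,0.8,0.7,0.65,0.65,0.65,0.65]}'
cat >> h.py <<'E'
def look(tag):
    t=bot.get_image("top"); s=bot.get_image("side")
    crop(t,260,130,100,95,7,f"t_{tag}.png"); crop(s,240,215,120,100,6,f"s_{tag}.png")
    for n,i,r in(("top",t,(268,184,348,212)),("side",s,(270,238,345,305))):
        for a,u,b in boxes(i,r): print(n,round(a,1),u.round(1),plane(i,[u],.033)[0].round(4),np.round(rect_dir(i,b,.046),3))
    return t,s
E
python3 -c "
from h import *
look('a')
need(.491,-.1915,.15,3)"
```

```text
clock: 1.73
ee_pos: [0.4383, 0.0525, 0.2946]
tcp_rot: [-0.08, 3.14, -0.001]
wrist_force: [0.3, 1.0, -0.4]
width: 0.0555
top 70.7 [338.5 198.7] [ 0.4896 -0.3583  0.033 ] [-6.19   0.048  0.029]
top 68.2 [298.3 197.6] [ 0.4906 -0.1903  0.033 ] [1.61  0.027 0.052]
top 69.5 [318.8 197. ] [ 0.495  -0.2762  0.033 ] [6.661 0.029 0.05 ]
side 108.0 [330.4 289.6] [ 0.4898 -0.362   0.033 ] [-8.823  0.05   0.029]
side 98.6 [310.8 271.8] [ 0.496  -0.2786  0.033 ] [7.672 0.052 0.027]
side 98.9 [289.2 256.5] [ 0.4911 -0.1929  0.033 ] [5.679 0.053 0.029]
t 1.83 p [0.4381 0.052  0.2945] w 0.0556 F [0.1 0.6 0.4]
R [[-0.999, -0.049, 0.0], [-0.049, 0.999, -0.001], [-0.0, -0.001, -1.0]]
xyz mm [ -40.9 -245.6  144.7] rot [-0.001  0.    -0.004]
```

View pics/s_a.png

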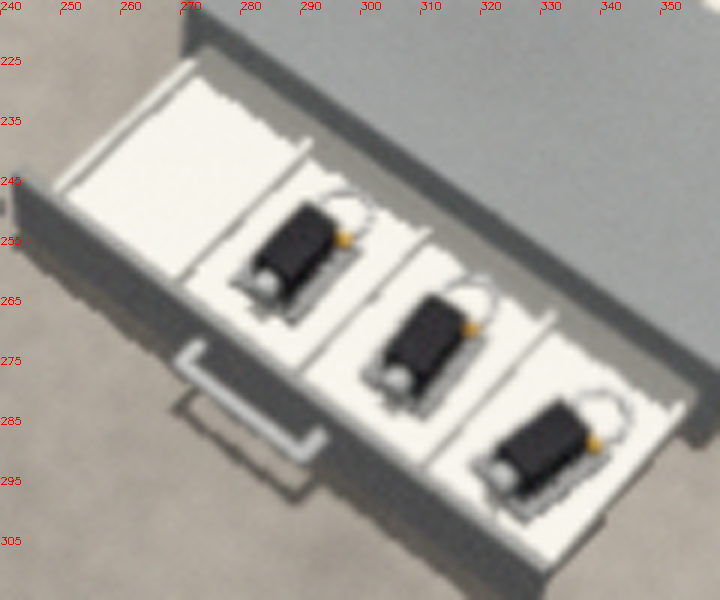

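```bash
python3 -m creep '{"xyz":[[-5,-35,0],[-12,-75,10],[-20,-115,25],[-27,-155,45],[-34,-195,65],[-39,-225,85],[-41,-242,105],[-41,-246,120]],"rotation":[[0,0,0],[0,0,0],[0,0,0],[0,0,0],[0,0,0],[0,0,0],[0,0,0],[0,0,0]],"grip":[0.6,0.6,0.6,0.6,0.6,0.6,0.6,0.6]}' 
python3 -m creep '{"xyz":[[0,0,10],[0,0,24],[0,0,24]],"rotation":[[0,0,0],[0,0,0],[0,0,0]],"grip":[0.6,0.6,0.6]}' && python3 -c "
from h import *
look('b')
need(.491,-.1915,.037,3)"
```

```text
clock: 2.5
ee_pos: [0.4911, -0.1916, 0.1724]
tcp_rot: [0.078, -3.139, 0.001]
wrist_force: [-0.4, -0.2, -0.7]
width: 0.0513
clock: 2.75
ee_pos: [0.4908, -0.1875, 0.1486]
tcp_rot: [0.084, -3.138, -0.002]
wrist_force: [0.3, 0.5, -0.4]
width: 0.0516
top 70.3 [338.5 198.6] [ 0.4897 -0.3582  0.033 ] [-7.388  0.048  0.029]
top 215.1 [302.2 194.7] [ 0.5031 -0.2064  0.033 ] [-80.639   0.161   0.114]
side 109.7 [330.4 289.5] [ 0.4899 -0.3618  0.033 ] [-8.425  0.05   0.029]
side 105.1 [310.5 272. ] [ 0.4949 -0.2784  0.033 ] [7.134 0.053 0.028]
side 109.2 [288.9 256.8] [ 0.4896 -0.1929  0.033 ] [6.572 0.053 0.031]
t 2.85 p [ 0.4916 -0.1879  0.1508] w 0.051 F [-0.1 -0.3  0.5]
R [[-0.999, -0.054, -0.0], [-0.054, 0.999, 0.0], [0.0, 0.0, -1.0]]
xyz mm [  0.8  -3.6 113.8] rot [ 0.    -0.     0.001]
```

View pics/s_b.png

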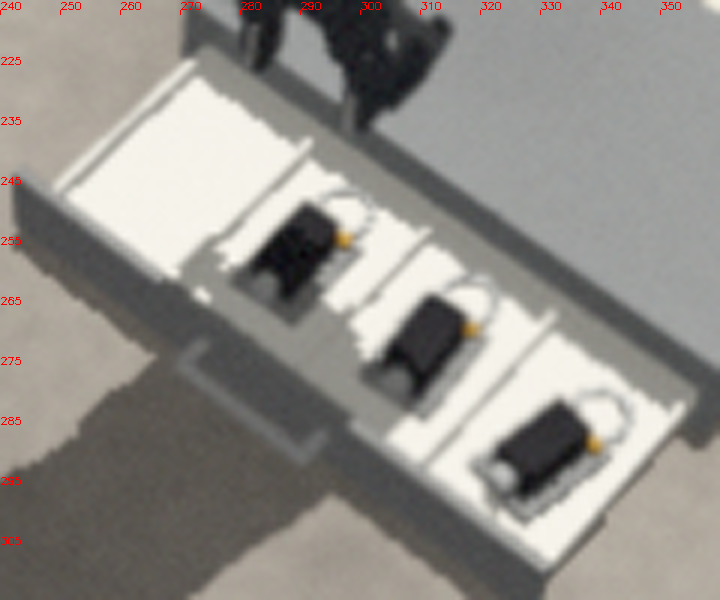

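```bash
python3 -m creep '{"xyz":[[0,-3,15],[0,-3,35],[0,-3,55],[0,-3,72],[0,-3,84],[0,-3,85]],"rotation":[[0,0,0],[0,0,0],[0,0,0],[0,0,0],[0,0,0],[0,0,0]],"grip":[0.6,0.6,0.6,0.6,0.6,0.6]}' && python3 -c "
from h import *
look('c')
need(.491,-.1915,.037,3)"
```

```text
clock: 3.35
ee_pos: [0.4914, -0.191, 0.0647]
tcp_rot: [0.084, -3.139, -0.001]
wrist_force: [-0.5, -0.2, 0.3]
width: 0.051
top 23.4 [323.1 201.9] [ 0.4744 -0.2941  0.033 ] [8.688 0.029 0.046]
top 70.4 [338.5 198.7] [ 0.4896 -0.3582  0.033 ] [-6.777  0.048  0.029]
top 45.0 [285.2 202.4] [ 0.469  -0.1358  0.033 ] [-1.581e+01  8.800e-02  1.500e-02]
top 117.1 [306.5 187.6] [ 0.5333 -0.2244  0.033 ] [-8.1506e+01  1.3800e-01  6.2000e-02]
side 111.2 [330.3 289.5] [ 0.4898 -0.3617  0.033 ] [-8.276  0.05   0.029]
side 109.4 [310.3 272. ] [ 0.4944 -0.278   0.033 ] [5.399 0.052 0.03 ]
side 114.3 [288.9 256.8] [ 0.4898 -0.1928  0.033 ] [3.386 0.053 0.033]
side 143.9 [301.7 242.9] [ 0.5586 -0.1872  0.033 ] [5.7026e+01 5.4000e-02 5.8000e-02]
t 3.45 p [ 0.492  -0.1914  0.0663] w 0.0512 F [-0.4 -0.4  0.1]
R [[-0.999, -0.053, 0.0], [-0.053, 0.999, -0.0], [-0.0, -0.0, -1.0]]
xyz mm [ 1.  -0.1 29.3] rot [-0.     0.     0.001]
```

View pics/s_c.png

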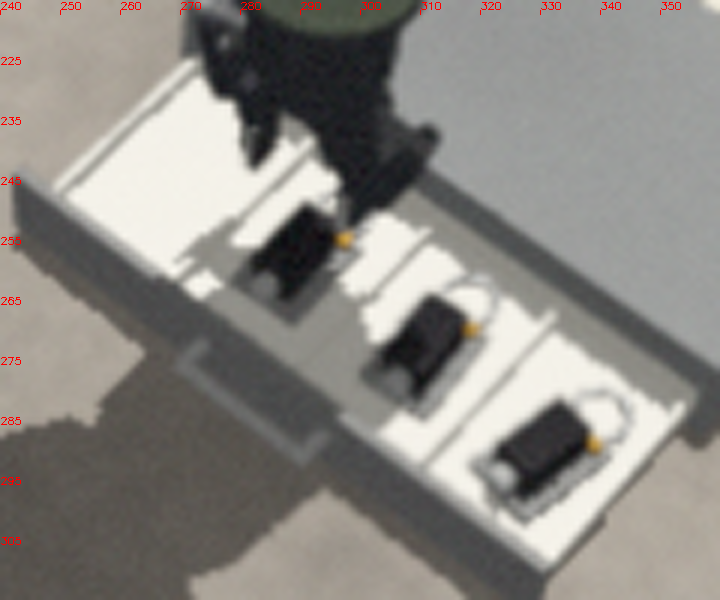

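```bash
python3 -m creep '{"xyz":[[0,0,12],[0,0,22],[0,0,28],[0,0,28]],"rotation":[[0,0,0],[0,0,0],[0,0,0],[0,0,0]],"grip":[0.6,0.6,0.6,0.6]}' && python3 -m creep '{"xyz":[[0,0,0],[0,0,0],[0,0,0],[0,0,0],[0,0,0],[0,0,0],[0,0,0],[0,0,0]],"rotation":[[0,0,0],[0,0,0],[0,0,0],[0,0,0],[0,0,0],[0,0,0],[0,0,0],[0,0,0]],"grip":[0.5,0.4,0.35,0.3,0.25,0.2,0.15,0.15]}' 40; python3 -c "
from h import *
st()"
```

```text
clock: 3.78
ee_pos: [0.4914, -0.1914, 0.037]
tcp_rot: [0.084, -3.14, -0.0]
wrist_force: [-1.0, 0.6, 0.1]
width: 0.0515
clock: 4.45
ee_pos: [0.4916, -0.1915, 0.0376]
tcp_rot: [0.084, -3.14, 0.0]
wrist_force: [-0.0, 0.0, -0.1]
width: 0.0129
t 4.45 p [ 0.4916 -0.1915  0.0376] w 0.0129 F [-0.   0.  -0.1]
R [[-0.999, -0.053, -0.0], [-0.053, 0.999, -0.0], [0.0, -0.0, -1.0]]
```

```bash
python3 -c "
from h import *
look('d')"
```

```text
top 70.4 [338.5 198.7] [ 0.4895 -0.3582  0.033 ] [-6.029  0.048  0.03 ]
top 52.0 [285.2 200.5] [ 0.4769 -0.1354  0.033 ] [-1.6987e+01  1.0600e-01  1.5000e-02]
top 61.2 [309.5 186.2] [ 0.5397 -0.237   0.033 ] [-8.2717e+01  1.2400e-01  4.0000e-02]
side 111.4 [330.3 289.5] [ 0.4898 -0.3618  0.033 ] [-8.199  0.05   0.029]
side 108.6 [310.3 271.9] [ 0.4946 -0.2778  0.033 ] [5.905 0.052 0.03 ]
side 371.4 [292.8 248. ] [ 0.5235 -0.1797  0.033 ] [0.27  0.119 0.092]
```

View pics/s_d.png

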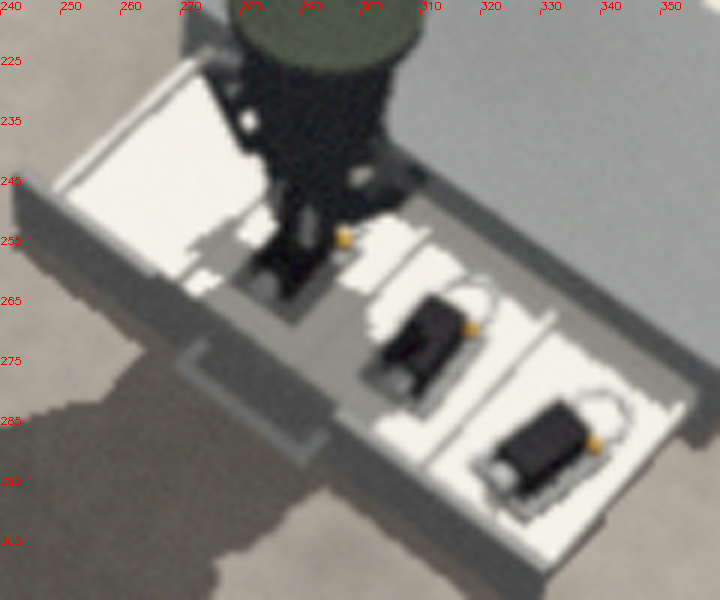

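View pics/t_d.png

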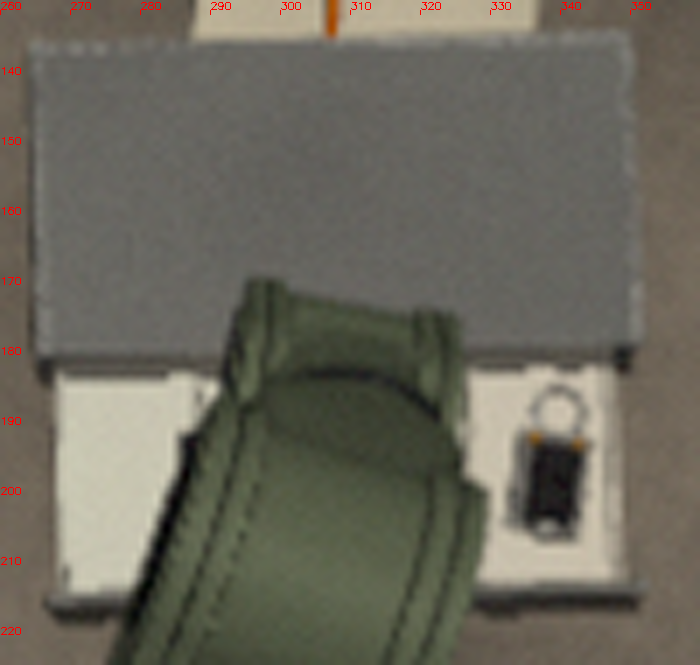

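```bash
python3 -c "
from h import *
s=bot.get_image('side')
s2=dict(s); s2['color']=(255*(s['color']/255.)**0.45).astype('uint8')
crop(s2,265,220,60,55,12,'s_e.png')
for z in(.0236,.046,.06): print(z,proj(s,[[.4916,-.1915,z]]).round(1))
print(proj(s,[[.49,-.1915,.046]]))
"
```

```text
0.0236 [[288.8 257.8]]
0.046 [[289.3 254. ]]
0.06 [[289.6 251.6]]
[[288.93960618 254.27108194]]
```

View pics/s_e.png

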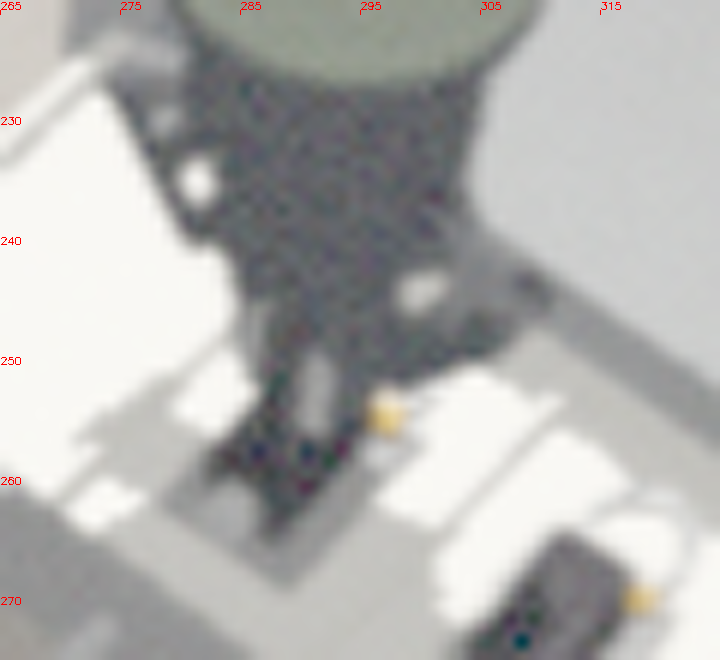

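```bash
python3 -c "
from h import *
s=bot.get_image('side')
for y in(-.198,-.205,-.21):
  for z in(.0236,.04,.05): print(y,z,proj(s,[[.4806,y,z],[.5026,y,z]]).round(1).tolist())
"
```

```text
-0.198 0.0236 [[288.1, 261.1], [292.6, 256.9]]
-0.198 0.04 [[288.4, 258.3], [293.0, 254.1]]
-0.198 0.05 [[288.6, 256.6], [293.2, 252.4]]
-0.205 0.0236 [[289.7, 262.4], [294.3, 258.2]]
-0.205 0.04 [[290.0, 259.6], [294.6, 255.4]]
-0.205 0.05 [[290.2, 257.9], [294.9, 253.7]]
-0.21 0.0236 [[290.9, 263.3], [295.4, 259.1]]
-0.21 0.04 [[291.2, 260.6], [295.8, 256.3]]
-0.21 0.05 [[291.4, 258.9], [296.0, 254.6]]
```

```bash
python3 -m creep '{"xyz":[[0,0,0],[0,0,0],[0,0,0]],"rotation":[[0,0,0],[0,0,0],[0,0,0]],"grip":[0.1,0.0,0.0]}' 40;python3 -m creep '{"xyz":[[0,0,-5],[0,0,-15],[0,0,-25],[0,0,-25]],"rotation":[[0,0,0],[0,0,0],[0,0,0],[0,0,0]],"grip":[0,0,0,0]}' 40; python3 -c "
from h import *
st()
s=bot.get_image('side')
s2=dict(s); s2['color']=(255*(s['color']/255.)**0.45).astype('uint8')
crop(s2,265,220,60,55,12,'s_f.png')
"
```

```text
clock: 4.9
ee_pos: [0.4916, -0.1915, 0.0375]
tcp_rot: [0.083, -3.14, 0.0]
wrist_force: [-0.1, -0.4, 0.1]
width: 0.0
clock: 5.23
ee_pos: [0.4925, -0.1919, 0.0649]
tcp_rot: [-0.083, 3.138, -0.002]
wrist_force: [0.6, -0.1, 0.2]
width: 0.0001
t 5.23 p [ 0.4925 -0.1919  0.0649] w 0.0001 F [ 0.6 -0.1  0.2]
R [[-0.999, -0.053, 0.003], [-0.053, 0.999, -0.001], [-0.003, -0.001, -1.0]]
```

View pics/s_f.png

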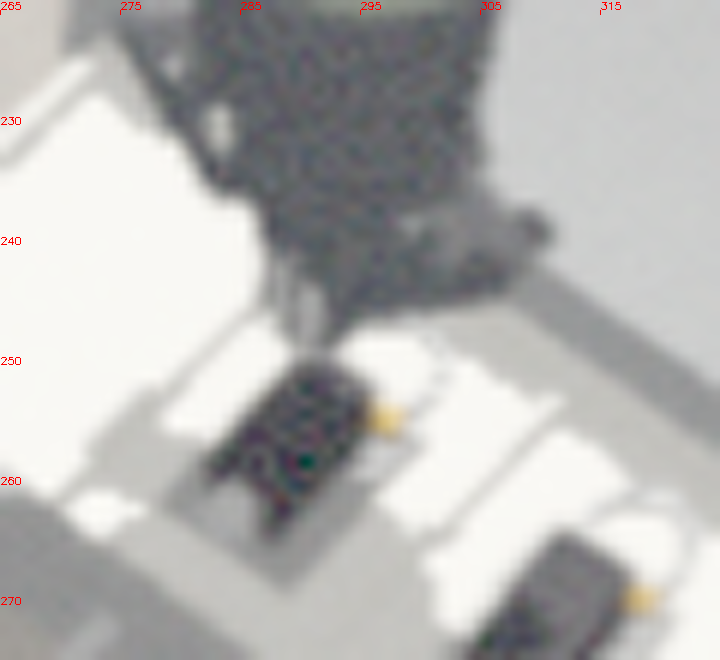

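```bash
python3 -c "
from h import *
s=bot.get_image('side')
for z in(.05,.06,.07,.08): print(z,plane(s,[[282.6,242.1],[297.9,251.6],[290.2,246.8],[290.,249.3]],z).round(4)[:,:2].tolist())
"
```

```text
0.05 [[0.5083, -0.1477], [0.5153, -0.2068], [0.5118, -0.1772], [0.5043, -0.183]]
0.06 [[0.5029, -0.1518], [0.5098, -0.2105], [0.5064, -0.1811], [0.4989, -0.1869]]
0.07 [[0.4975, -0.156], [0.5044, -0.2142], [0.501, -0.185], [0.4936, -0.1908]]
0.08 [[0.4921, -0.1601], [0.499, -0.2179], [0.4956, -0.189], [0.4882, -0.1947]]
```

```bash
python3 -m creep '{"xyz":[[0,0,0],[0,0,0],[0,0,0],[0,0,0],[0,0,0],[0,0,10],[0,0,20],[0,0,25]],"rotation":[[0,0,0],[0,0,0],[0,0,0],[0,0,0],[0,0,0],[0,0,0],[0,0,0],[0,0,0]],"grip":[0.3,0.6,0.6,0.6,0.6,0.6,0.6,0.6]}' 40;python3 -m creep '{"xyz":[[0,0,4],[0,0,8],[0,0,12],[0,0,15],[0,0,15]],"rotation":[[0,0,0],[0,0,0],[0,0,0],[0,0,0],[0,0,0]],"grip":[0.6,0.6,0.6,0.6,0.6]}' 40; python3 -c "
from h import *
st()
s=bot.get_image('side')
s2=dict(s); s2['color']=(255*(s['color']/255.)**0.45).astype('uint8')
crop(s2,265,220,60,55,12,'s_g.png')
"
```

```text
clock: 6.0
ee_pos: [0.4911, -0.1913, 0.0358]
tcp_rot: [0.084, -3.139, -0.001]
wrist_force: [-0.0, 0.9, -0.6]
width: 0.0511
clock: 6.42
ee_pos: [0.4914, -0.1914, 0.022]
tcp_rot: [0.084, -3.14, -0.0]
wrist_force: [0.0, 0.3, -0.2]
width: 0.0508
t 6.42 p [ 0.4914 -0.1914  0.022 ] w 0.0508 F [ 0.   0.3 -0.2]
R [[-0.999, -0.053, -0.001], [-0.053, 0.999, 0.0], [0.001, 0.0, -1.0]]
```

View pics/s_g.png

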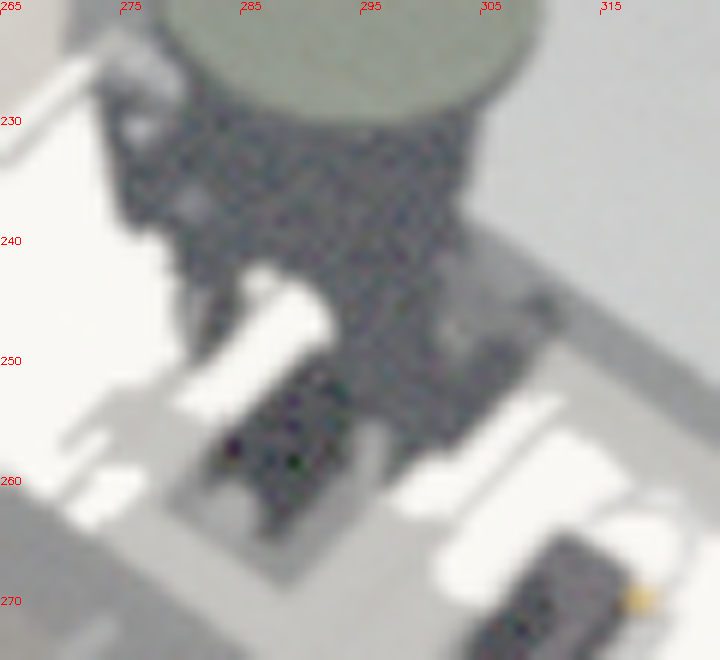

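```bash
python3 -m creep '{"xyz":[[0,0,0],[0,0,0],[0,0,0],[0,0,0],[0,0,0],[0,0,0],[0,0,0]],"rotation":[[0,0,0],[0,0,0],[0,0,0],[0,0,0],[0,0,0],[0,0,0],[0,0,0]],"grip":[0.5,0.4,0.35,0.3,0.25,0.25,0.25]}' 25; python3 -c "
from h import *
st()
s=bot.get_image('side')
s2=dict(s); s2['color']=(255*(s['color']/255.)**0.45).astype('uint8')
crop(s2,265,220,60,55,12,'s_h.png')
"
```

```text
clock: 7.05
ee_pos: [0.4918, -0.1916, 0.0229]
tcp_rot: [-0.084, 3.14, -0.0]
wrist_force: [-1.1, -0.2, 6.1]
width: 0.0242
t 7.05 p [ 0.4918 -0.1916  0.0229] w 0.0242 F [-1.1 -0.2  6.1]
R [[-0.999, -0.053, 0.0], [-0.053, 0.999, -0.0], [-0.0, -0.0, -1.0]]
```

View pics/s_h.png

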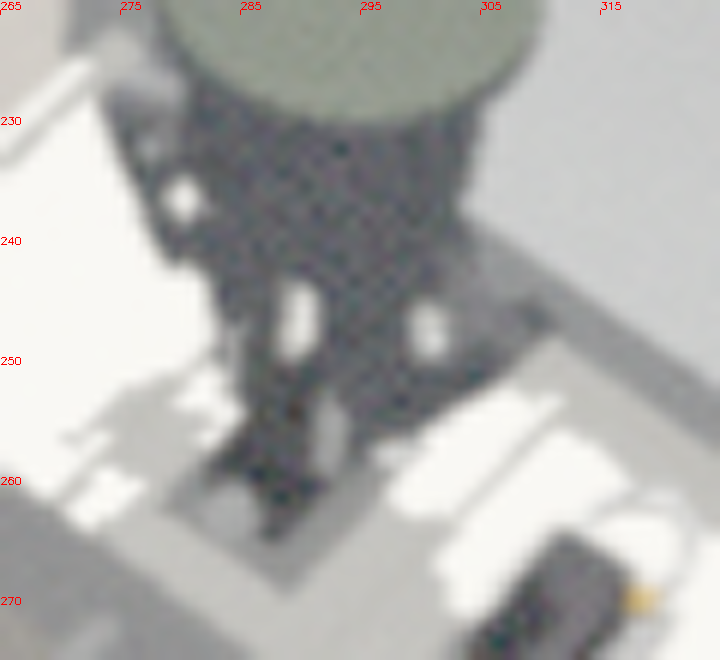

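```bash
python3 -m creep '{"xyz":[[0,0,0],[0,0,0],[0,0,0],[0,0,-4],[0,0,-14],[0,0,-28],[0,0,-40],[0,0,-40]],"rotation":[[0,0,0],[0,0,0],[0,0,0],[0,0,0],[0,0,0],[0,0,0],[0,0,0],[0,0,0]],"grip":[0.15,0.15,0.15,0.15,0.15,0.15,0.15,0.15]}' 50; python3 -c "
from h import *
st()
s=bot.get_image('side')
s2=dict(s); s2['color']=(255*(s['color']/255.)**0.45).astype('uint8')
crop(s2,265,220,60,55,12,'s_i.png')
"
```

```text
clock: 7.77
ee_pos: [0.4925, -0.1919, 0.0651]
tcp_rot: [-0.083, 3.138, -0.002]
wrist_force: [-0.1, 0.8, -0.1]
width: 0.0229
t 7.77 p [ 0.4925 -0.1919  0.0651] w 0.0229 F [-0.1  0.8 -0.1]
R [[-0.999, -0.053, 0.003], [-0.053, 0.999, -0.001], [-0.003, -0.001, -1.0]]
```

View pics/s_i.png

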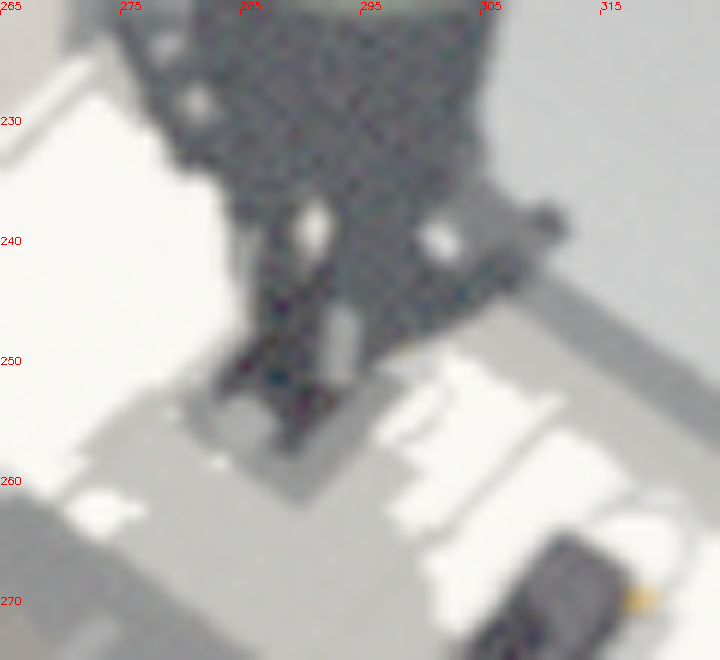

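```bash
python3 -m creep '{"xyz":[[0,0,-10],[0,0,-28],[0,0,-50],[0,0,-75],[2,10,-100],[5,30,-125],[10,55,-150],[15,80,-170]],"rotation":[[0,0,0],[0,0,0],[0,0,0],[0,0,0],[0,0,0],[0,0,0],[0,0,0],[0,0,0]],"grip":[0.15,0.15,0.15,0.15,0.15,0.15,0.15,0.15]}' 50; python3 -c "
from h import *
need(.49,.12,.26,3.6)
"
```

```text
clock: 8.48
ee_pos: [0.4719, -0.1116, 0.2343]
tcp_rot: [-0.083, 3.14, -0.0]
wrist_force: [0.8, 0.4, -0.3]
width: 0.0229
t 8.48 p [ 0.4719 -0.1116  0.2343] w 0.0229 F [ 0.8  0.4 -0.3]
R [[-0.999, -0.053, 0.0], [-0.053, 0.999, -0.0], [-0.0, -0.0, -1.0]]
xyz mm [-30.3 230.3 -25.7] rot [-0.    0.   -0.01]
```

```bash
python3 -m creep '{"xyz":[[-4,30,-5],[-8,62,-10],[-12,95,-15],[-16,128,-20],[-20,160,-25],[-25,190,-25],[-30,215,-25],[-30,230,-25]],"rotation":[[0,0,-0.002],[0,0,-0.005],[0,0,-0.01],[0,0,-0.01],[0,0,-0.01],[0,0,-0.01],[0,0,-0.01],[0,0,-0.01]],"grip":[0.15,0.15,0.15,0.15,0.15,0.15,0.15,0.15]}' 50; python3 -m creep '{"xyz":[[-10,0,0],[-25,0,0],[-40,0,0],[-40,0,0]],"rotation":[[0,0,0],[0,0,0],[0,0,0],[0,0,0]],"grip":[0.15,0.15,0.15,0.15]}'; python3 -c "
from h import *
need(.5435,.123,.26,3.6)
s=bot.get_image('side'); crop(s,185,90,120,100,6,'s_j.png'); t=bot.get_image('top'); crop(t,145,130,110,60,7,'t_j.png')
"
```

```text
clock: 9.15
ee_pos: [0.4899, 0.1219, 0.2576]
tcp_rot: [0.103, -3.139, -0.001]
wrist_force: [0.2, 1.1, -1.6]
width: 0.023
clock: 9.48
ee_pos: [0.5315, 0.1214, 0.2572]
tcp_rot: [0.099, -3.14, 0.001]
wrist_force: [-0.6, -0.6, -1.3]
width: 0.0224
t 9.48 p [0.5315 0.1214 0.2572] w 0.0224 F [-0.6 -0.6 -1.3]
R [[-0.998, -0.063, -0.0], [-0.063, 0.998, -0.0], [0.0, -0.0, -1.0]]
xyz mm [-12.1   0.9  -2.8] rot [-0. -0.  0.]
```

View pics/s_j.png

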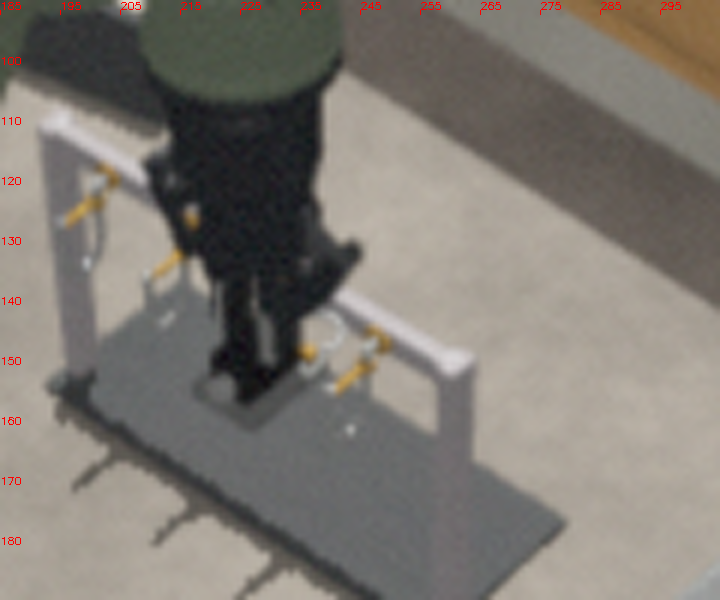

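View pics/t_j.png

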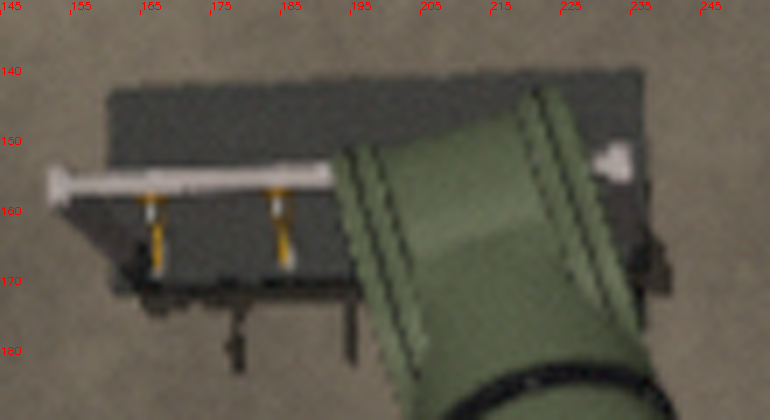

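```bash
python3 -c "
from h import *
s=bot.get_image('side')
for z in(.23,.25,.27):print(proj(s,[[.5765,.1243,z]]).round(1), plane(s,[[240.1,144.6]],z).round(4))
c=s['color'][125:165,225:260]
s2=dict(s); s2['color']=(255*(s['color']/255.)**0.6).astype('uint8'); crop(s2,205,120,50,48,14,'s_k.png')
"
```

```text
[[237.2 149.5]] [[0.599  0.1338 0.23  ]]
[[237.1 145.1]] [[0.5849 0.1192 0.25  ]]
[[237.  140.6]] [[0.5708 0.1045 0.27  ]]
```

View pics/s_k.png

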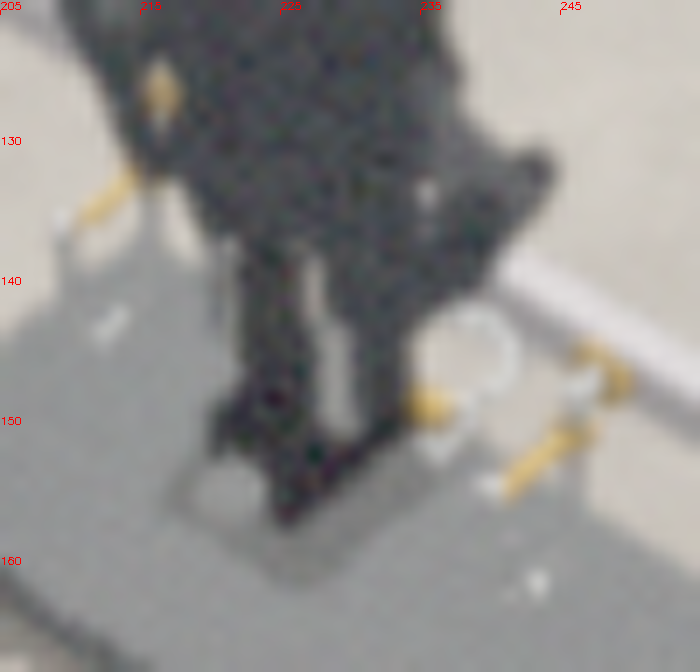

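```bash
python3 -m creep '{"xyz":[[-5,1,0],[-10,2,0],[-11,2,10],[-11,2,22],[-11,2,34],[-11,2,43],[-11,2,43]],"rotation":[[0,0,0],[0,0,0],[0,0,0],[0,0,0],[0,0,0],[0,0,0],[0,0,0]],"grip":[0.15,0.15,0.15,0.15,0.15,0.15,0.15]}' 50;  python3 -c "
from h import *
st()
s=bot.get_image('side')
s2=dict(s); s2['color']=(255*(s['color']/255.)**0.6).astype('uint8'); crop(s2,205,120,50,48,14,'s_l.png')
"
```

```text
clock: 10.22
ee_pos: [0.5405, 0.124, 0.2131]
tcp_rot: [0.099, -3.138, 0.001]
wrist_force: [-0.7, 0.4, -0.8]
width: 0.0231
t 10.22 p [0.5405 0.124  0.2131] w 0.0231 F [-0.7  0.4 -0.8]
R [[-0.998, -0.063, -0.002], [-0.063, 0.998, -0.001], [0.002, -0.001, -1.0]]
```

View pics/s_l.png

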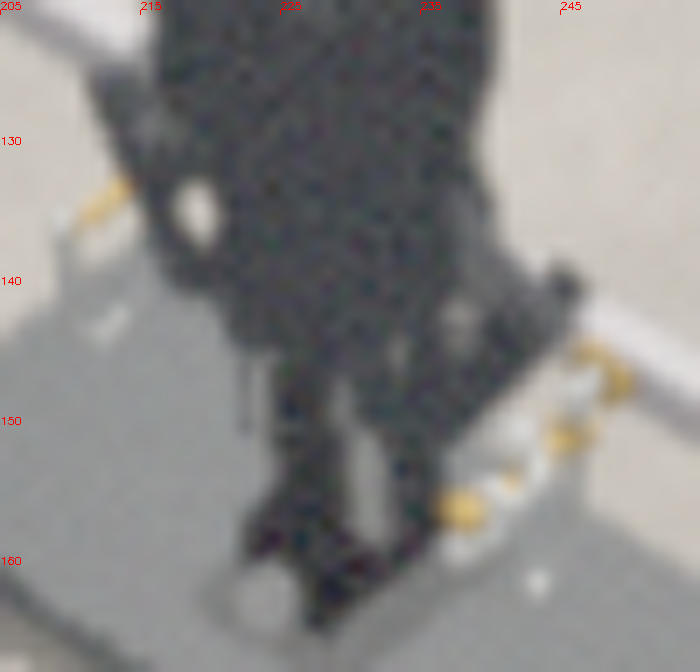

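```bash
python3 -m creep '{"xyz":[[-2,0,3],[-2,0,9],[-2,0,16],[-2,0,23],[-2,0,30],[-2,0,37],[-2,0,43],[-2,0,47]],"rotation":[[0,0,0],[0,0,0],[0,0,0],[0,0,0],[0,0,0],[0,0,0],[0,0,0],[0,0,0]],"grip":[0.15,0.15,0.15,0.15,0.15,0.15,0.15,0.15]}' 50;  python3 -m creep '{"xyz":[[0,0,0],[0,0,0]],"rotation":[[0,0,0],[0,0,0]],"grip":[0.15,0.15]}' 50;  python3 -c "
from h import *
st()
s=bot.get_image('side')
s2=dict(s); s2['color']=(255*(s['color']/255.)**0.6).astype('uint8'); crop(s2,205,130,50,48,14,'s_m.png')
"
```

```text
clock: 10.93
ee_pos: [0.5419, 0.1241, 0.1663]
tcp_rot: [0.099, -3.137, 0.001]
wrist_force: [-7.6, 0.4, 0.5]
width: 0.0203
clock: 11.1
ee_pos: [0.5416, 0.1241, 0.1664]
tcp_rot: [0.1, -3.137, 0.001]
wrist_force: [-7.9, -0.2, 1.4]
width: 0.0201
t 11.1 p [0.5416 0.1241 0.1664] w 0.0201 F [-7.9 -0.2  1.4]
R [[-0.998, -0.063, -0.003], [-0.063, 0.998, -0.001], [0.003, -0.001, -1.0]]
```

View pics/s_m.png

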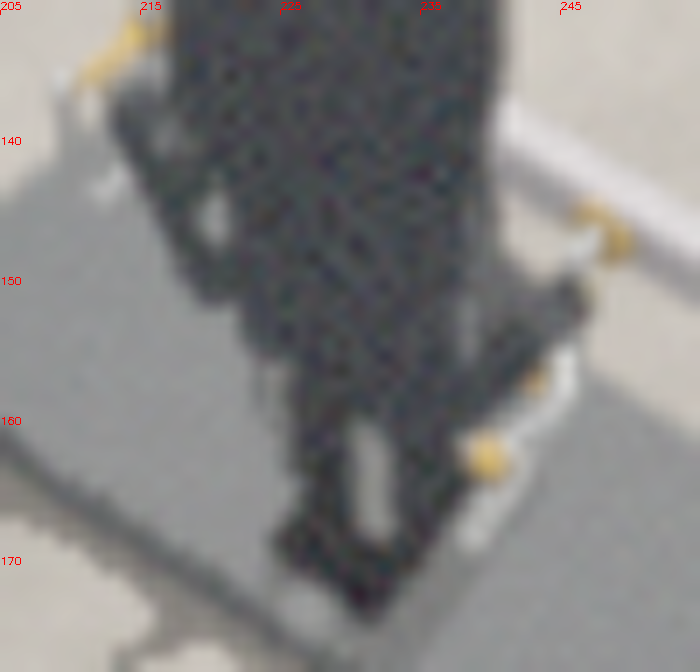

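```bash
python3 -m creep '{"xyz":[[3,0,-3],[6,0,-8],[6,0,-18],[6,0,-32],[6,0,-50],[6,0,-70],[6,0,-88],[10,0,-95]],"rotation":[[0,0,0],[0,0,0],[0,0,0],[0,0,0],[0,0,0],[0,0,0],[0,0,0],[0,0,0]],"grip":[0,0,0,0,0,0,0,0]}' 100;  python3 -c "
from h import *
st()
s=bot.get_image('side')
s2=dict(s); s2['color']=(255*(s['color']/255.)**0.6).astype('uint8'); crop(s2,205,115,50,52,14,'s_n.png')
"
```

```text
clock: 11.82
ee_pos: [0.5339, 0.1237, 0.2644]
tcp_rot: [-0.099, 3.137, 0.001]
wrist_force: [-1.2, 0.8, 0.6]
width: -0.0
t 11.82 p [0.5339 0.1237 0.2644] w -0.0 F [-1.2  0.8  0.6]
R [[-0.998, -0.063, 0.003], [-0.063, 0.998, 0.001], [-0.003, 0.0, -1.0]]
```

View pics/s_n.png

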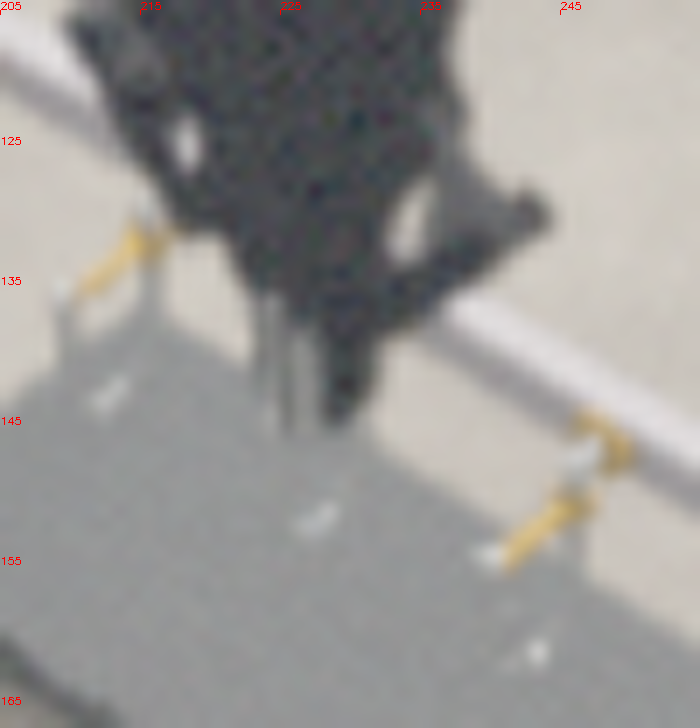

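```bash
python3 -c "
from h import *
s=bot.get_image('side')
s2=dict(s); s2['color']=(255*(s['color']/255.)**0.7).astype('uint8'); crop(s2,140,90,150,120,5,'s_o.png'); cv2.imwrite('pics/top_o.png',bot.get_image('top')['color'][:,:,::-1])
print(plane(s,[[228.5,144.7]],.26),plane(s,[[228.5,144.7]],.27))
"
```

```text
[[0.5516517  0.13793085 0.26      ]] [[0.54485037 0.13038271 0.27      ]]
```

View pics/s_o.png

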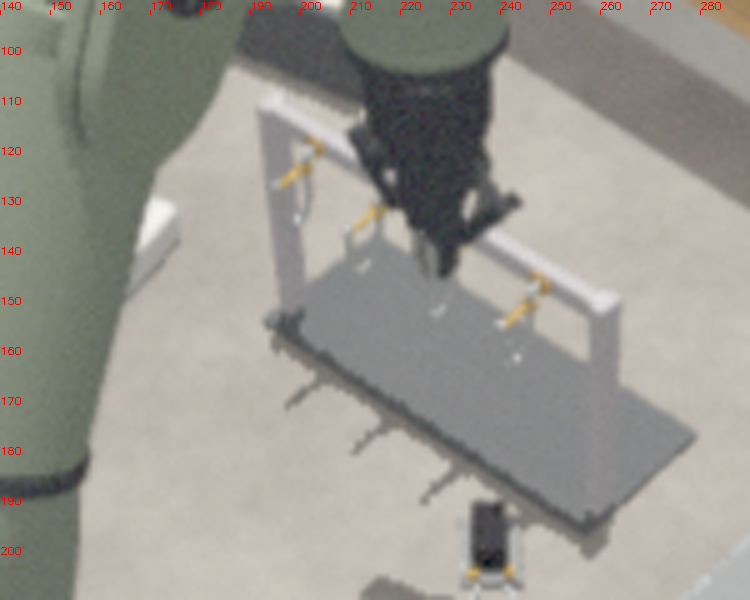

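View pics/top_o.png

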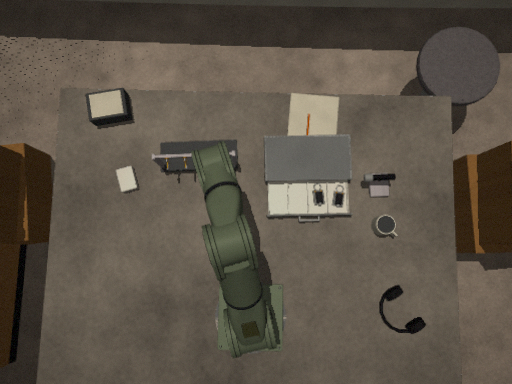

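```bash
python3 -m creep '{"xyz":[[10,-30,0],[25,-65,0],[40,-100,0],[55,-135,0],[65,-170,0],[75,-205,0],[80,-235,0],[80,-250,0]],"rotation":[[0,0,0],[0,0,0],[0,0,0],[0,0,0],[0,0,0],[0,0,0],[0,0,0],[0,0,0]],"grip":[0.2,0.4,0.6,0.6,0.6,0.6,0.6,0.6]}' 100;  python3 -c "
from h import *
st()
t=bot.get_image('top');s=bot.get_image('side')
s2=dict(s); s2['color']=(255*(s['color']/255.)**0.7).astype('uint8'); crop(s2,215,180,50,50,12,'s_p.png')
s2=dict(t); s2['color']=(255*(t['color']/255.)**0.7).astype('uint8'); crop(s2,200,165,60,50,12,'t_p.png')
"
```

```text
clock: 12.63
ee_pos: [0.4673, -0.1349, 0.2615]
tcp_rot: [0.093, -3.138, 0.002]
wrist_force: [-0.2, -0.0, -0.4]
width: 0.0508
t 12.63 p [ 0.4673 -0.1349  0.2615] w 0.0508 F [-0.2 -0.  -0.4]
R [[-0.998, -0.059, -0.002], [-0.059, 0.998, -0.001], [0.002, -0.001, -1.0]]
```

View pics/s_p.png

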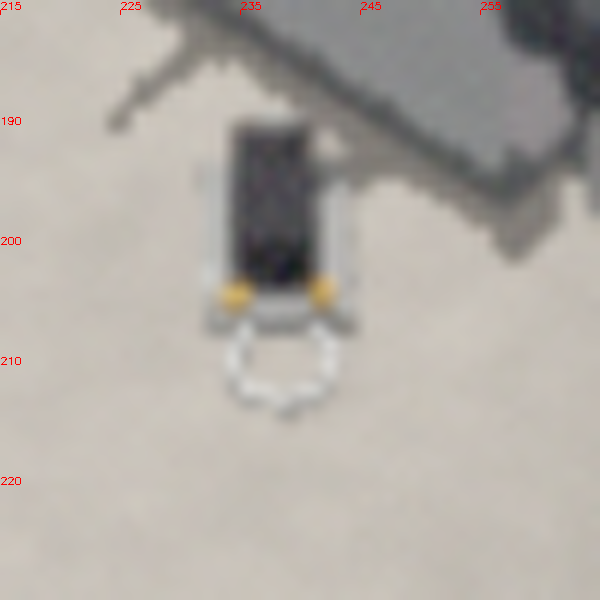

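View pics/t_p.png

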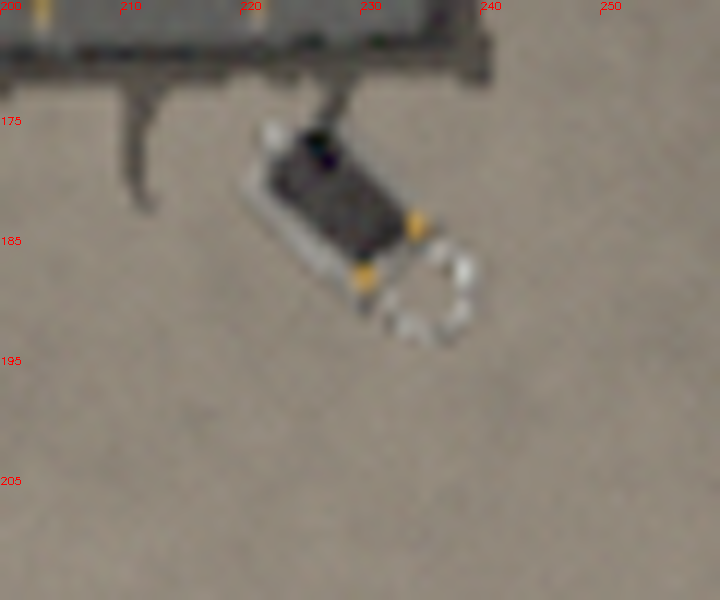

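```bash
python3 -c "
from h import *
t=bot.get_image('top');s=bot.get_image('side')
for a,u,b in boxes(t,(215,170,245,195),85): print('top',round(a,1),u.round(1),plane(t,[u],.021)[0].round(4),np.round(rect_dir(t,b,.034),3))
for a,u,b in boxes(s,(228,186,250,212),85): print('side',round(a,1),u.round(1),plane(s,[u],.021)[0].round(4),np.round(rect_dir(s,b,.034),3))
print(plane(t,np.array([[340,192],])/12+[199.5,164.5],.021),plane(t,np.array([[428,290],])/12+[199.5,164.5],.004))
print(plane(s,np.array([[275,208],])/12+[214.5,179.5],.021),plane(s,np.array([[283,358],])/12+[214.5,179.5],.004))
print(bot.get_state()['joint_positions'].round(2))
need(.51,.105,.12,-135)
"
```

```text
top 140.3 [227.5 177. ] [0.5731 0.1098 0.021 ] [-8.8772e+01  1.1000e-01  7.2000e-02]
side 90.2 [237.5 197. ] [0.5547 0.1067 0.021 ] [4.5081e+01 2.8000e-02 6.3000e-02]
side 25.2 [244.9 188.6] [0.6006 0.1153 0.021 ] [-8.6417e+01  1.3000e-02  5.0000e-02]
[[0.55819605 0.10793284 0.021     ]] [[0.52606364 0.07660655 0.004     ]]
[[0.55490017 0.10729987 0.021     ]] [[0.52632239 0.07546039 0.004     ]]
[ 0.27  0.51 -0.11  1.71  0.07  0.93  1.77]
t 12.83 p [ 0.4686 -0.1306  0.2616] w 0.0512 F [ 0.1  1.2 -0.9]
R [[-0.998, -0.063, -0.001], [-0.063, 0.998, 0.001], [0.001, 0.001, -1.0]]
xyz mm [-56.3 232.4 141.7] rot [-1.000e-03 -1.000e-03  2.419e+00]
```

```bash
python3 -m creep '{"xyz":[[0,15,0],[0,35,0],[0,55,0],[0,75,0],[0,95,0],[0,115,0],[0,130,0],[0,140,0]],"rotation":[[0,0,0.11],[0,0,0.23],[0,0,0.35],[0,0,0.47],[0,0,0.59],[0,0,0.71],[0,0,0.83],[0,0,0.95]],"grip":[0.5,0.5,0.5,0.5,0.5,0.5,0.5,0.5]}' 40
python3 -m creep '{"xyz":[[0,0,0],[0,0,0],[0,0,0],[0,0,0],[0,0,0],[0,0,0],[0,0,0],[0,0,0]],"rotation":[[0,0,0.11],[0,0,0.23],[0,0,0.35],[0,0,0.47],[0,0,0.59],[0,0,0.71],[0,0,0.83],[0,0,0.95]],"grip":[0.5,0.5,0.5,0.5,0.5,0.5,0.5,0.5]}' 40
python3 -m creep '{"xyz":[[0,0,0],[0,0,0],[0,0,0],[0,0,0],[0,0,0],[0,0,0]],"rotation":[[0,0,0.11],[0,0,0.23],[0,0,0.35],[0,0,0.47],[0,0,0.52],[0,0,0.52]],"grip":[0.5,0.5,0.5,0.5,0.5,0.5]}' 40
cat >> h.py <<'E'
def need2(x,y,z,yaw,tilt=0):
    s,R=st(); a=np.radians(yaw); c,n=np.cos(a),np.sin(a)
    Rt=np.array([[-c,-n,0],[-n,c,0],[0,0,-1.]])@Ro.from_rotvec([0,tilt,0]).as_matrix()
    print("xyz mm",(R.T@(np.array([x,y,z])-s["ee_pos"])*1000).round(1),"rot",Ro.from_matrix(R.T@Rt).as_rotvec().round(3))
E
python3 -c "
from h import *
need2(.53,.08,.12,-134.5,.26)"
```

```text
clock: 13.5
ee_pos: [0.4596, 0.0116, 0.2621]
tcp_rot: [-1.351, -2.835, -0.0]
wrist_force: [0.1, -0.8, 0.5]
width: 0.0428
clock: 14.17
ee_pos: [0.4597, 0.01, 0.2621]
tcp_rot: [-2.5, -1.902, 0.001]
wrist_force: [-0.2, 0.1, -0.3]
width: 0.0423
clock: 14.67
ee_pos: [0.4597, 0.01, 0.262]
tcp_rot: [2.903, 1.2, -0.002]
wrist_force: [-0.1, -0.1, -0.1]
width: 0.0423
t 14.67 p [0.4597 0.01   0.262 ] w 0.0423 F [-0.1 -0.1 -0.1]
R [[0.708, 0.706, -0.001], [0.706, -0.708, -0.0], [-0.001, -0.0, -1.0]]
xyz mm [9.940e+01 1.000e-01 1.419e+02] rot [ 0.001  0.261 -0.01 ]
```

```bash
python3 -m creep '{"xyz":[[15,0,10],[35,0,30],[55,0,50],[75,0,75],[90,0,95],[100,0,110],[100,0,120],[100,0,120]],"rotation":[[0,0.1,0],[0,0.2,0],[0,0.26,-0.01],[0,0.26,-0.01],[0,0.26,-0.01],[0,0.26,-0.01],[0,0.26,-0.01],[0,0.26,-0.01]],"grip":[0.5,0.5,0.5,0.5,0.5,0.5,0.5,0.5]}' 40
python3 -c "
from h import *
need2(.544,.095,.05,-134.5,.26)
s=bot.get_image('side')
s2=dict(s); s2['color']=(255*(s['color']/255.)**0.6).astype('uint8'); crop(s2,195,140,80,75,9,'s_q.png')"
```

```text
clock: 15.33
ee_pos: [0.5298, 0.0804, 0.1405]
tcp_rot: [-2.783, -1.173, -0.36]
wrist_force: [0.6, -0.5, -0.5]
width: 0.0426
t 15.33 p [0.5298 0.0804 0.1405] w 0.0426 F [ 0.6 -0.5 -0.5]
R [[0.675, 0.716, 0.178], [0.692, -0.698, 0.183], [0.255, -0.0, -0.967]]
xyz mm [-3.3  0.  92.7] rot [-0.001  0.002  0.004]
```

View pics/s_q.png

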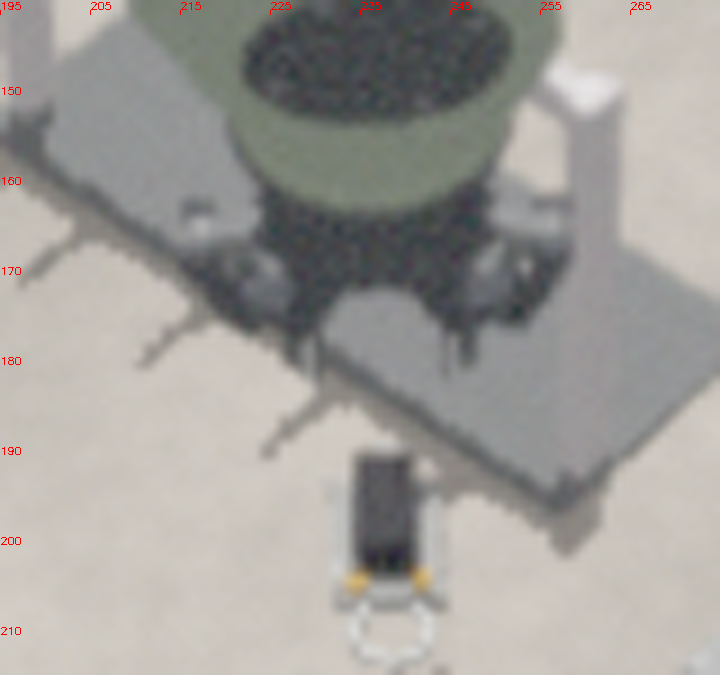

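```bash
python3 -m creep '{"xyz":[[-3,0,15],[-3,0,35],[-3,0,55],[-3,0,75],[-3,0,88],[-3,0,92],[-3,0,92]],"rotation":[[0,0,0],[0,0,0],[0,0,0],[0,0,0],[0,0,0],[0,0,0],[0,0,0]],"grip":[0.5,0.5,0.5,0.5,0.5,0.5,0.5]}' 40
python3 -c "
from h import *
need2(.545,.096,.015,-134.5,.26)
s=bot.get_image('side')
s2=dict(s); s2['color']=(255*(s['color']/255.)**0.6).astype('uint8'); crop(s2,195,150,80,75,9,'s_r.png')"
```

```text
clock: 15.97
ee_pos: [0.5453, 0.0941, 0.0529]
tcp_rot: [-2.785, -1.17, -0.365]
wrist_force: [-0.3, 0.1, 0.8]
width: 0.0428
t 15.97 p [0.5453 0.0941 0.0529] w 0.0428 F [-0.3  0.1  0.8]
R [[0.676, 0.714, 0.181], [0.69, -0.7, 0.183], [0.257, 0.001, -0.966]]
xyz mm [-8.7 -1.6 36.9] rot [0.001 0.    0.002]
```

View pics/s_r.png

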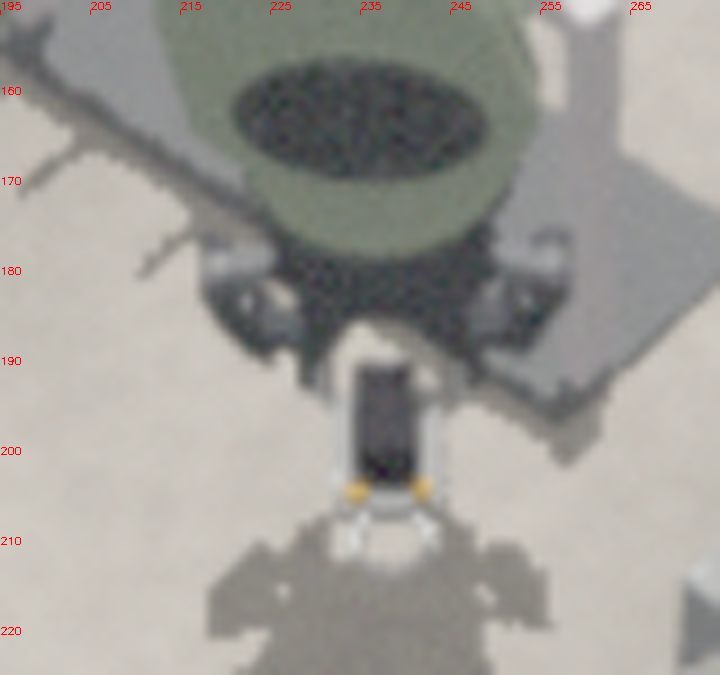

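```bash
python3 -m creep '{"xyz":[[-3,0,10],[-6,-1,20],[-8,-1,28],[-9,-1,34],[-9,-1,34]],"rotation":[[0,0,0],[0,0,0],[0,0,0],[0,0,0],[0,0,0]],"grip":[0.5,0.5,0.5,0.5,0.5]}' 40
python3 -c "
from h import *
need2(.545,.096,.010,-134.5,.26)
s=bot.get_image('side')
s2=dict(s); s2['color']=(255*(s['color']/255.)**0.6).astype('uint8'); crop(s2,195,150,80,75,9,'s_t.png')"
```

```text
clock: 16.43
ee_pos: [0.5448, 0.0946, 0.0177]
tcp_rot: [-2.785, -1.169, -0.365]
wrist_force: [0.7, -0.6, 0.9]
width: 0.0427
t 16.43 p [0.5448 0.0946 0.0177] w 0.0427 F [ 0.7 -0.6  0.9]
R [[0.677, 0.714, 0.181], [0.69, -0.701, 0.182], [0.257, 0.001, -0.966]]
xyz mm [-0.9 -0.9  7.7] rot [0.001 0.    0.001]
```

View pics/s_t.png

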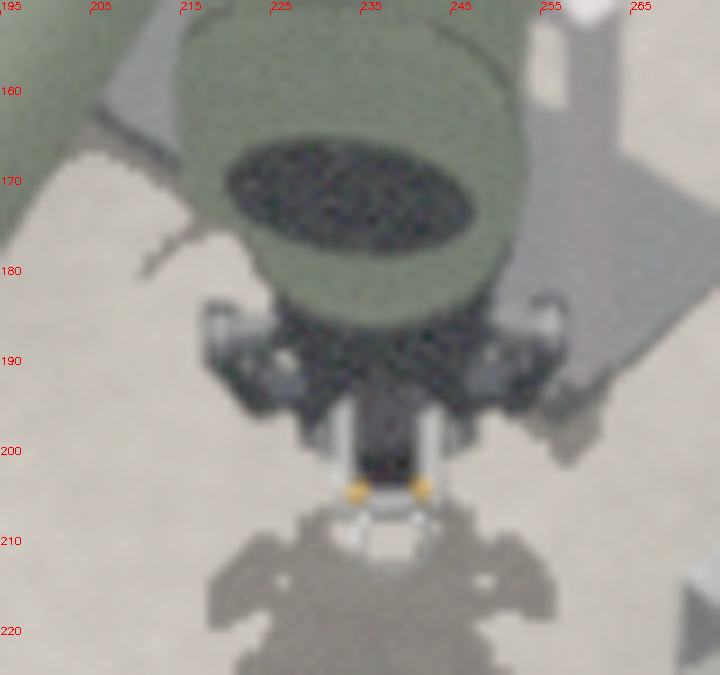

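```bash
python3 -m creep '{"xyz":[[-1,-1,4],[-1,-1,7],[-1,-1,7]],"rotation":[[0,0,0],[0,0,0],[0,0,0]],"grip":[0.5,0.5,0.5]}' 25
python3 -m creep '{"xyz":[[0,0,0],[0,0,0],[0,0,0],[0,0,0],[0,0,0],[0,0,0]],"rotation":[[0,0,0],[0,0,0],[0,0,0],[0,0,0],[0,0,0],[0,0,0]],"grip":[0.4,0.35,0.3,0.25,0.25,0.25]}' 25
python3 -c "
from h import *
st()"
```

```text
clock: 16.73
ee_pos: [0.5446, 0.0962, 0.0105]
tcp_rot: [-2.785, -1.169, -0.365]
wrist_force: [-0.1, -0.8, -0.0]
width: 0.0426
clock: 17.23
ee_pos: [0.5446, 0.0961, 0.0109]
tcp_rot: [-2.785, -1.169, -0.365]
wrist_force: [-1.2, -1.0, 5.2]
width: 0.0236
t 17.23 p [0.5446 0.0961 0.0109] w 0.0236 F [-1.2 -1.   5.2]
R [[0.677, 0.714, 0.181], [0.69, -0.7, 0.183], [0.257, 0.001, -0.966]]
```

```bash
python3 -m creep '{"xyz":[[0,0,0],[0,0,0],[2,0,-8],[4,0,-16],[-10,-4,-22],[-35,-10,-28],[-65,-18,-36],[-95,-26,-44]],"rotation":[[0,0,0],[0,0,0],[0,0,0],[0,0,0],[0,0,0],[0,0,0],[0,0,0],[0,0,0]],"grip":[0.15,0.15,0.15,0.15,0.15,0.15,0.15,0.15]}' 60
python3 -m creep '{"xyz":[[-10,-2,-3],[-15,-3,-4],[-15,-3,-4]],"rotation":[[0,0,0],[0,0,0],[0,0,0]],"grip":[0.15,0.15,0.15]}' 60
python3 -c "
from h import *
st()
s=bot.get_image('side')
s2=dict(s); s2['color']=(255*(s['color']/255.)**0.6).astype('uint8'); crop(s2,195,160,80,75,9,'s_u.png')"
```

```text
clock: 17.9
ee_pos: [0.4765, 0.0373, 0.0487]
tcp_rot: [-2.772, -1.171, -0.308]
wrist_force: [0.6, -0.4, -1.3]
width: 0.0186
clock: 18.15
ee_pos: [0.4682, 0.0276, 0.0522]
tcp_rot: [-2.772, -1.169, -0.301]
wrist_force: [0.6, -0.4, -0.3]
width: 0.0186
t 18.15 p [0.4682 0.0276 0.0522] w 0.0186 F [ 0.6 -0.4 -0.3]
R [[0.682, 0.718, 0.137], [0.695, -0.695, 0.185], [0.228, -0.031, -0.973]]
```

View pics/s_u.png

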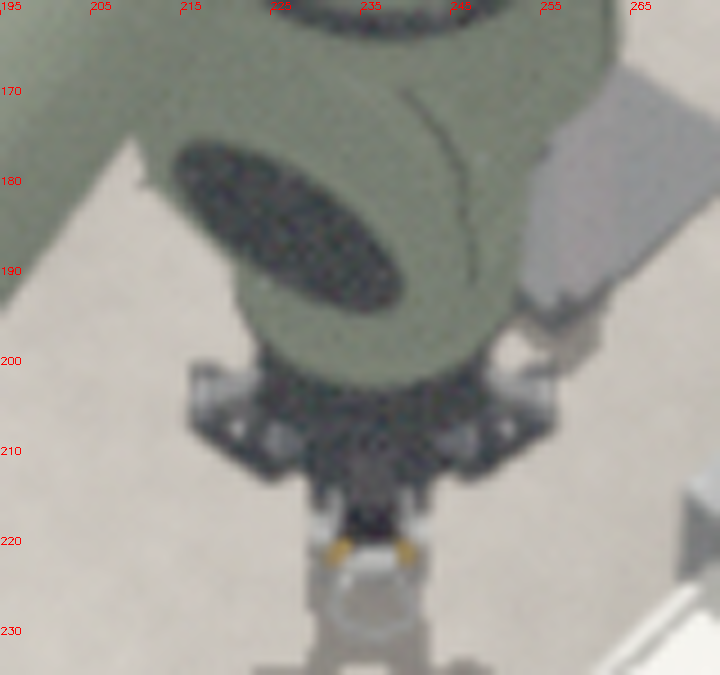

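```bash
python3 -m creep '{"xyz":[[-2,0,10],[-5,1,20],[-7,1,29],[-9,1,35],[-9,1,38],[-9,1,38]],"rotation":[[0,0,0],[0,0,0],[0,0,0],[0,0,0],[0,0,0],[0,0,0]],"grip":[0.15,0.15,0.15,0.15,0.15,0.15]}' 40
python3 -m creep '{"xyz":[[0,0,0],[0,0,0],[0,0,0],[0,0,0],[0,0,-5],[0,0,-20],[0,0,-40],[0,0,-60]],"rotation":[[0,0,0],[0,0,0],[0,0,0],[0,0,0],[0,0,0],[0,0,0],[0,0,0],[0,0,0]],"grip":[0.3,0.5,0.5,0.5,0.5,0.5,0.5,0.5]}' 40
python3 -c "
from h import *
need2(.46,.02,.15,-134.5,0)
print(bot.get_state()['joint_positions'].round(2))
s=bot.get_image('side')
s2=dict(s); s2['color']=(255*(s['color']/255.)**0.6).astype('uint8'); crop(s2,195,170,80,75,9,'s_v.png')"
```

```text
clock: 18.7
ee_pos: [0.4789, 0.0263, 0.0209]
tcp_rot: [-2.763, -1.169, -0.272]
wrist_force: [0.1, 0.1, -0.5]
width: 0.0184
clock: 19.37
ee_pos: [0.471, 0.0143, 0.0814]
tcp_rot: [-2.764, -1.17, -0.271]
wrist_force: [-0.4, 0.2, -0.7]
width: 0.0427
t 19.37 p [0.471  0.0143 0.0814] w 0.0427 F [-0.4  0.2 -0.7]
R [[0.684, 0.721, 0.114], [0.698, -0.692, 0.187], [0.214, -0.048, -0.976]]
xyz mm [ 11.1 -15.1 -67.1] rot [-0.049 -0.216  0.007]
[-0.07  0.79  0.18  2.12 -1.21  0.35  0.45]
```

View pics/s_v.png

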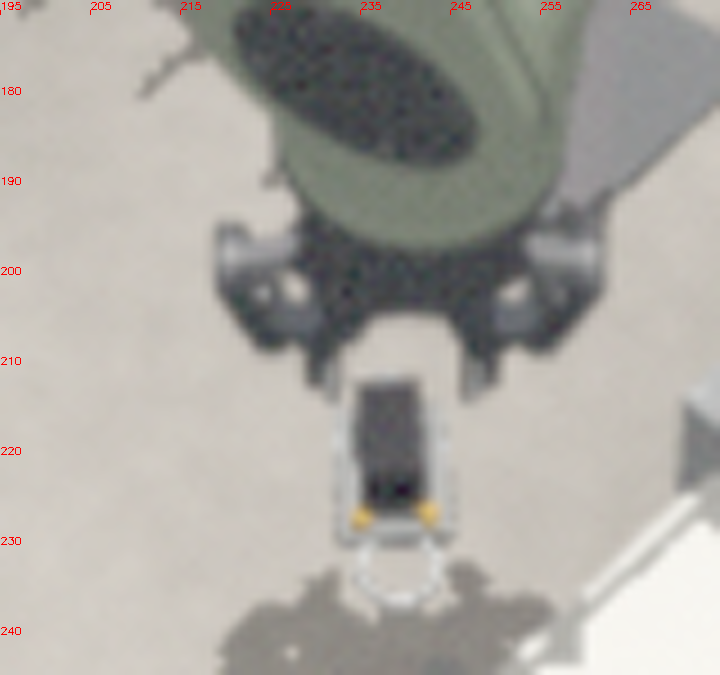

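```bash
python3 -m creep '{"xyz":[[3,-4,-15],[6,-8,-35],[9,-12,-55],[11,-15,-67],[11,-15,-67]],"rotation":[[-0.01,-0.06,0],[-0.03,-0.12,0],[-0.05,-0.22,0],[-0.05,-0.22,0],[-0.05,-0.22,0]],"grip":[0.5,0.5,0.5,0.5,0.5]}' 40
python3 -c "
from h import *
s=bot.get_image('side')
for a,u,b in boxes(s,(228,206,250,236),75): print('side',round(a,1),u.round(1),plane(s,[u],.021)[0].round(4),np.round(rect_dir(s,b,.034),3))
s2=dict(s); s2['color']=(255*(s['color']/255.)**0.6).astype('uint8'); crop(s2,205,190,60,55,12,'s_w.png')
need2(.47,.03,.06,-134.5,0)
print(bot.get_state()['joint_positions'].round(2))
"
```

```text
clock: 19.83
ee_pos: [0.4614, 0.0221, 0.1515]
tcp_rot: [2.884, 1.228, -0.003]
wrist_force: [0.2, -0.5, -0.6]
width: 0.0427
side 91.2 [237.9 219.5] [0.4861 0.0351 0.021 ] [4.9804e+01 2.5000e-02 6.1000e-02]
t 19.88 p [0.4613 0.0216 0.1499] w 0.0424 F [ 0.3 -0.   0.2]
R [[0.693, 0.721, 0.002], [0.721, -0.693, -0.005], [-0.002, 0.005, -1.0]]
xyz mm [12.3  0.1 89.9] rot [0.005 0.002 0.011]
[-0.49  0.75  0.69  1.98 -0.75  0.69 -0.09]
```

View pics/s_w.png

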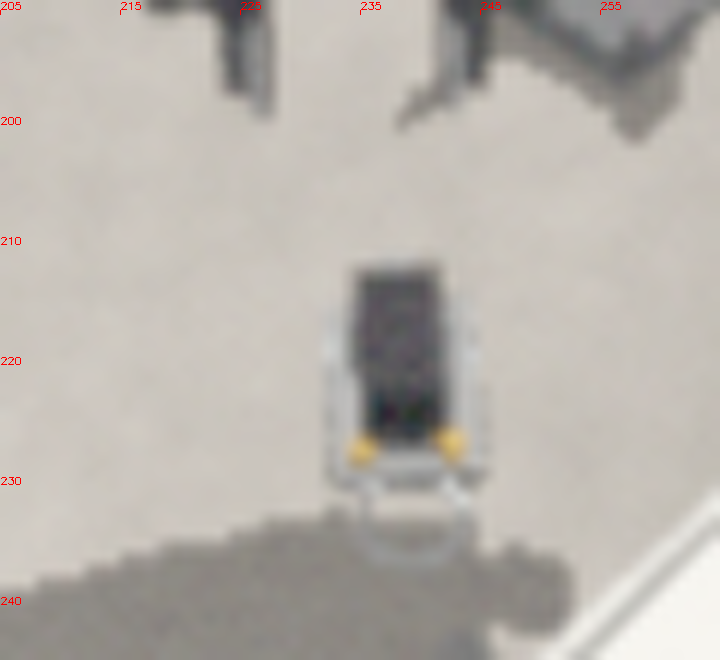

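```bash
python3 -c "
from h import *
s=bot.get_image('side')
P=plane(s,np.array([[410,513],])/12+[204.5,189.5],.004); print(P)
d=P[0]-np.array([.487,.036,0]); print(np.degrees(np.arctan2(d[1],d[0])),np.hypot(d[0],d[1]))
for z in(.13,.15,.16,.17,.18): print(z,proj(s,[[.4613,.0216,z]]).round(1))
need2(.487,.0355,.06,-132,0)
"
```

```text
[[0.45882067 0.00433419 0.004     ]]
-131.66581317235944 0.04238865678663525
0.13 [[234.7 205.9]]
0.15 [[234.6 202. ]]
0.16 [[234.5 200. ]]
0.17 [[234.4 198. ]]
0.18 [[234.3 196. ]]
t 19.93 p [0.4608 0.0209 0.149 ] w 0.0425 F [-0.1 -0.9 -1. ]
R [[0.694, 0.72, 0.001], [0.72, -0.694, -0.004], [-0.002, 0.003, -1.0]]
xyz mm [28.9  8.4 88.9] rot [ 0.003  0.002 -0.035]
```

```bash
python3 -m creep '{"xyz":[[10,3,15],[20,6,35],[25,8,55],[25,8,75],[25,8,92],[25,8,105],[25,8,115],[25,8,115]],"rotation":[[0,0,-0.02],[0,0,-0.035],[0,0,-0.035],[0,0,-0.035],[0,0,-0.035],[0,0,-0.035],[0,0,-0.035],[0,0,-0.035]],"grip":[0.5,0.5,0.5,0.5,0.5,0.5,0.5,0.5]}' 40
python3 -c "
from h import *
need2(.4845,.0325,.0,-132,0)
s=bot.get_image('side')
s2=dict(s); s2['color']=(255*(s['color']/255.)**0.6).astype('uint8'); crop(s2,205,190,60,55,12,'s_x.png')
"
```

```text
clock: 20.6
ee_pos: [0.4826, 0.0308, 0.0319]
tcp_rot: [2.871, 1.271, -0.007]
wrist_force: [-0.3, -0.5, 0.1]
width: 0.0424
t 20.6 p [0.4826 0.0308 0.0319] w 0.0424 F [-0.3 -0.5  0.1]
R [[0.672, 0.74, -0.003], [0.74, -0.672, -0.003], [-0.005, -0.0, -1.0]]
xyz mm [ 2.7  0.3 31.8] rot [-0.     0.005 -0.004]
```

View pics/s_x.png

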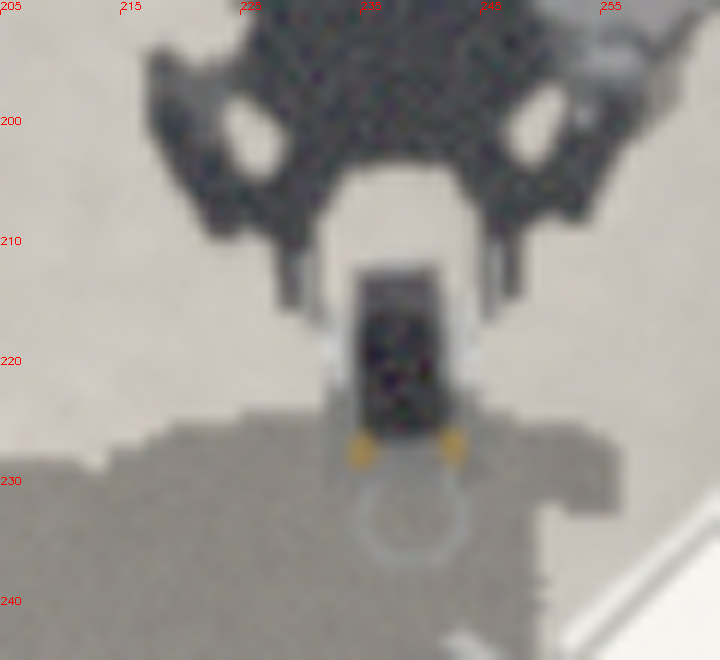

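```bash
python3 -m creep '{"xyz":[[1,0,8],[2,0,16],[2,0,23],[2,0,28],[2,0,28]],"rotation":[[0,0.005,0],[0,0.005,0],[0,0.005,0],[0,0.005,0],[0,0.005,0]],"grip":[0.42,0.42,0.42,0.42,0.42]}' 40
python3 -m creep '{"xyz":[[0,0,2],[0,0,4],[0,0,4]],"rotation":[[0,0,0],[0,0,0],[0,0,0]],"grip":[0.42,0.42,0.42]}' 40
python3 -c "
from h import *
st()
s=bot.get_image('side')
s2=dict(s); s2['color']=(255*(s['color']/255.)**0.6).astype('uint8'); crop(s2,205,190,60,55,12,'s_y.png')
"
```

```text
clock: 21.07
ee_pos: [0.4847, 0.0329, 0.005]
tcp_rot: [2.87, 1.274, 0.003]
wrist_force: [0.1, -1.2, -0.3]
width: 0.036
clock: 21.32
ee_pos: [0.485, 0.0331, 0.0017]
tcp_rot: [2.87, 1.275, 0.004]
wrist_force: [-0.7, 0.5, 0.8]
width: 0.0362
t 21.32 p [0.485  0.0331 0.0017] w 0.0362 F [-0.7  0.5  0.8]
R [[0.67, 0.742, 0.003], [0.742, -0.67, -0.0], [0.002, 0.003, -1.0]]
```

View pics/s_y.png

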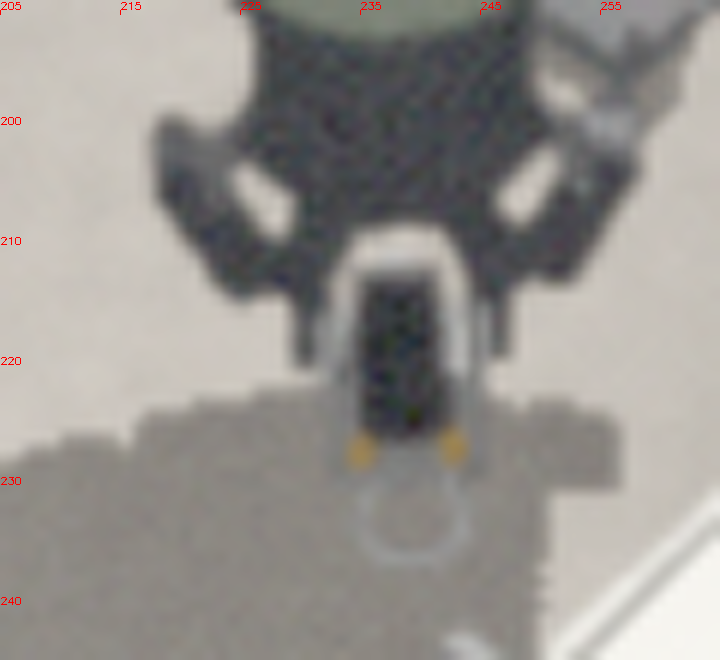

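```bash
python3 -m creep '{"xyz":[[0,0,2],[0,0,4],[0,0,4]],"rotation":[[0,0,0],[0,0,0],[0,0,0]],"grip":[0.42,0.42,0.42]}' 30
python3 -m creep '{"xyz":[[0,0,0],[0,0,0],[0,0,0],[0,0,0],[0,0,0],[0,0,0]],"rotation":[[0,0,0],[0,0,0],[0,0,0],[0,0,0],[0,0,0],[0,0,0]],"grip":[0.4,0.35,0.3,0.25,0.25,0.25]}' 30
python3 -c "
from h import *
st()"
```

```text
clock: 21.62
ee_pos: [0.485, 0.0331, -0.0025]
tcp_rot: [2.87, 1.275, 0.004]
wrist_force: [-0.1, 0.0, 0.1]
width: 0.0358
clock: 22.12
ee_pos: [0.4851, 0.0331, -0.002]
tcp_rot: [2.87, 1.275, 0.004]
wrist_force: [-0.7, 0.6, 5.6]
width: 0.0254
t 22.12 p [ 0.4851  0.0331 -0.002 ] w 0.0254 F [-0.7  0.6  5.6]
R [[0.67, 0.742, 0.003], [0.742, -0.67, -0.0], [0.002, 0.003, -1.0]]
```

```bash
python3 -m creep '{"xyz":[[0,0,0],[0,0,0],[0,0,0],[0,0,-4],[0,0,-12],[0,0,-25],[0,0,-40],[0,0,-40]],"rotation":[[0,0,0],[0,0,0],[0,0,0],[0,0,0],[0,0,0],[0,0,0],[0,0,0],[0,0,0]],"grip":[0.2,0.2,0.2,0.2,0.2,0.2,0.2,0.2]}' 60
python3 -c "
from h import *
st()
s=bot.get_image('side')
s2=dict(s); s2['color']=(255*(s['color']/255.)**0.6).astype('uint8'); crop(s2,205,180,60,55,12,'s_z.png')
"
```

```text
clock: 22.78
ee_pos: [0.4856, 0.0331, 0.0401]
tcp_rot: [2.869, 1.275, 0.007]
wrist_force: [-0.5, -0.8, -0.3]
width: 0.0245
t 22.78 p [0.4856 0.0331 0.0401] w 0.0245 F [-0.5 -0.8 -0.3]
R [[0.67, 0.742, 0.005], [0.742, -0.67, -0.001], [0.003, 0.004, -1.0]]
```

View pics/s_z.png

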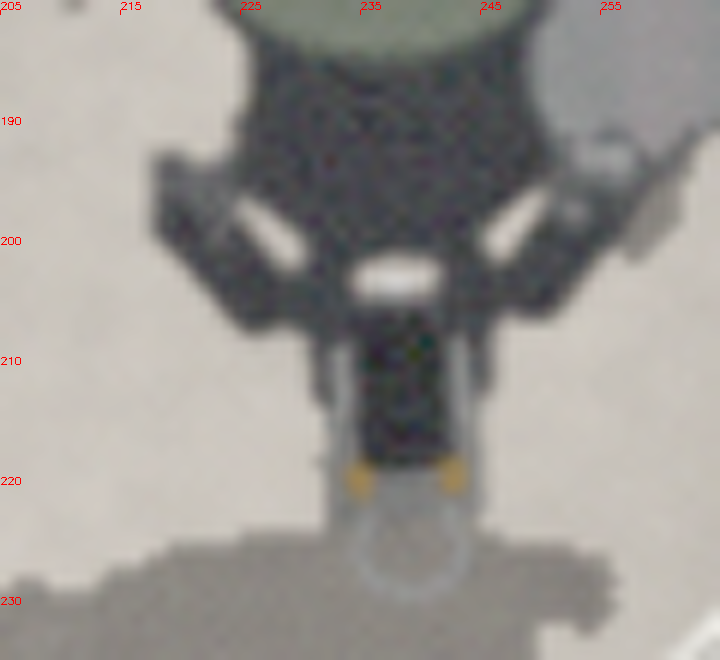

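```bash
python3 -m creep '{"xyz":[[0,0,-20],[0,0,-45],[0,0,-75],[0,0,-105],[0,0,-135],[0,0,-165],[0,0,-195],[0,0,-215]],"rotation":[[0,0,-0.05],[0,0,-0.12],[0,0,-0.2],[0,0,-0.3],[0,0,-0.4],[0,0,-0.5],[0,0,-0.6],[0,0,-0.7]],"grip":[0.2,0.2,0.2,0.2,0.2,0.2,0.2,0.2]}' 60
python3 -m creep '{"xyz":[[0,0,0],[0,0,0],[0,0,0],[0,0,0],[0,0,0],[0,0,0],[0,0,0],[0,0,0]],"rotation":[[0,0,-0.1],[0,0,-0.2],[0,0,-0.3],[0,0,-0.4],[0,0,-0.5],[0,0,-0.6],[0,0,-0.7],[0,0,-0.8]],"grip":[0.2,0.2,0.2,0.2,0.2,0.2,0.2,0.2]}' 60
python3 -m creep '{"xyz":[[0,0,0],[0,0,0],[0,0,0],[0,0,0],[0,0,0],[0,0,0],[0,0,0],[0,0,0]],"rotation":[[0,0,-0.1],[0,0,-0.2],[0,0,-0.3],[0,0,-0.4],[0,0,-0.5],[0,0,-0.6],[0,0,-0.7],[0,0,-0.8]],"grip":[0.2,0.2,0.2,0.2,0.2,0.2,0.2,0.2]}' 60
python3 -c "
from h import *
need2(.535,.123,.25,3.6)"
```

```text
clock: 23.5
ee_pos: [0.4844, 0.033, 0.255]
tcp_rot: [2.252, 2.185, 0.004]
wrist_force: [0.4, -0.6, -0.6]
width: 0.0246
clock: 24.17
ee_pos: [0.4841, 0.0333, 0.2524]
tcp_rot: [1.223, 2.891, 0.001]
wrist_force: [0.5, 0.7, -0.3]
width: 0.0241
clock: 24.83
ee_pos: [0.4841, 0.0334, 0.2524]
tcp_rot: [0.001, 3.139, -0.0]
wrist_force: [0.3, 0.3, 0.1]
width: 0.0245
t 24.83 p [0.4841 0.0334 0.2524] w 0.0245 F [0.3 0.3 0.1]
R [[-1.0, 0.0, 0.002], [0.0, 1.0, -0.0], [-0.002, -0.0, -1.0]]
xyz mm [-50.8  89.7   2.5] rot [-0.     0.002 -0.063]
```

```bash
python3 -m creep '{"xyz":[[-6,12,0],[-14,28,0],[-22,46,0],[-30,62,0],[-36,76,0],[-40,86,0],[-41,90,0],[-41,90,0]],"rotation":[[0,0,-0.02],[0,0,-0.04],[0,0,-0.063],[0,0,-0.063],[0,0,-0.063],[0,0,-0.063],[0,0,-0.063],[0,0,-0.063]],"grip":[0.2,0.2,0.2,0.2,0.2,0.2,0.2,0.2]}' 60
python3 -c "
from h import *
st()
s=bot.get_image('side')
s2=dict(s); s2['color']=(255*(s['color']/255.)**0.6).astype('uint8'); crop(s2,205,115,50,52,14,'s_aa.png')
"
```

```text
clock: 25.5
ee_pos: [0.5256, 0.1237, 0.2525]
tcp_rot: [-0.091, 3.138, -0.001]
wrist_force: [-0.1, -0.2, -0.8]
width: 0.0243
t 25.5 p [0.5256 0.1237 0.2525] w 0.0243 F [-0.1 -0.2 -0.8]
R [[-0.998, -0.058, 0.002], [-0.058, 0.998, -0.0], [-0.002, -0.001, -1.0]]
```

View pics/s_aa.png

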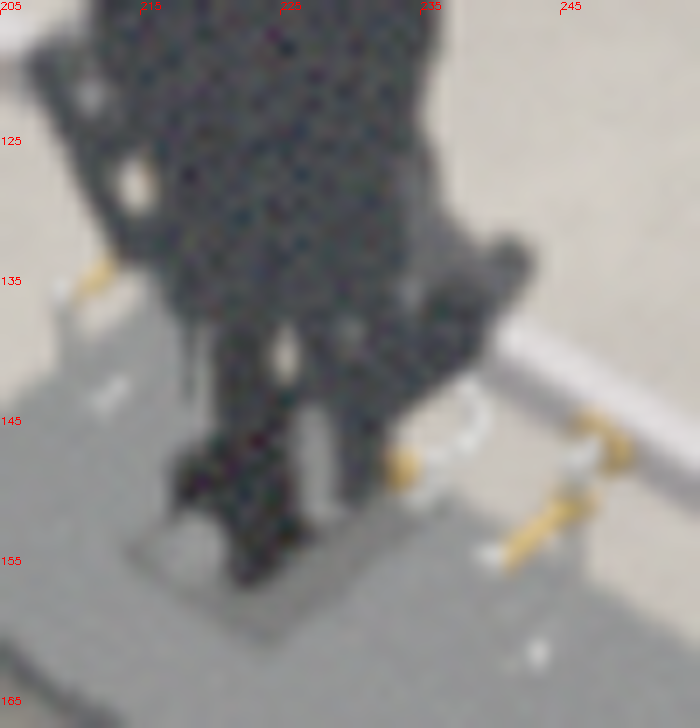

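```bash
python3 -c "
from h import *
s=bot.get_image('side')
print(plane(s,[[235.75,144.2]],.2585))
for x in(.5656,.5686,.5716): print(proj(s,[[x,.1257,.2585]]))
# screw earlier: relative check using stub end etc
"
```

```text
[[0.57047323 0.12415316 0.2585    ]]
[[234.3207456  144.72752351]]
[[234.99249005 144.25587351]]
[[235.6630372  143.78510152]]
```

```bash
python3 -m creep '{"xyz":[[-5,0,3],[-10,0,10],[-12,1,20],[-12,1,30],[-12,1,40],[-12,1,48],[-12,1,52],[-12,1,52]],"rotation":[[0,0,-0.005],[0,0,-0.005],[0,0,-0.005],[0,0,-0.005],[0,0,-0.005],[0,0,-0.005],[0,0,-0.005],[0,0,-0.005]],"grip":[0.2,0.2,0.2,0.2,0.2,0.2,0.2,0.2]}' 80
python3 -c "
from h import *
st()
s=bot.get_image('side')
s2=dict(s); s2['color']=(255*(s['color']/255.)**0.6).astype('uint8'); crop(s2,205,125,50,52,14,'s_ab.png')
print(proj(s,[[.5825,.126,.2065]]),proj(s,[[.5885,.126,.197]]))
"
```

```text
clock: 26.27
ee_pos: [0.5376, 0.1244, 0.1998]
tcp_rot: [-0.098, 3.139, -0.001]
wrist_force: [0.7, -0.3, -1.4]
width: 0.0238
t 26.27 p [0.5376 0.1244 0.1998] w 0.0238 F [ 0.7 -0.3 -1.4]
R [[-0.998, -0.062, 0.002], [-0.062, 0.998, -0.001], [-0.001, -0.001, -1.0]]
[[238.31093057 153.38510342]] [[239.65227624 154.47011235]]
```

View pics/s_ab.png

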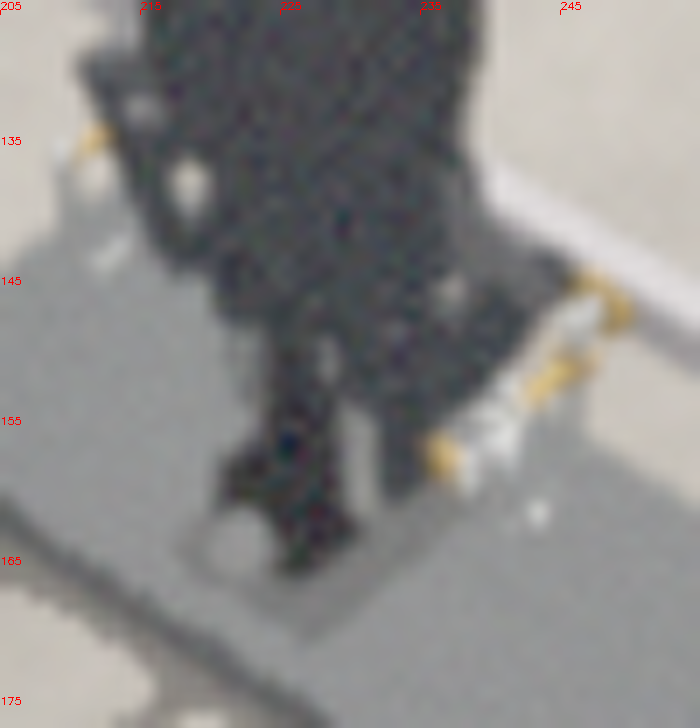

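```bash
python3 -m creep '{"xyz":[[0,0,4],[0,0,9],[0,0,14],[0,0,19],[0,0,24],[0,0,24]],"rotation":[[0,0,0],[0,0,0],[0,0,0],[0,0,0],[0,0,0],[0,0,0]],"grip":[0.2,0.2,0.2,0.2,0.2,0.2]}' 80
python3 -c "
from h import *
st()
s=bot.get_image('side')
s2=dict(s); s2['color']=(255*(s['color']/255.)**0.6).astype('uint8'); crop(s2,205,130,50,52,14,'s_ac.png')
"
```

```text
clock: 26.82
ee_pos: [0.538, 0.1246, 0.1759]
tcp_rot: [-0.098, 3.137, -0.001]
wrist_force: [3.5, -0.6, -4.1]
width: 0.0239
t 26.82 p [0.538  0.1246 0.1759] w 0.0239 F [ 3.5 -0.6 -4.1]
R [[-0.998, -0.062, 0.003], [-0.062, 0.998, -0.001], [-0.003, -0.001, -1.0]]
```

View pics/s_ac.png

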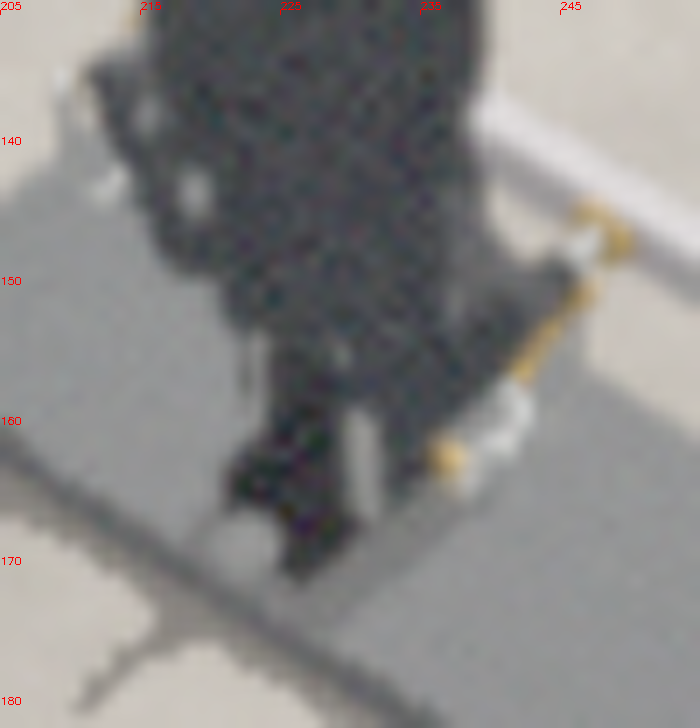

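```bash
python3 -m creep '{"xyz":[[0,0,5],[0,0,10],[0,0,15],[0,0,20],[0,0,24],[0,0,24]],"rotation":[[0,0,0],[0,0,0],[0,0,0],[0,0,0],[0,0,0],[0,0,0]],"grip":[0.2,0.2,0.2,0.2,0.2,0.2]}' 80
python3 -c "
from h import *
st()
s=bot.get_image('side')
s2=dict(s); s2['color']=(255*(s['color']/255.)**0.6).astype('uint8'); crop(s2,205,130,50,52,14,'s_ad.png')
"
```

```text
clock: 27.37
ee_pos: [0.5394, 0.1242, 0.1524]
tcp_rot: [-0.097, 3.134, -0.001]
wrist_force: [10.6, -1.3, -1.4]
width: 0.0241
t 27.37 p [0.5394 0.1242 0.1524] w 0.0241 F [10.6 -1.3 -1.4]
R [[-0.998, -0.062, 0.006], [-0.062, 0.998, -0.001], [-0.006, -0.001, -1.0]]
```

View pics/s_ad.png

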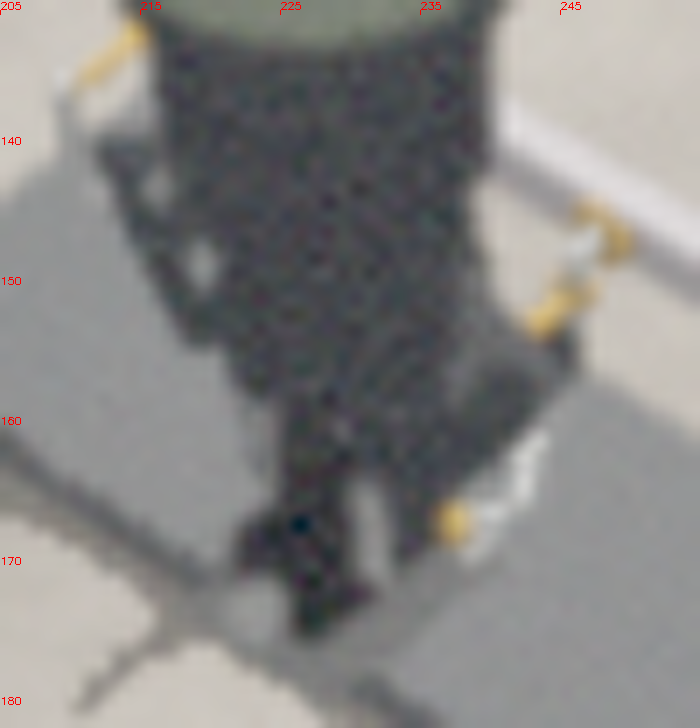

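```bash
python3 -m creep '{"xyz":[[-2,0,0],[-4,0,0],[-4,0,0],[-4,0,0],[-4,0,0],[-4,0,0]],"rotation":[[0,0,0],[0,0,0],[0,0,0],[0,0,0],[0,0,0],[0,0,0]],"grip":[0.2,0.2,0.25,0.4,0.6,0.6]}' 20
python3 -m creep '{"xyz":[[5,0,-2],[15,0,-5],[30,0,-20],[50,0,-40],[70,-20,-60],[90,-50,-80],[100,-80,-90],[105,-110,-90]],"rotation":[[0,0,0],[0,0,0],[0,0,0],[0,0,0],[0,0,0],[0,0,0],[0,0,0],[0,0,0]],"grip":[0.6,0.6,0.6,0.6,0.6,0.6,0.6,0.6]}' 40
python3 -c "
from h import *
st()
s=bot.get_image('side')
s2=dict(s); s2['color']=(255*(s['color']/255.)**0.7).astype('uint8'); crop(s2,185,105,90,95,8,'s_ae.png')
look('ae')
"
```

```text
clock: 27.92
ee_pos: [0.5418, 0.1249, 0.1528]
tcp_rot: [-0.098, 3.137, -0.001]
wrist_force: [-0.7, 0.0, 0.0]
width: 0.0511
clock: 28.58
ee_pos: [0.4427, 0.0076, 0.2449]
tcp_rot: [-0.099, 3.134, -0.0]
wrist_force: [1.3, -1.2, -0.1]
width: 0.0516
t 28.58 p [0.4427 0.0076 0.2449] w 0.0516 F [ 1.3 -1.2 -0.1]
R [[-0.998, -0.063, 0.006], [-0.063, 0.998, -0.0], [-0.006, -0.0, -1.0]]
top 70.3 [338.5 198.7] [ 0.4896 -0.3583  0.033 ] [-7.009  0.048  0.029]
top 69.4 [318.9 196.9] [ 0.4951 -0.2763  0.033 ] [5.793 0.029 0.049]
side 108.3 [330.3 289.6] [ 0.4898 -0.3619  0.033 ] [-8.424  0.05   0.029]
side 96.9 [310.9 271.7] [ 0.4964 -0.2785  0.033 ] [7.524 0.052 0.027]
```

View pics/s_ae.png

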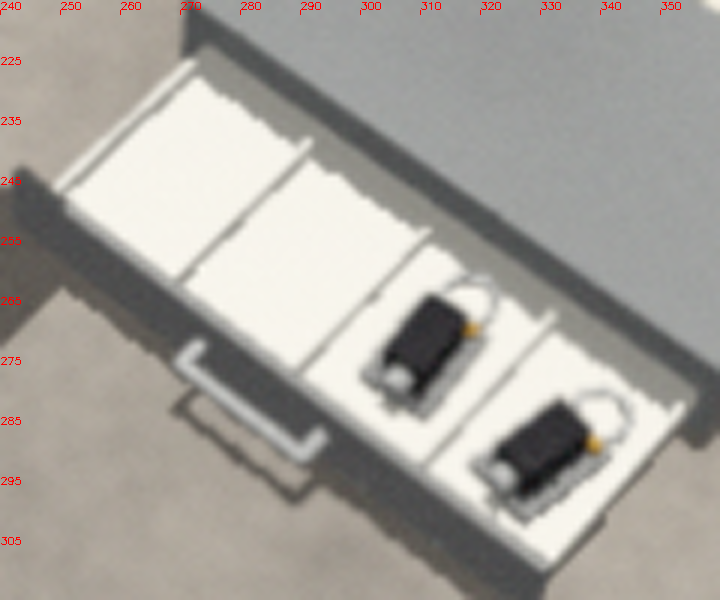

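View pics/t_ae.png

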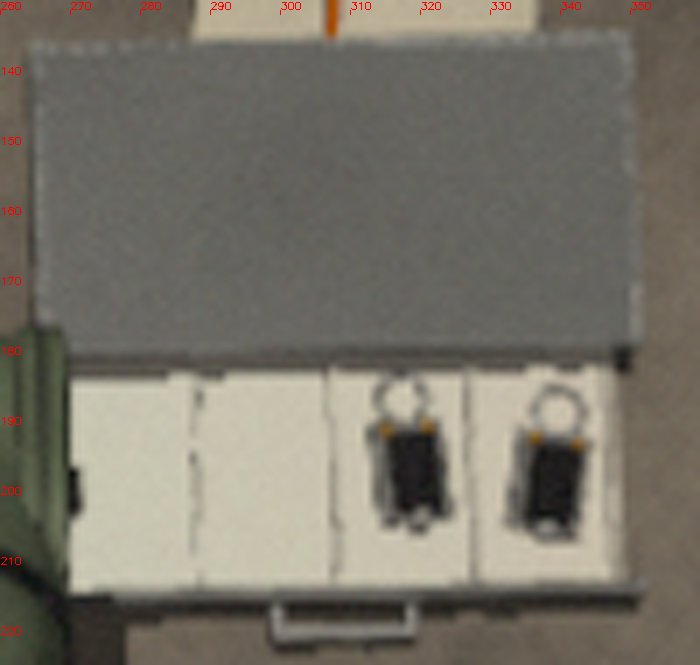

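The drawer still has two baluns (side px (311,272) and (330,290)). My rack crop was overwritten by the same filename; I look at the rack again.

```bash
python3 -c "
from h import *
s=bot.get_image('side')
s2=dict(s); s2['color']=(255*(s['color']/255.)**0.7).astype('uint8'); crop(s2,185,105,90,75,8,'r_ae.png')
need2(.495,-.2775,.15,7)
"
```

```text
t 28.78 p [0.4435 0.0083 0.2429] w 0.0513 F [-0.3  1.  -0.7]
R [[-0.998, -0.061, 0.003], [-0.061, 0.998, -0.0], [-0.003, -0.0, -1.0]]
xyz mm [ -33.6 -288.4   93.1] rot [-0.001  0.003 -0.061]
```

View pics/r_ae.png

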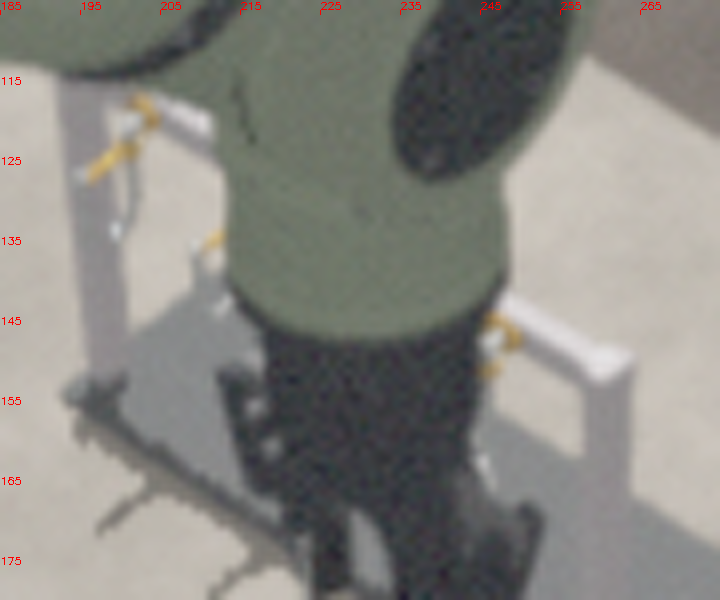

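Gripper occludes; move on over the second balun, then look.

```bash
python3 -m creep '{"xyz":[[-4,-30,0],[-8,-65,0],[-12,-100,0],[-16,-140,5],[-20,-180,15],[-25,-215,30],[-30,-250,45],[-33,-275,60]],"rotation":[[0,0,0],[0,0,-0.02],[0,0,-0.04],[0,0,-0.06],[0,0,-0.06],[0,0,-0.06],[0,0,-0.06],[0,0,-0.06]],"grip":[0.6,0.6,0.6,0.6,0.6,0.6,0.6,0.6]}' 40
python3 -c "
from h import *
s=bot.get_image('side');t=bot.get_image('top')
s2=dict(s); s2['color']=(255*(s['color']/255.)**0.7).astype('uint8'); crop(s2,185,105,90,75,8,'r_af.png')
s2=dict(t); s2['color']=(255*(t['color']/255.)**0.7).astype('uint8'); crop(s2,145,140,100,50,8,'rt_af.png')
need2(.495,-.2775,.12,7)
"
```

```text
clock: 29.45
ee_pos: [0.4945, -0.2658, 0.1818]
tcp_rot: [-0.192, 3.133, -0.001]
wrist_force: [0.6, -0.2, 0.8]
width: 0.0513
t 29.55 p [ 0.4933 -0.2663  0.1802] w 0.0512 F [-0.   0.5 -0.4]
R [[-0.993, -0.119, -0.0], [-0.119, 0.993, -0.0], [0.0, -0.0, -1.0]]
xyz mm [ -0.4 -11.3  60.2] rot [-0.    -0.    -0.003]
```

View pics/r_af.png

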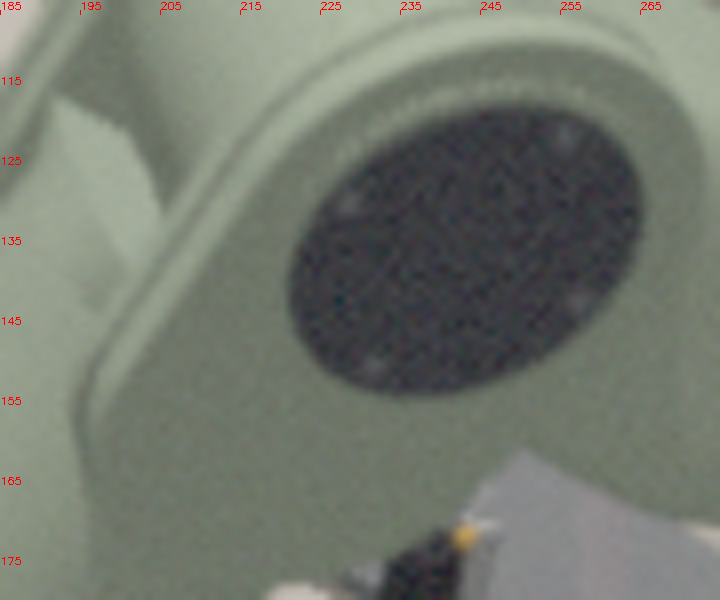

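View pics/rt_af.png

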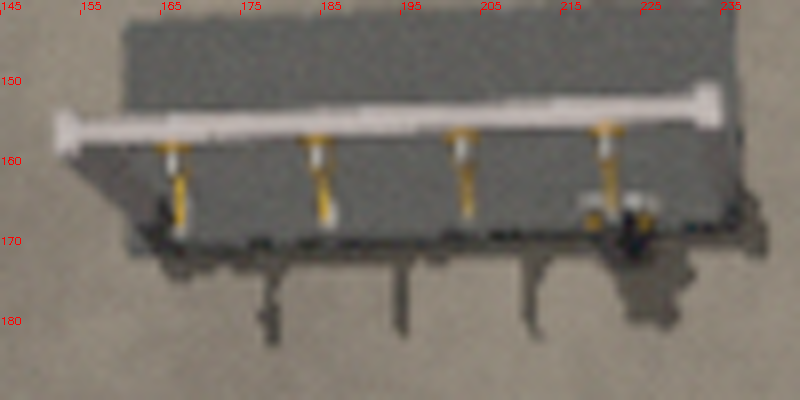

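```bash
python3 -m creep '{"xyz":[[0,-5,15],[0,-11,35],[0,-11,58],[0,-11,80],[0,-11,102],[0,-11,120],[0,-11,130],[0,-11,130]],"rotation":[[0,0,0],[0,0,0],[0,0,0],[0,0,0],[0,0,0],[0,0,0],[0,0,0],[0,0,0]],"grip":[0.5,0.5,0.5,0.5,0.5,0.5,0.5,0.5]}' 40
python3 -c "
from h import *
need2(.4965,-.2775,.010,6.5)
s=bot.get_image('side')
s2=dict(s); s2['color']=(255*(s['color']/255.)**0.6).astype('uint8'); crop(s2,280,235,60,52,12,'s_ag.png')
"
```

```text
clock: 30.22
ee_pos: [0.4956, -0.2732, 0.0514]
tcp_rot: [-0.194, 3.135, 0.002]
wrist_force: [-0.3, 0.0, -0.6]
width: 0.0425
t 30.22 p [ 0.4956 -0.2732  0.0514] w 0.0425 F [-0.3  0.  -0.6]
R [[-0.992, -0.124, 0.001], [-0.124, 0.992, 0.001], [-0.001, 0.001, -1.0]]
xyz mm [-0.4 -4.4 41.4] rot [0.001 0.001 0.01 ]
```

View pics/s_ag.png

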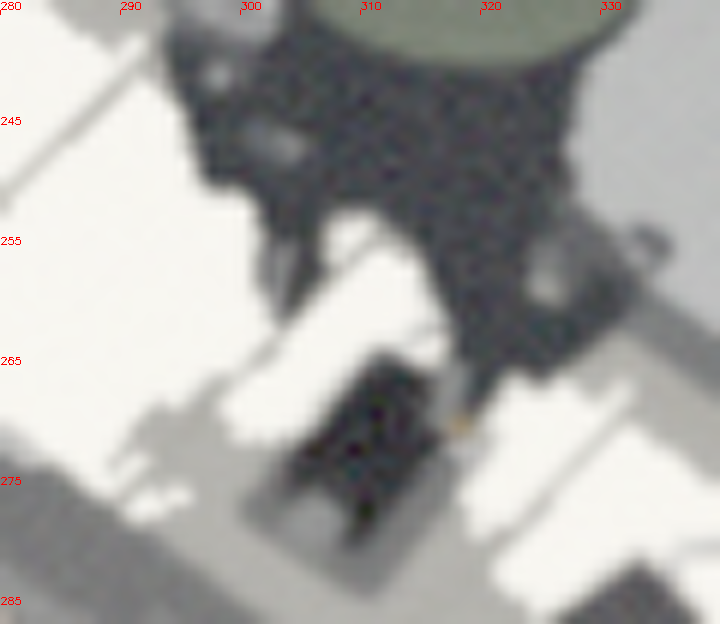

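```bash
python3 -m creep '{"xyz":[[0,-2,5],[0,-3,15],[0,-4,22],[0,-4,26],[0,-4,26]],"rotation":[[0,0,0.01],[0,0,0.01],[0,0,0.01],[0,0,0.01],[0,0,0.01]],"grip":[0.5,0.46,0.46,0.46,0.46]}' 40
python3 -c "
from h import *
need2(.4965,-.2775,.010,6.5)
s=bot.get_image('side')
s2=dict(s); s2['color']=(255*(s['color']/255.)**0.6).astype('uint8'); crop(s2,280,235,60,52,12,'s_ah.png')
"
```

```text
clock: 30.68
ee_pos: [0.496, -0.2787, 0.026]
tcp_rot: [-0.176, 3.135, -0.0]
wrist_force: [-0.6, 0.1, 0.2]
width: 0.0396
t 30.68 p [ 0.496  -0.2787  0.026 ] w 0.0396 F [-0.6  0.1  0.2]
R [[-0.994, -0.112, 0.002], [-0.112, 0.994, 0.0], [-0.002, -0.0, -1.0]]
xyz mm [-0.6  1.2 16. ] rot [-0.     0.002 -0.001]
```

View pics/s_ah.png

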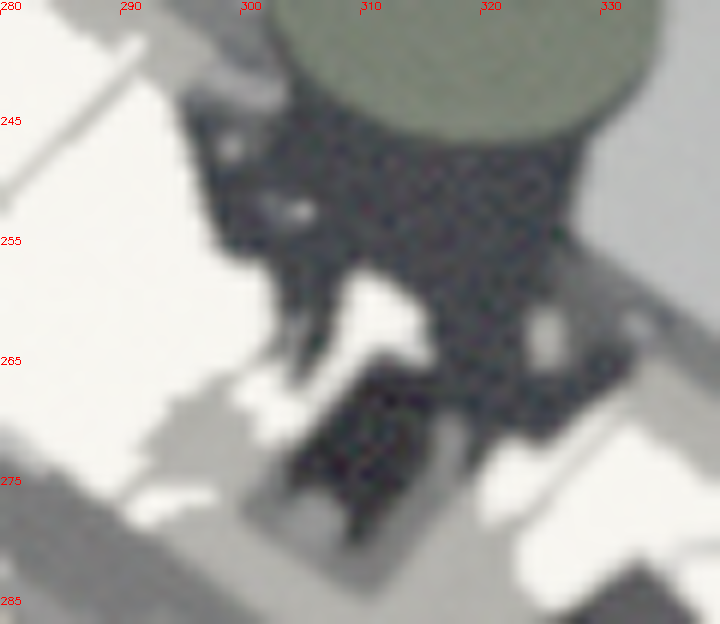

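```bash
python3 -m creep '{"xyz":[[0,1,5],[0,1,10],[0,1,14],[0,1,16],[0,1,16]],"rotation":[[0,0,0],[0,0,0],[0,0,0],[0,0,0],[0,0,0]],"grip":[0.44,0.42,0.42,0.42,0.42]}' 30
python3 -m creep '{"xyz":[[0,0,0],[0,0,0],[0,0,0],[0,0,0],[0,0,0],[0,0,0]],"rotation":[[0,0,0],[0,0,0],[0,0,0],[0,0,0],[0,0,0],[0,0,0]],"grip":[0.4,0.35,0.3,0.25,0.25,0.25]}' 30
python3 -c "
from h import *
st()"
```

```text
clock: 31.15
ee_pos: [0.4961, -0.2778, 0.0104]
tcp_rot: [-0.176, 3.134, -0.001]
wrist_force: [0.5, -0.2, -0.0]
width: 0.0361
clock: 31.65
ee_pos: [0.4964, -0.2779, 0.0113]
tcp_rot: [-0.176, 3.133, -0.001]
wrist_force: [-0.9, 1.6, 5.9]
width: 0.0253
t 31.65 p [ 0.4964 -0.2779  0.0113] w 0.0253 F [-0.9  1.6  5.9]
R [[-0.994, -0.112, 0.003], [-0.112, 0.994, -0.001], [-0.003, -0.001, -1.0]]
```

```bash
python3 -m creep '{"xyz":[[0,0,0],[0,0,0],[0,0,-5],[0,0,-18],[0,0,-40],[0,0,-70],[0,0,-105],[0,0,-140]],"rotation":[[0,0,0],[0,0,0],[0,0,0],[0,0,0],[0,0,0],[0,0,0],[0,0,0],[0,0,0]],"grip":[0.2,0.2,0.2,0.2,0.2,0.2,0.2,0.2]}' 60
python3 -m creep '{"xyz":[[2,20,-20],[5,50,-45],[10,85,-70],[15,120,-90],[20,155,-95],[25,190,-95],[30,225,-95],[32,255,-95]],"rotation":[[0,0,0.01],[0,0,0.03],[0,0,0.05],[0,0,0.05],[0,0,0.05],[0,0,0.05],[0,0,0.05],[0,0,0.05]],"grip":[0.2,0.2,0.2,0.2,0.2,0.2,0.2,0.2]}' 60
python3 -c "
from h import *
need2(.52,.192,.255,3.6)"
```

```text
clock: 32.32
ee_pos: [0.4954, -0.2776, 0.1526]
tcp_rot: [-0.176, 3.134, -0.001]
wrist_force: [0.7, 0.3, -0.9]
width: 0.0247
clock: 32.98
ee_pos: [0.434, -0.026, 0.2462]
tcp_rot: [-0.099, 3.137, -0.0]
wrist_force: [0.1, -0.0, -1.3]
width: 0.0244
t 32.98 p [ 0.434  -0.026   0.2462] w 0.0244 F [ 0.1 -0.  -1.3]
R [[-0.998, -0.063, 0.003], [-0.063, 0.998, -0.0], [-0.003, -0.0, -1.0]]
xyz mm [-99.6 212.1  -8.6] rot [-0.     0.003  0.   ]
```

```bash
python3 -m creep '{"xyz":[[-10,25,-8],[-25,55,-8],[-40,90,-8],[-55,125,-8],[-70,160,-8],[-82,185,-8],[-92,203,-8],[-98,210,-8]],"rotation":[[0,0,0],[0,0,0],[0,0,0],[0,0,0],[0,0,0],[0,0,0],[0,0,0],[0,0,0]],"grip":[0.2,0.2,0.2,0.2,0.2,0.2,0.2,0.2]}' 60
python3 -m creep '{"xyz":[[0,0,0],[0,0,0]],"rotation":[[0,0,0],[0,0,0]],"grip":[0.2,0.2]}' 60
python3 -c "
from h import *
s_,R=st()
s=bot.get_image('side')
s2=dict(s); s2['color']=(255*(s['color']/255.)**0.6).astype('uint8'); crop(s2,190,105,55,70,8,'s_ai.png')
p=s_['ee_pos']; print(proj(s,[p+[.045,.0028,.005]]).round(1))
need2(.533,.193,.205,3.6)
"
```

```text
clock: 33.65
ee_pos: [0.5199, 0.1909, 0.2536]
tcp_rot: [-0.103, 3.137, 0.001]
wrist_force: [-0.6, 0.6, -0.9]
width: 0.0244
clock: 33.82
ee_pos: [0.5196, 0.1874, 0.2537]
tcp_rot: [-0.098, 3.138, -0.002]
wrist_force: [0.0, -0.3, -0.4]
width: 0.0241
t 33.82 p [0.5196 0.1874 0.2537] w 0.0241 F [ 0.  -0.3 -0.4]
R [[-0.998, -0.063, 0.003], [-0.063, 0.998, -0.001], [-0.002, -0.001, -1.0]]
[[220.2 135.1]]
t 33.87 p [0.5196 0.1869 0.2539] w 0.0242 F [ 0.8 -0.7  0.2]
R [[-0.998, -0.062, 0.003], [-0.062, 0.998, -0.001], [-0.003, -0.001, -1.0]]
xyz mm [-13.7   5.3  48.9] rot [-0.001  0.003 -0.001]
```

View pics/s_ai.png

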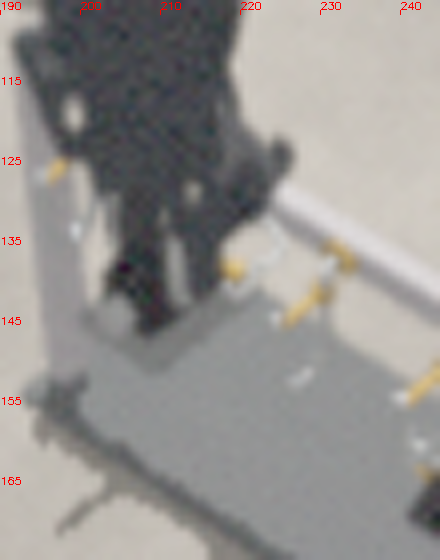

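```bash
python3 -c "
from h import *
s_,R=st()
s=bot.get_image('side')
s2=dict(s); s2['color']=(255*(s['color']/255.)**0.6).astype('uint8'); crop(s2,205,120,35,35,18,'s_aj.png')
"
```

```text
t 33.87 p [0.5196 0.1869 0.2539] w 0.0242 F [ 0.8 -0.7  0.2]
R [[-0.998, -0.062, 0.003], [-0.062, 0.998, -0.001], [-0.003, -0.001, -1.0]]
```

View pics/s_aj.png

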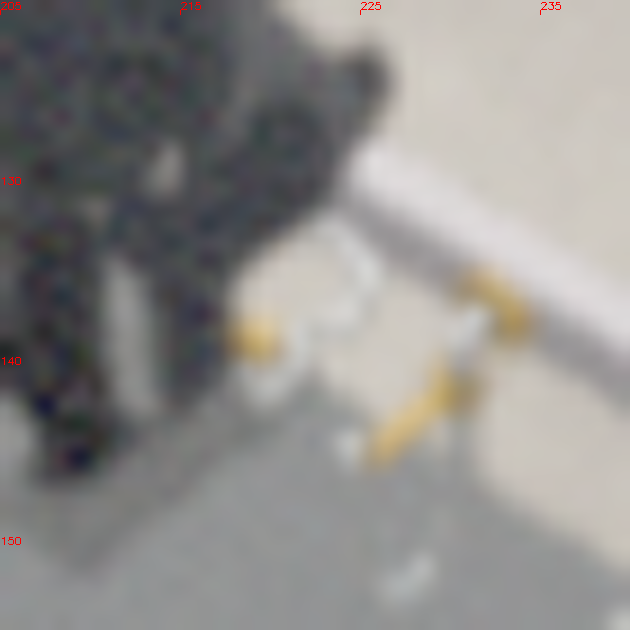

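```bash
python3 -m creep '{"xyz":[[-5,2,5],[-10,4,12],[-13,5,20],[-13,5,30],[-13,5,40],[-13,5,48],[-13,5,48],[-13,5,48]],"rotation":[[0,0,0],[0,0,0],[0,0,0],[0,0,0],[0,0,0],[0,0,0],[0,0,0],[0,0,0]],"grip":[0.2,0.2,0.2,0.2,0.2,0.2,0.2,0.2]}' 80
python3 -c "
from h import *
need2(.533,.193,.205,3.6)
s=bot.get_image('side')
s2=dict(s); s2['color']=(255*(s['color']/255.)**0.6).astype('uint8'); crop(s2,205,125,35,35,18,'s_ak.png')
"
```

```text
clock: 34.58
ee_pos: [0.5327, 0.1934, 0.2055]
tcp_rot: [-0.098, 3.138, -0.001]
wrist_force: [0.1, 0.5, -0.1]
width: 0.0239
t 34.58 p [0.5327 0.1934 0.2055] w 0.0239 F [ 0.1  0.5 -0.1]
R [[-0.998, -0.062, 0.002], [-0.062, 0.998, -0.001], [-0.002, -0.001, -1.0]]
xyz mm [-0.3 -0.4  0.5] rot [-0.001  0.002 -0.001]
```

View pics/s_ak.png

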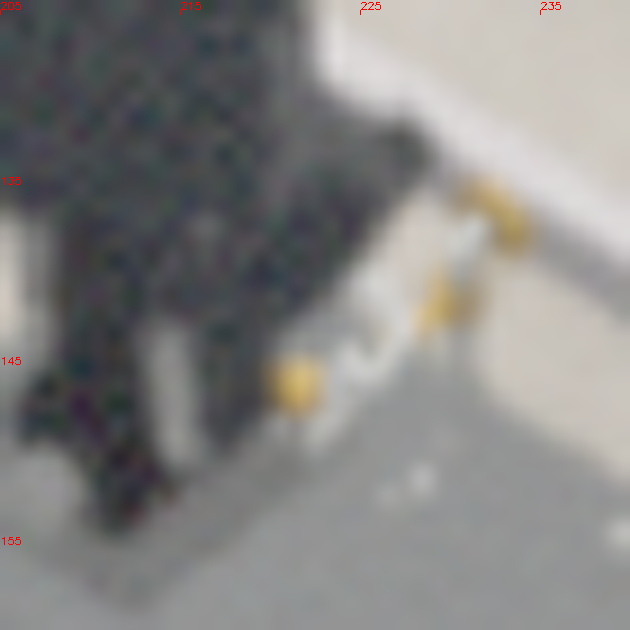

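```bash
python3 -m creep '{"xyz":[[0,0,4],[0,0,9],[0,0,14],[0,0,19],[0,0,24],[0,0,28],[0,0,28]],"rotation":[[0,0,0],[0,0,0],[0,0,0],[0,0,0],[0,0,0],[0,0,0],[0,0,0]],"grip":[0.2,0.2,0.2,0.2,0.2,0.2,0.2]}' 80
python3 -c "
from h import *
st()
s=bot.get_image('side')
s2=dict(s); s2['color']=(255*(s['color']/255.)**0.6).astype('uint8'); crop(s2,205,125,35,40,16,'s_al.png')
"
```

```text
clock: 35.22
ee_pos: [0.5322, 0.1935, 0.1769]
tcp_rot: [-0.098, 3.139, -0.001]
wrist_force: [-2.8, -0.3, -0.1]
width: 0.0238
t 35.22 p [0.5322 0.1935 0.1769] w 0.0238 F [-2.8 -0.3 -0.1]
R [[-0.998, -0.063, 0.001], [-0.063, 0.998, -0.001], [-0.001, -0.001, -1.0]]
```

View pics/s_al.png

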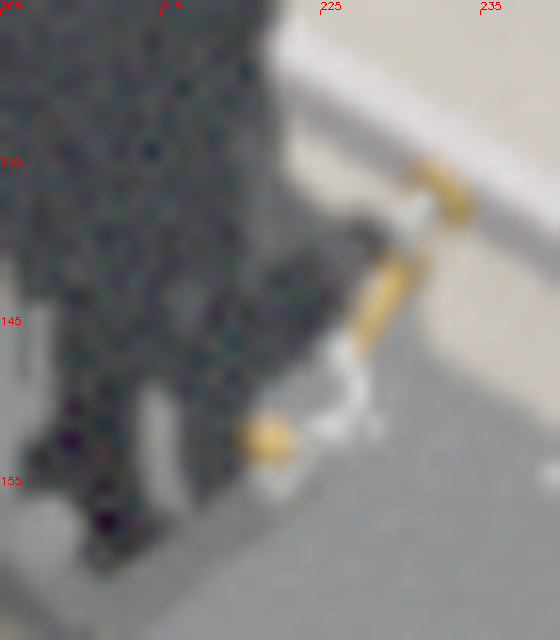

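Gate C is opening under the ring, balun level. Continue.

```bash
python3 -m creep '{"xyz":[[0,0,5],[0,0,10],[0,0,15],[0,0,20],[0,0,24],[0,0,24]],"rotation":[[0,0,0],[0,0,0],[0,0,0],[0,0,0],[0,0,0],[0,0,0]],"grip":[0.2,0.2,0.2,0.2,0.2,0.2]}' 80
python3 -c "
from h import *
st()
s=bot.get_image('side')
s2=dict(s); s2['color']=(255*(s['color']/255.)**0.6).astype('uint8'); crop(s2,205,125,35,40,16,'s_am.png')
"
```

```text
clock: 35.77
ee_pos: [0.5325, 0.1934, 0.1529]
tcp_rot: [-0.098, 3.138, -0.002]
wrist_force: [-0.2, 1.2, -1.6]
width: 0.0239
t 35.77 p [0.5325 0.1934 0.1529] w 0.0239 F [-0.2  1.2 -1.6]
R [[-0.998, -0.062, 0.002], [-0.062, 0.998, -0.001], [-0.002, -0.001, -1.0]]
```

View pics/s_am.png

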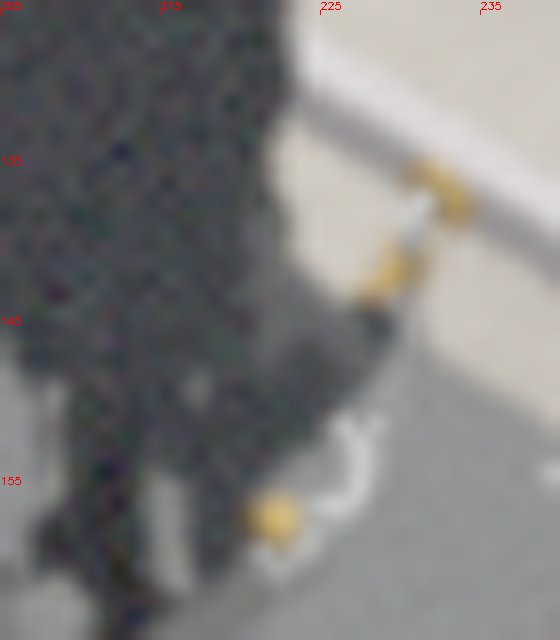

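Gate is shut again above the ring, forces are low. Release and retreat toward the drawer.

```bash
python3 -m creep '{"xyz":[[0,0,0],[0,0,0],[0,0,0],[0,0,0],[0,0,0]],"rotation":[[0,0,0],[0,0,0],[0,0,0],[0,0,0],[0,0,0]],"grip":[0.25,0.4,0.6,0.6,0.6]}' 20
python3 -m creep '{"xyz":[[5,0,-2],[15,0,-5],[30,0,-20],[50,0,-40],[65,-25,-60],[80,-60,-80],[85,-95,-90],[85,-130,-90]],"rotation":[[0,0,0],[0,0,0],[0,0,0],[0,0,0],[0,0,0],[0,0,0],[0,0,0],[0,0,0]],"grip":[0.6,0.6,0.6,0.6,0.6,0.6,0.6,0.6]}' 40
python3 -c "
from h import *
look('an')
need2(.49,-.2,.24,-7)"
```

```text
clock: 36.23
ee_pos: [0.5329, 0.1935, 0.154]
tcp_rot: [-0.098, 3.137, -0.001]
wrist_force: [-0.6, 0.2, 0.1]
width: 0.0511
clock: 36.9
ee_pos: [0.455, 0.0574, 0.246]
tcp_rot: [-0.1, 3.134, 0.0]
wrist_force: [0.7, -1.2, 0.3]
width: 0.0513
top 71.1 [338.5 198.6] [ 0.49   -0.3582  0.033 ] [-8.122  0.048  0.029]
side 110.1 [330.3 289.6] [ 0.4898 -0.3619  0.033 ] [-8.504  0.05   0.029]
t 37.0 p [0.4557 0.0535 0.2446] w 0.0508 F [-1.   1.7 -0.3]
R [[-0.998, -0.056, 0.005], [-0.056, 0.998, -0.002], [-0.004, -0.002, -1.0]]
xyz mm [ -20.  -255.     5.3] rot [-0.002  0.005  0.178]
```

```bash
python3 -m creep '{"xyz":[[-3,-30,0],[-6,-65,0],[-9,-100,0],[-12,-140,0],[-15,-180,0],[-18,-215,0],[-20,-245,5],[-20,-265,5]],"rotation":[[0,0,0.02],[0,0,0.05],[0,0,0.09],[0,0,0.13],[0,0,0.175],[0,0,0.175],[0,0,0.175],[0,0,0.175]],"grip":[0.6,0.6,0.6,0.6,0.6,0.6,0.6,0.6]}' 40
python3 -c "
from h import *
look('ao')
t=bot.get_image('top')
s2=dict(t); s2['color']=(255*(t['color']/255.)**0.7).astype('uint8'); crop(s2,145,140,100,50,8,'rt_ao.png')
need2(.490,-.360,.06,-7)"
```

```text
clock: 37.67
ee_pos: [0.4919, -0.2075, 0.2382]
tcp_rot: [0.18, 3.134, -0.001]
wrist_force: [-1.2, 0.4, -1.1]
width: 0.0513
top 70.0 [338.5 198.6] [ 0.4898 -0.3583  0.033 ] [-7.131  0.047  0.029]
top 163.7 [311.7 198.9] [ 0.4861 -0.2466  0.033 ] [7.1734e+01 5.6000e-02 1.5400e-01]
side 109.3 [330.3 289.5] [ 0.4898 -0.3617  0.033 ] [-8.504  0.05   0.029]
t 37.82 p [ 0.4919 -0.2056  0.2387] w 0.0515 F [-1.   0.7  0.8]
R [[-0.993, 0.114, 0.003], [0.114, 0.993, -0.0], [-0.003, -0.0, -1.0]]
xyz mm [ -15.3 -153.5  178.7] rot [-0.     0.003  0.007]
```

View pics/rt_ao.png

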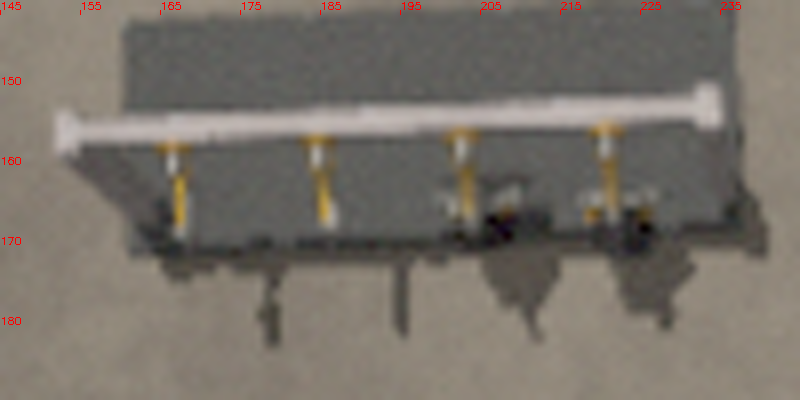

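```bash
python3 -m creep '{"xyz":[[-2,-30,10],[-5,-65,25],[-9,-100,45],[-12,-130,70],[-15,-148,95],[-15,-153,115],[-15,-153,120],[-15,-153,120]],"rotation":[[0,0,0],[0,0,0],[0,0,0],[0,0,0],[0,0,0],[0,0,0],[0,0,0],[0,0,0]],"grip":[0.5,0.5,0.5,0.5,0.5,0.5,0.5,0.5]}' 40
python3 -m creep '{"xyz":[[0,0,20],[0,0,45],[0,0,65],[0,0,75],[0,0,75]],"rotation":[[0,0,0],[0,0,0],[0,0,0],[0,0,0],[0,0,0]],"grip":[0.5,0.5,0.5,0.5,0.5]}' 40
python3 -c "
from h import *
need2(.491,-.360,.010,-7)
s=bot.get_image('side')
s2=dict(s); s2['color']=(255*(s['color']/255.)**0.6).astype('uint8'); crop(s2,300,255,60,52,12,'s_ap.png')
"
```

```text
clock: 38.48
ee_pos: [0.4905, -0.3568, 0.1182]
tcp_rot: [0.175, 3.135, 0.002]
wrist_force: [-0.1, -0.0, 0.2]
width: 0.0429
clock: 38.9
ee_pos: [0.4909, -0.3572, 0.0436]
tcp_rot: [0.174, 3.135, 0.001]
wrist_force: [-1.3, 0.0, -0.1]
width: 0.0426
t 38.9 p [ 0.4909 -0.3572  0.0436] w 0.0426 F [-1.3  0.  -0.1]
R [[-0.994, 0.111, 0.002], [0.111, 0.994, 0.001], [-0.002, 0.001, -1.0]]
xyz mm [-0.3 -2.8 33.6] rot [0.001 0.002 0.011]
```

View pics/s_ap.png

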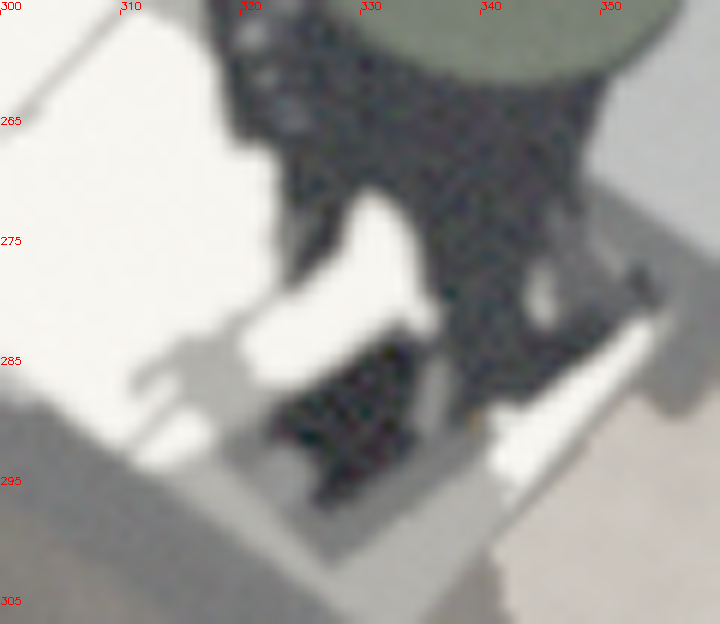

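```bash
python3 -m creep '{"xyz":[[0,-2,5],[0,-2,12],[0,-2,18],[0,-2,18]],"rotation":[[0,0,0.01],[0,0,0.01],[0,0,0.01],[0,0,0.01]],"grip":[0.42,0.42,0.42,0.42]}' 40
python3 -c "
from h import *
need2(.491,-.360,.010,-7)
s=bot.get_image('side')
s2=dict(s); s2['color']=(255*(s['color']/255.)**0.6).astype('uint8'); crop(s2,300,255,60,52,12,'s_aq.png')
"
```

```text
clock: 39.28
ee_pos: [0.4902, -0.3602, 0.0251]
tcp_rot: [0.192, 3.134, 0.0]
wrist_force: [-0.7, 0.1, -0.5]
width: 0.0358
t 39.28 p [ 0.4902 -0.3602  0.0251] w 0.0358 F [-0.7  0.1 -0.5]
R [[-0.993, 0.122, 0.002], [0.122, 0.993, 0.0], [-0.002, 0.0, -1.0]]
xyz mm [-0.7  0.3 15.1] rot [ 0.     0.002 -0.   ]
```

View pics/s_aq.png

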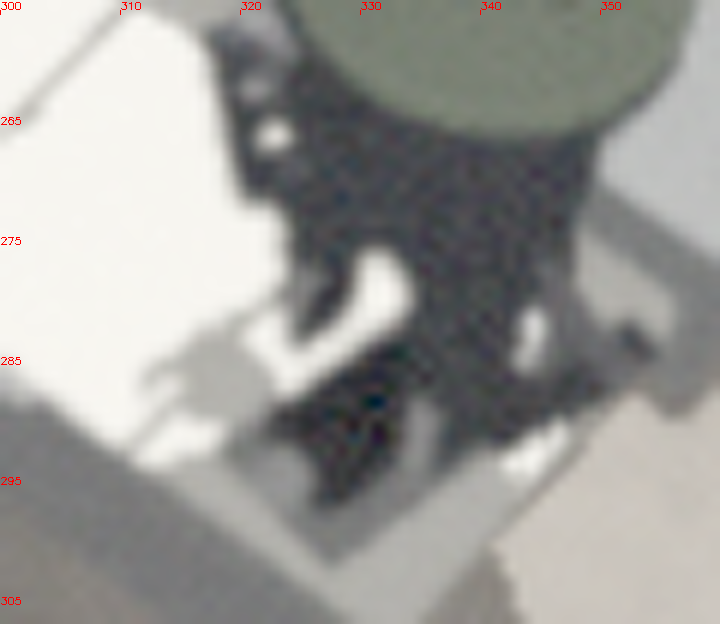

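```bash
python3 -m creep '{"xyz":[[-1,0,4],[-1,0,9],[-1,0,13],[-1,0,15],[-1,0,15]],"rotation":[[0,0,0],[0,0,0],[0,0,0],[0,0,0],[0,0,0]],"grip":[0.42,0.42,0.42,0.42,0.42]}' 30
python3 -m creep '{"xyz":[[0,0,0],[0,0,0],[0,0,0],[0,0,0],[0,0,0],[0,0,0]],"rotation":[[0,0,0],[0,0,0],[0,0,0],[0,0,0],[0,0,0],[0,0,0]],"grip":[0.4,0.35,0.3,0.25,0.25,0.25]}' 30
python3 -c "
from h import *
st()"
```

```text
clock: 39.75
ee_pos: [0.4913, -0.3605, 0.0104]
tcp_rot: [0.192, 3.133, 0.0]
wrist_force: [-0.0, 0.4, -0.6]
width: 0.0361
clock: 40.25
ee_pos: [0.4916, -0.3607, 0.0113]
tcp_rot: [0.192, 3.132, -0.001]
wrist_force: [-1.0, 0.8, 5.5]
width: 0.0253
t 40.25 p [ 0.4916 -0.3607  0.0113] w 0.0253 F [-1.   0.8  5.5]
R [[-0.992, 0.122, 0.003], [0.122, 0.993, -0.001], [-0.003, -0.0, -1.0]]
```

```bash
python3 -m creep '{"xyz":[[0,0,0],[0,0,0],[0,0,-5],[0,0,-18],[0,0,-40],[0,0,-70],[0,0,-105],[0,0,-140]],"rotation":[[0,0,0],[0,0,0],[0,0,0],[0,0,0],[0,0,0],[0,0,0],[0,0,0],[0,0,0]],"grip":[0.2,0.2,0.2,0.2,0.2,0.2,0.2,0.2]}' 60
python3 -m creep '{"xyz":[[0,20,-20],[5,50,-45],[10,85,-70],[15,120,-90],[15,155,-100],[15,190,-100],[15,225,-100],[15,260,-100]],"rotation":[[0,0,-0.02],[0,0,-0.05],[0,0,-0.09],[0,0,-0.13],[0,0,-0.17],[0,0,-0.19],[0,0,-0.19],[0,0,-0.19]],"grip":[0.2,0.2,0.2,0.2,0.2,0.2,0.2,0.2]}' 60
python3 -c "
from h import *
need2(.46,.15,.255,3.6)"
```

```text
clock: 40.92
ee_pos: [0.4907, -0.3605, 0.1534]
tcp_rot: [0.192, 3.133, -0.001]
wrist_force: [0.6, -0.8, 0.8]
width: 0.0244
clock: 41.58
ee_pos: [0.5074, -0.0991, 0.2522]
tcp_rot: [-0.106, 3.136, -0.001]
wrist_force: [0.1, 0.8, -0.5]
width: 0.0244
t 41.58 p [ 0.5074 -0.0991  0.2522] w 0.0244 F [ 0.1  0.8 -0.5]
R [[-0.998, -0.067, 0.004], [-0.067, 0.998, -0.001], [-0.004, -0.001, -1.0]]
xyz mm [ 30.5 251.7  -3.2] rot [-0.001  0.004  0.005]
```

```bash
python3 -m creep '{"xyz":[[4,30,-3],[8,65,-3],[12,100,-3],[16,135,-3],[20,170,-3],[25,205,-3],[28,235,-3],[30,250,-3]],"rotation":[[0,0,0],[0,0,0],[0,0,0.005],[0,0,0.005],[0,0,0.005],[0,0,0.005],[0,0,0.005],[0,0,0.005]],"grip":[0.2,0.2,0.2,0.2,0.2,0.2,0.2,0.2]}' 60
python3 -c "
from h import *
need2(.515,.261,.255,3.6)"
```

```text
clock: 42.25
ee_pos: [0.4597, 0.1504, 0.2545]
tcp_rot: [-0.104, 3.136, 0.002]
wrist_force: [-0.2, 0.6, -0.8]
width: 0.0243
t 42.25 p [0.4597 0.1504 0.2545] w 0.0243 F [-0.2  0.6 -0.8]
R [[-0.998, -0.066, 0.003], [-0.066, 0.998, 0.001], [-0.003, 0.001, -1.0]]
xyz mm [-6.240e+01  1.067e+02 -1.000e-01] rot [0.001 0.003 0.003]
```

```bash
python3 -m creep '{"xyz":[[-8,15,0],[-20,35,0],[-35,60,0],[-48,82,0],[-58,100,0],[-62,107,0],[-62,108,0],[-62,108,0]],"rotation":[[0,0,0],[0,0,0],[0,0,0],[0,0,0],[0,0,0],[0,0,0],[0,0,0],[0,0,0]],"grip":[0.2,0.2,0.2,0.2,0.2,0.2,0.2,0.2]}' 60
python3 -m creep '{"xyz":[[0,0,0],[0,0,0]],"rotation":[[0,0,0],[0,0,0]],"grip":[0.2,0.2]}' 60
python3 -c "
from h import *
s_,R=st()
s=bot.get_image('side')
s2=dict(s); s2['color']=(255*(s['color']/255.)**0.6).astype('uint8'); crop(s2,185,105,45,45,15,'s_ar.png')
p=s_['ee_pos']; print(proj(s,[p+[.045,.0028,.005]]).round(1))
need2(.529,.2617,.205,3.6)
"
```

```text
clock: 42.92
ee_pos: [0.5157, 0.2578, 0.2541]
tcp_rot: [-0.098, 3.137, -0.001]
wrist_force: [-0.6, -0.1, -0.4]
width: 0.0246
clock: 43.08
ee_pos: [0.516, 0.2574, 0.2543]
tcp_rot: [-0.096, 3.137, -0.001]
wrist_force: [-0.2, -0.4, -0.6]
width: 0.0245
t 43.08 p [0.516  0.2574 0.2543] w 0.0245 F [-0.2 -0.4 -0.6]
R [[-0.998, -0.061, 0.003], [-0.061, 0.998, -0.001], [-0.003, -0.001, -1.0]]
[[205.  125.3]]
t 43.13 p [0.516  0.2575 0.2542] w 0.0243 F [-0.2  0.7 -1.8]
R [[-0.998, -0.061, 0.003], [-0.061, 0.998, -0.0], [-0.003, -0.001, -1.0]]
xyz mm [-13.1   3.4  49.3] rot [-0.001  0.003 -0.001]
```

View pics/s_ar.png

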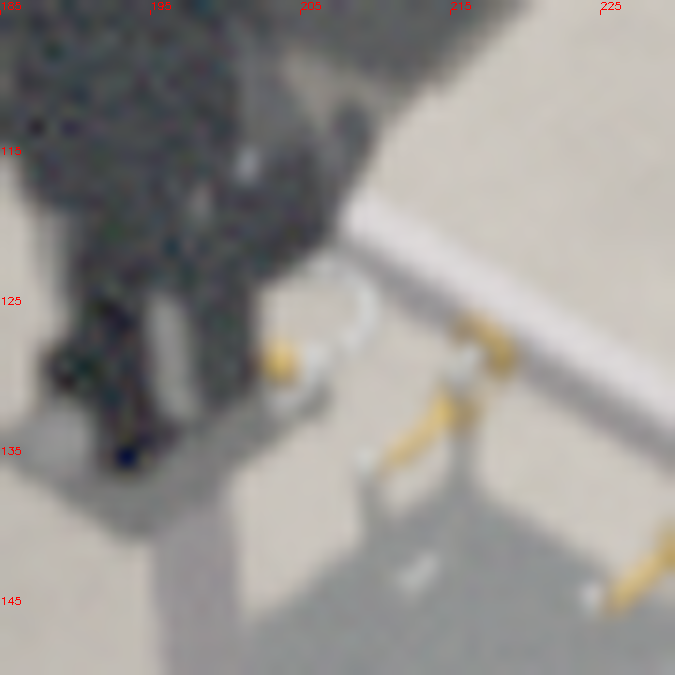

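```bash
python3 -m creep '{"xyz":[[-5,1,5],[-10,3,12],[-13,4,20],[-13,4,30],[-13,4,40],[-13,4,48],[-13,4,48],[-13,4,48]],"rotation":[[0,0,0],[0,0,0],[0,0,0],[0,0,0],[0,0,0],[0,0,0],[0,0,0],[0,0,0]],"grip":[0.2,0.2,0.2,0.2,0.2,0.2,0.2,0.2]}' 80
python3 -c "
from h import *
need2(.529,.2617,.205,3.6)
s=bot.get_image('side')
s2=dict(s); s2['color']=(255*(s['color']/255.)**0.6).astype('uint8'); crop(s2,190,115,35,38,18,'s_as.png')
"
```

```text
clock: 43.8
ee_pos: [0.5289, 0.2631, 0.2054]
tcp_rot: [-0.098, 3.138, -0.002]
wrist_force: [0.5, -0.5, -0.8]
width: 0.0238
t 43.8 p [0.5289 0.2631 0.2054] w 0.0238 F [ 0.5 -0.5 -0.8]
R [[-0.998, -0.062, 0.002], [-0.062, 0.998, -0.001], [-0.002, -0.001, -1.0]]
xyz mm [-0.  -1.4  0.4] rot [-0.001  0.002 -0.   ]
```

View pics/s_as.png

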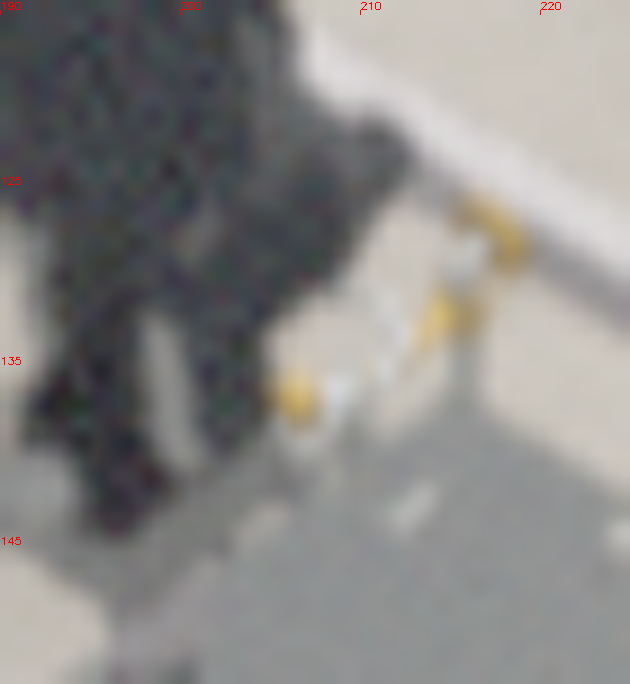

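```bash
python3 -m creep '{"xyz":[[0,-2,0],[1,-3,0],[1,-3,0]],"rotation":[[0,0,0],[0,0,0],[0,0,0]],"grip":[0.2,0.2,0.2]}' 80
python3 -c "
from h import *
need2(.529,.2617,.205,3.6)
s=bot.get_image('side')
s2=dict(s); s2['color']=(255*(s['color']/255.)**0.6).astype('uint8'); crop(s2,190,115,35,33,20,'s_at.png')
print(proj(s,[[.58,.2647,.197],[.574,.2645,.2104]]).round(1))
"
```

```text
clock: 44.1
ee_pos: [0.5281, 0.2598, 0.2062]
tcp_rot: [-0.097, 3.137, -0.001]
wrist_force: [-0.8, 0.6, -0.8]
width: 0.0239
t 44.1 p [0.5281 0.2598 0.2062] w 0.0239 F [-0.8  0.6 -0.8]
R [[-0.998, -0.062, 0.003], [-0.062, 0.998, -0.0], [-0.003, -0.001, -1.0]]
xyz mm [-1.   1.8  1.2] rot [-0.001  0.003 -0.001]
[[209.5 135.5]
 [208.  133.5]]
```

View pics/s_at.png

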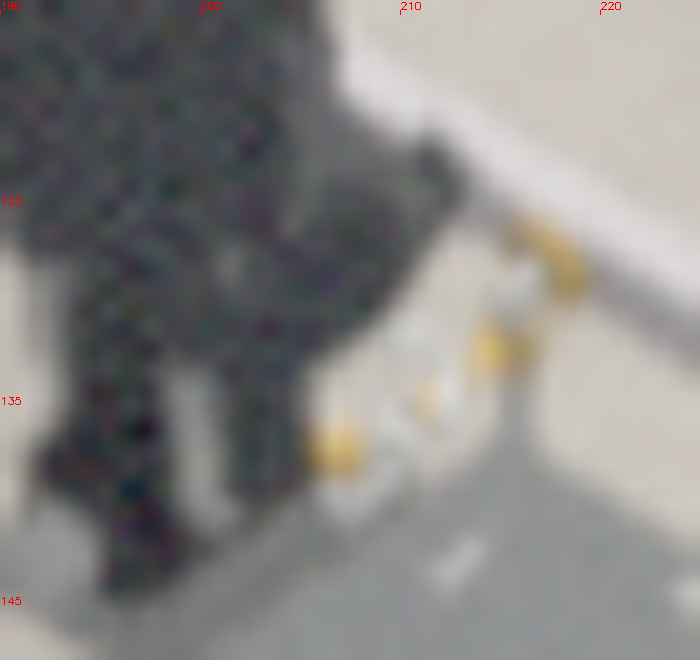

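```bash
python3 -m creep '{"xyz":[[0,0,4],[0,0,9],[0,0,14],[0,0,19],[0,0,24],[0,0,28],[0,0,28]],"rotation":[[0,0,0],[0,0,0],[0,0,0],[0,0,0],[0,0,0],[0,0,0],[0,0,0]],"grip":[0.2,0.2,0.2,0.2,0.2,0.2,0.2]}' 80
python3 -c "
from h import *
st()
s=bot.get_image('side')
s2=dict(s); s2['color']=(255*(s['color']/255.)**0.6).astype('uint8'); crop(s2,190,115,35,40,16,'s_au.png')
"
```

```text
clock: 44.73
ee_pos: [0.5277, 0.2599, 0.1768]
tcp_rot: [-0.098, 3.139, -0.002]
wrist_force: [-1.8, -1.4, 0.2]
width: 0.0237
t 44.73 p [0.5277 0.2599 0.1768] w 0.0237 F [-1.8 -1.4  0.2]
R [[-0.998, -0.062, 0.001], [-0.062, 0.998, -0.001], [-0.001, -0.001, -1.0]]
```

View pics/s_au.png

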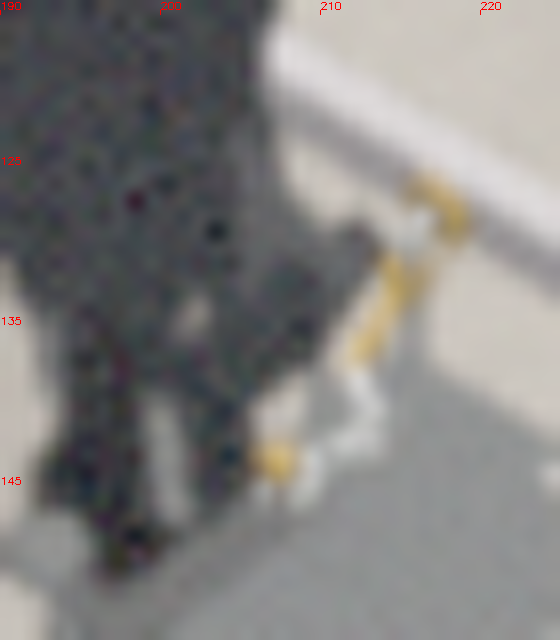

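```bash
python3 -m creep '{"xyz":[[0,0,5],[0,0,10],[0,0,15],[0,0,20],[0,0,24],[0,0,24]],"rotation":[[0,0,0],[0,0,0],[0,0,0],[0,0,0],[0,0,0],[0,0,0]],"grip":[0.2,0.2,0.2,0.2,0.2,0.2]}' 80
python3 -c "
from h import *
st()
s=bot.get_image('side')
s2=dict(s); s2['color']=(255*(s['color']/255.)**0.6).astype('uint8'); crop(s2,190,115,35,40,16,'s_av.png')
"
```

```text
clock: 45.28
ee_pos: [0.5287, 0.2603, 0.1531]
tcp_rot: [-0.098, 3.136, -0.0]
wrist_force: [3.2, 1.7, -1.2]
width: 0.0237
t 45.28 p [0.5287 0.2603 0.1531] w 0.0237 F [ 3.2  1.7 -1.2]
R [[-0.998, -0.063, 0.004], [-0.063, 0.998, -0.0], [-0.004, -0.0, -1.0]]
```

View pics/s_av.png

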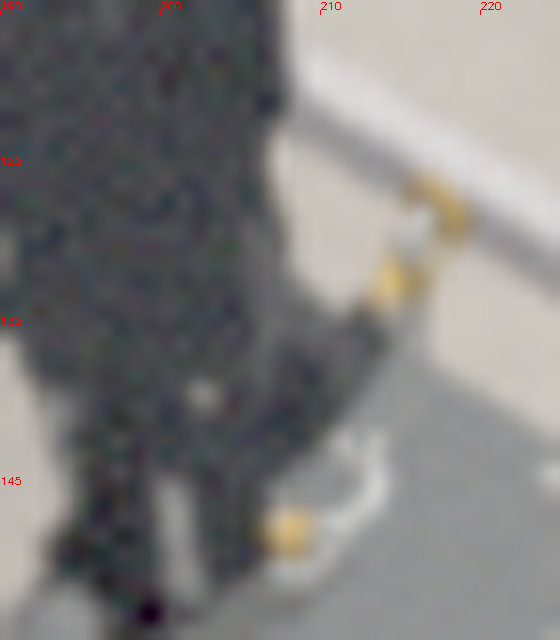

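Same as before: gate shut, ring below it. Release, retreat, and look at the rack and drawer.

```bash
python3 -m creep '{"xyz":[[0,0,0],[0,0,0],[0,0,0],[0,0,0],[0,0,0]],"rotation":[[0,0,0],[0,0,0],[0,0,0],[0,0,0],[0,0,0]],"grip":[0.25,0.4,0.6,0.6,0.6]}' 20
python3 -m creep '{"xyz":[[5,0,-2],[15,0,-5],[30,0,-20],[50,0,-40],[75,-25,-60],[100,-60,-80],[120,-95,-90],[130,-130,-90]],"rotation":[[0,0,0],[0,0,0],[0,0,0],[0,0,0],[0,0,0],[0,0,0],[0,0,0],[0,0,0]],"grip":[0.6,0.6,0.6,0.6,0.6,0.6,0.6,0.6]}' 40
python3 -c "
from h import *
need2(.36,-.15,.25,3)"
```

```text
clock: 45.75
ee_pos: [0.5281, 0.26, 0.1538]
tcp_rot: [-0.098, 3.137, -0.001]
wrist_force: [0.4, 0.8, -0.1]
width: 0.0514
clock: 46.42
ee_pos: [0.4044, 0.122, 0.2452]
tcp_rot: [-0.102, 3.135, 0.001]
wrist_force: [1.4, 0.5, 0.5]
width: 0.0513
t 46.42 p [0.4044 0.122  0.2452] w 0.0513 F [1.4 0.5 0.5]
R [[-0.998, -0.065, 0.005], [-0.065, 0.998, 0.001], [-0.005, 0.001, -1.0]]
xyz mm [  62.  -268.5   -5.2] rot [0.001 0.005 0.012]
```

```bash
python3 -m creep '{"xyz":[[8,-30,0],[16,-65,0],[24,-100,0],[32,-135,0],[42,-170,0],[50,-205,0],[56,-240,0],[60,-270,0]],"rotation":[[0,0,0.01],[0,0,0.02],[0,0,0.02],[0,0,0.02],[0,0,0.02],[0,0,0.02],[0,0,0.02],[0,0,0.02]],"grip":[0.5,0.3,0.1,0,0,0,0,0]}' 30
python3 -c "
from h import *
t,s=look('aw')
s2=dict(s); s2['color']=(255*(s['color']/255.)**0.7).astype('uint8'); crop(s2,185,100,90,75,8,'r_aw.png')
s2=dict(t); s2['color']=(255*(t['color']/255.)**0.7).astype('uint8'); crop(s2,145,140,100,50,8,'rt_aw.png')
need2(.345,-.233,.10,1.9)"
```

```text
clock: 47.08
ee_pos: [0.3621, -0.1529, 0.2438]
tcp_rot: [-0.065, 3.138, -0.001]
wrist_force: [0.0, 0.1, 0.5]
width: -0.0002
t 47.18 p [ 0.3622 -0.1548  0.2437] w 0.0003 F [-0.5  1.  -0.4]
R [[-0.999, -0.036, 0.003], [-0.036, 0.999, -0.002], [-0.003, -0.002, -1.0]]
xyz mm [ 20.5 -77.2 143.8] rot [-0.002  0.003  0.003]
```

View pics/r_aw.png

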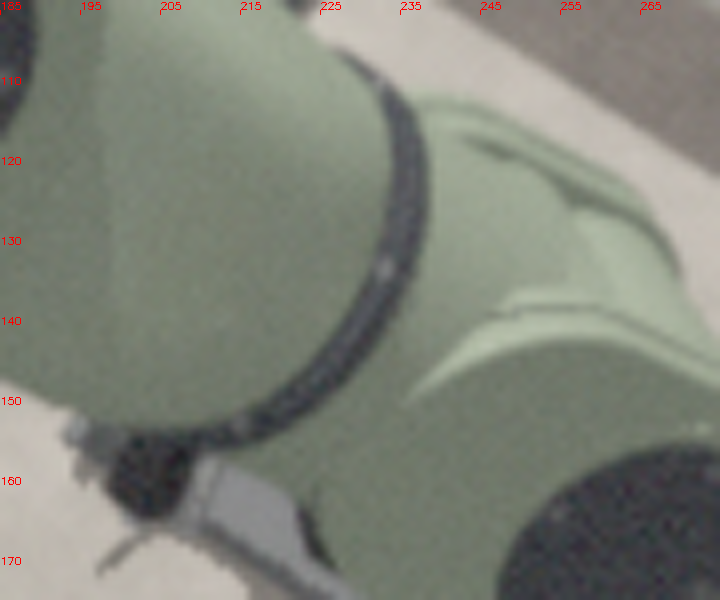

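View pics/rt_aw.png

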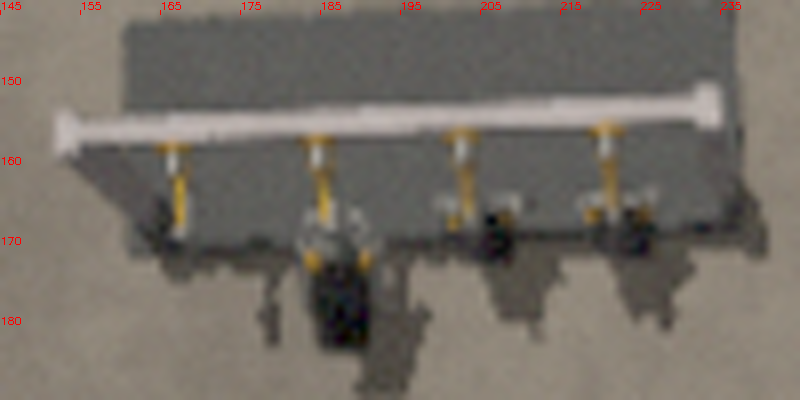

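View pics/s_aw.png

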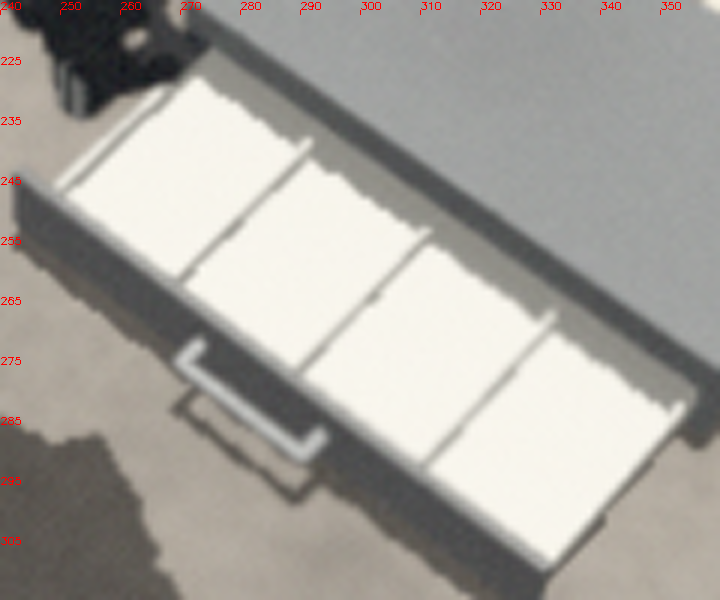

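```bash
python3 -m creep '{"xyz":[[5,-20,15],[10,-40,35],[15,-60,60],[20,-75,90],[20,-78,120],[20,-78,150],[20,-78,180],[20,-78,200]],"rotation":[[0,0,0],[0,0,0],[0,0,0],[0,0,0],[0,0,0],[0,0,0],[0,0,0],[0,0,0]],"grip":[0,0,0,0,0,0,0,0]}' 30
python3 -c "
from h import *
t,s=look('ax')
s2=dict(t); s2['color']=(255*(t['color']/255.)**0.7).astype('uint8'); crop(s2,145,140,100,50,8,'rt_ax.png')
need2(.345,-.233,.014,1.9)"
```

```text
clock: 47.85
ee_pos: [0.3468, -0.229, 0.0416]
tcp_rot: [-0.067, 3.139, 0.001]
wrist_force: [0.9, 0.4, 0.6]
width: 0.0002
side 245.3 [275.2 277.5] [ 0.4035 -0.2126  0.033 ] [4.3056e+01 9.1000e-02 4.1000e-02]
side 309.7 [279.  245.2] [ 0.5002 -0.1405  0.033 ] [-45.651   0.07    0.068]
t 47.95 p [ 0.3463 -0.2287  0.0417] w -0.0002 F [ 0.6 -0.5  0.4]
R [[-0.999, -0.043, -0.0], [-0.043, 0.999, 0.002], [0.0, 0.002, -1.0]]
xyz mm [ 1.5 -4.3 27.6] rot [ 0.002 -0.     0.01 ]
```

View pics/rt_ax.png

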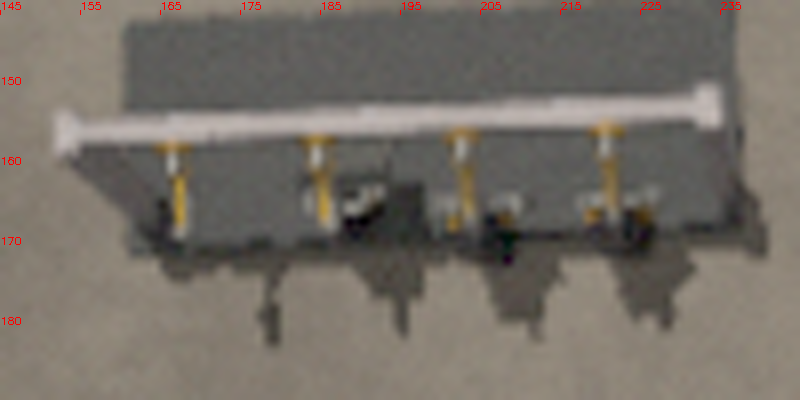

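View pics/s_ax.png

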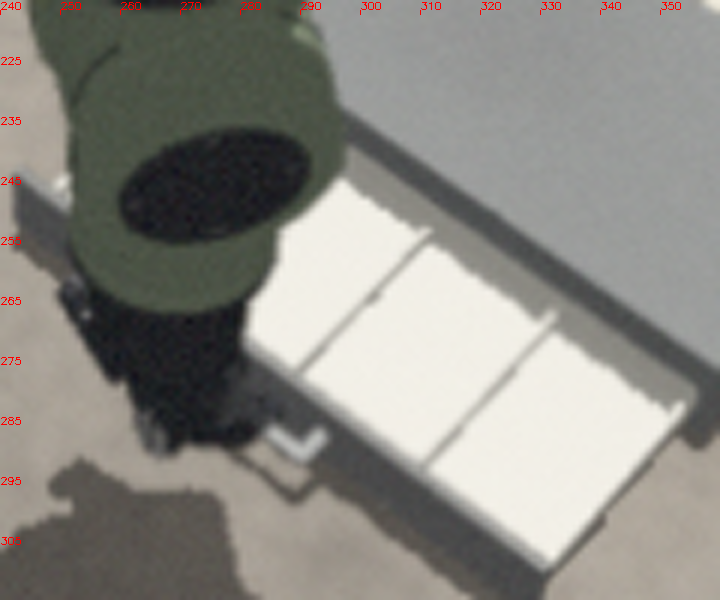

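```bash
python3 -m creep '{"xyz":[[0,-2,8],[0,-4,18],[0,-4,26],[0,-4,26]],"rotation":[[0,0,0.01],[0,0,0.01],[0,0,0.01],[0,0,0.01]],"grip":[0,0,0,0]}' 30
python3 -m creep '{"xyz":[[-10,0,0],[-20,0,0],[-28,0,0],[-36,0,0],[-44,0,0],[-52,0,0],[-60,0,0],[-60,0,0]],"rotation":[[0,0,0],[0,0,0],[0,0,0],[0,0,0],[0,0,0],[0,0,0],[0,0,0],[0,0,0]],"grip":[0,0,0,0,0,0,0,0]}' 30
python3 -c "
from h import *
t,s=look('ay')
need2(.525,-.228,.014,1.9)"
```

```text
clock: 48.28
ee_pos: [0.3475, -0.2338, 0.0168]
tcp_rot: [-0.051, 3.138, -0.001]
wrist_force: [0.2, -0.1, 0.7]
width: -0.0001
clock: 48.95
ee_pos: [0.4094, -0.2317, 0.0179]
tcp_rot: [-0.052, 3.137, -0.001]
wrist_force: [2.1, 1.8, 4.7]
width: -0.0001
side 498.4 [283.6 266.6] [ 0.4508 -0.2048  0.033 ] [41.055  0.088  0.11 ]
side 171.6 [289.6 241. ] [ 0.5367 -0.1541  0.033 ] [-4.5687e+01  9.1000e-02  3.2000e-02]
t 49.05 p [ 0.4085 -0.2317  0.0179] w 0.0003 F [1.6 1.5 5.1]
R [[-0.999, -0.033, 0.004], [-0.033, 0.999, -0.001], [-0.004, -0.001, -1.0]]
xyz mm [-1.165e+02 -1.000e-01  4.300e+00] rot [-0.001  0.004 -0.   ]
```

View pics/s_ay.png

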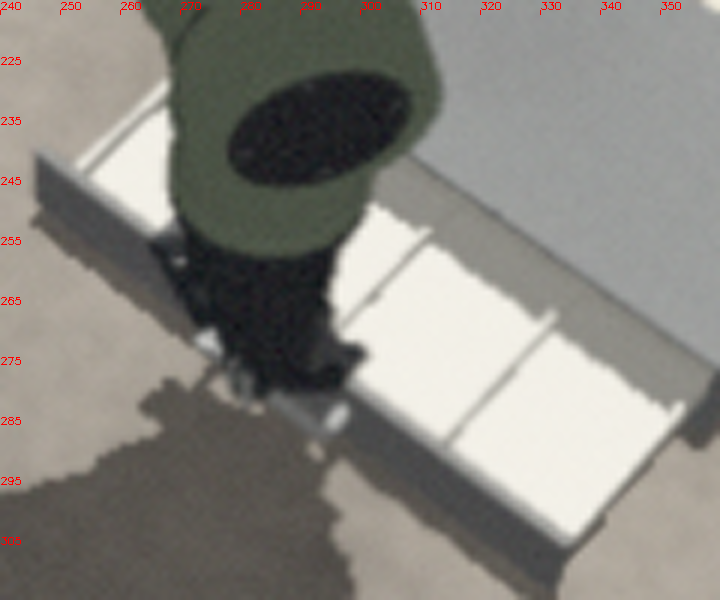

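```bash
python3 -m creep '{"xyz":[[-10,0,-1],[-22,0,-1],[-34,0,-1],[-46,0,-1],[-58,0,-1],[-70,0,-1],[-82,0,-1],[-90,0,-1]],"rotation":[[0,0,0],[0,0,0],[0,0,0],[0,0,0],[0,0,0],[0,0,0],[0,0,0],[0,0,0]],"grip":[0,0,0,0,0,0,0,0]}' 30
python3 -c "
from h import *
t,s=look('az')
need2(.525,-.228,.014,1.9)"
```

```text
clock: 49.72
ee_pos: [0.4984, -0.2285, 0.0189]
tcp_rot: [-0.052, 3.138, -0.0]
wrist_force: [-2.0, 1.8, 1.0]
width: 0.0002
top 43.8 [275.5 194.8] [ 0.5    -0.0947  0.033 ] [-8.8772e+01  1.3000e-02  7.2000e-02]
top 28.9 [339.9 193.6] [ 0.5111 -0.3642  0.033 ] [-8.8757e+01  6.0000e-02  1.2000e-02]
top 93.4 [327.3 197.1] [ 0.4951 -0.3115  0.033 ] [6.07  0.038 0.119]
side 489.4 [302.8 247.7] [ 0.5468 -0.202   0.033 ] [44.658  0.095  0.099]
t 49.82 p [ 0.4985 -0.2285  0.0188] w 0.0003 F [-0.9 -0.9  0.2]
R [[-0.999, -0.033, 0.004], [-0.033, 0.999, -0.0], [-0.004, -0.001, -1.0]]
xyz mm [-26.4  -0.4   4.9] rot [-0.001  0.004  0.   ]
```

View pics/s_az.png

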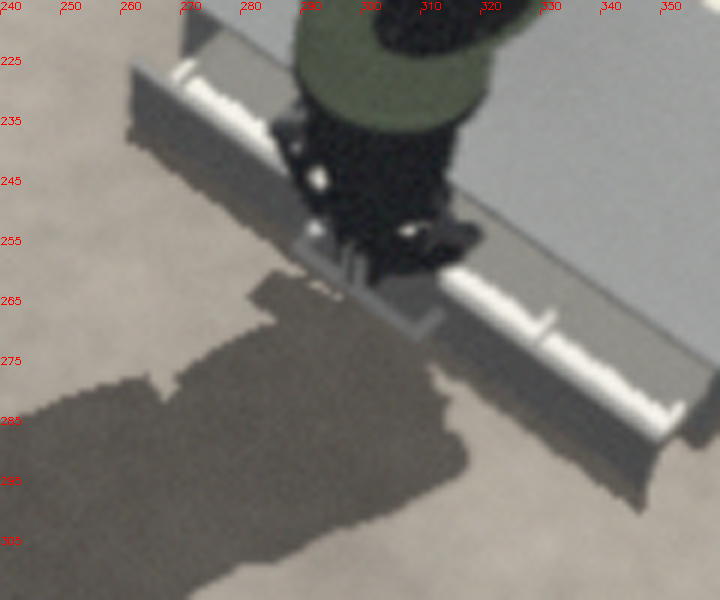

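```bash
python3 -m creep '{"xyz":[[-6,0,0],[-12,0,0],[-18,0,0],[-24,0,0],[-30,0,0],[-30,0,0]],"rotation":[[0,0,0],[0,0,0],[0,0,0],[0,0,0],[0,0,0],[0,0,0]],"grip":[0,0,0,0,0,0]}' 30
python3 -c "
from h import *
t,s=look('ba')
st()"
```

```text
clock: 50.32
ee_pos: [0.5288, -0.2277, 0.019]
tcp_rot: [-0.052, 3.137, -0.001]
wrist_force: [0.5, 0.8, 0.1]
width: -0.0001
top 39.3 [275.1 187.5] [ 0.5309 -0.0926  0.033 ] [-8.8027e+01  6.8000e-02  1.4000e-02]
top 39.7 [339.9 186. ] [ 0.5433 -0.3642  0.033 ] [-8.5045e+01  6.7000e-02  1.4000e-02]
top 143.5 [325.3 199.3] [ 0.4856 -0.3033  0.033 ] [-3.469  0.119  0.042]
side 331.3 [309.8 245.3] [ 0.5697 -0.2123  0.033 ] [53.556  0.082  0.084]
t 50.42 p [ 0.5276 -0.228   0.019 ] w 0.0002 F [-0.9 -0.2  0.4]
R [[-0.999, -0.033, 0.003], [-0.033, 0.999, -0.001], [-0.003, -0.001, -1.0]]
```

View pics/s_ba.png

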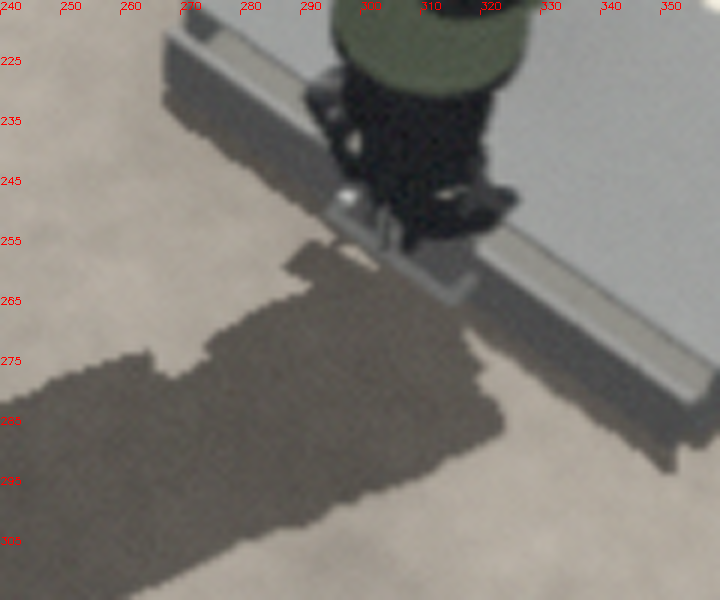

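```bash
python3 -m creep '{"xyz":[[-5,0,0],[-10,0,0],[-13,0,0],[-13,0,0]],"rotation":[[0,0,0],[0,0,0],[0,0,0],[0,0,0]],"grip":[0,0,0,0]}' 30
python3 -m creep '{"xyz":[[-2,0,0],[-4,0,0],[-6,0,0],[-6,0,0]],"rotation":[[0,0,0],[0,0,0],[0,0,0],[0,0,0]],"grip":[0,0,0,0]}' 30
python3 -c "
from h import *
t,s=look('bb')
st()"
```

```text
clock: 50.75
ee_pos: [0.5412, -0.2274, 0.0191]
tcp_rot: [-0.052, 3.138, -0.001]
wrist_force: [-0.6, 0.2, -0.0]
width: -0.0001
clock: 51.08
ee_pos: [0.5437, -0.2274, 0.0189]
tcp_rot: [0.05, -3.138, -0.001]
wrist_force: [-18.9, 1.0, 11.6]
width: 0.0
top 178.1 [324.  198.8] [ 0.4877 -0.2979  0.033 ] [-12.616   0.125   0.039]
top 27.3 [274.7 184.5] [ 0.5437 -0.0906  0.033 ] [-8.8779e+01  6.2000e-02  8.0000e-03]
side 255.2 [313.6 243.9] [ 0.5826 -0.2175  0.033 ] [-45.757   0.096   0.063]
t 51.18 p [ 0.5436 -0.2274  0.0189] w -0.0003 F [-17.4   1.3  10.6]
R [[-0.999, -0.032, -0.003], [-0.032, 0.999, 0.001], [0.003, 0.001, -1.0]]
```

View pics/s_bb.png

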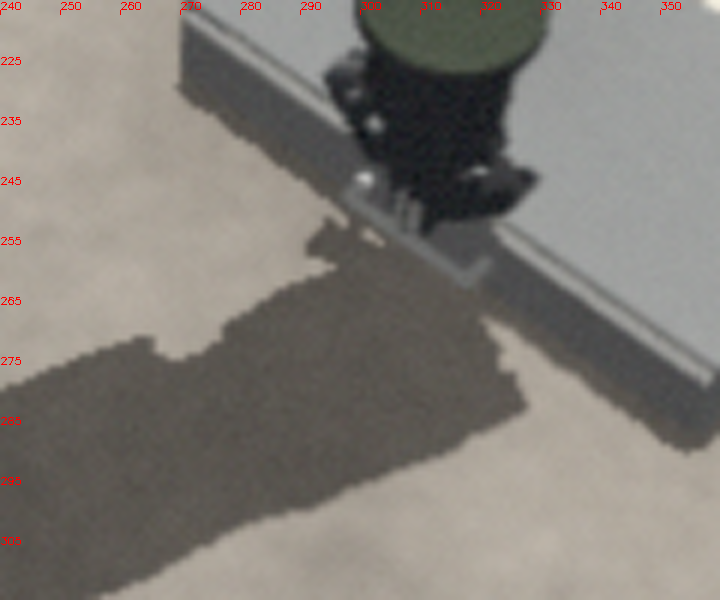

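```bash
python3 -m creep '{"xyz":[[4,0,0],[6,0,-3],[6,0,-12],[6,0,-25],[6,0,-45],[6,0,-70],[20,0,-100],[50,0,-130]],"rotation":[[0,0,0],[0,0,0],[0,0,0],[0,0,0],[0,0,0],[0,0,0],[0,0,0],[0,0,0]],"grip":[0,0,0,0,0,0,0,0]}' 30
python3 -m creep '{"xyz":[[20,20,-10],[50,45,-30],[85,65,-50],[110,75,-70],[120,80,-80]],"rotation":[[0,0,0],[0,0,0],[0,0,0],[0,0,0],[0,0,0]],"grip":[0,0,0,0,0]}' 30
python3 -c "
from h import *
t,s=look('bc')
print(plane(t,np.array([[50,395],[640,380]])/7+[259.5,129.5],.059).round(4))
st()"
```

```text
clock: 51.85
ee_pos: [0.4982, -0.2282, 0.15]
tcp_rot: [-0.054, 3.136, -0.001]
wrist_force: [0.9, -0.7, 1.6]
width: -0.0004
clock: 52.27
ee_pos: [0.371, -0.1516, 0.2307]
tcp_rot: [-0.051, 3.137, -0.001]
wrist_force: [-0.8, -0.5, 0.5]
width: -0.0002
top 21.0 [307.2 188.9] [ 0.5281 -0.2272  0.033 ] [-8.8021e+01  8.3000e-02  7.0000e-03]
top 20.6 [332.5 183.9] [ 0.5513 -0.3332  0.033 ] [-8.8779e+01  1.1600e-01  4.0000e-03]
top 21.1 [306.9 184.3] [ 0.5477 -0.2259  0.033 ] [-8.8779e+01  6.7000e-02  7.0000e-03]
top 54.4 [282.  184.5] [ 0.5444 -0.1214  0.033 ] [-8.8779e+01  1.2100e-01  8.0000e-03]
[[ 0.5336 -0.0561  0.059 ]
 [ 0.55   -0.4054  0.059 ]]
t 52.37 p [ 0.3734 -0.1524  0.2304] w 0.0001 F [ 1.  -0.2  0.3]
R [[-0.999, -0.033, 0.007], [-0.033, 0.999, -0.001], [-0.007, -0.001, -1.0]]
```

View pics/s_bc.png

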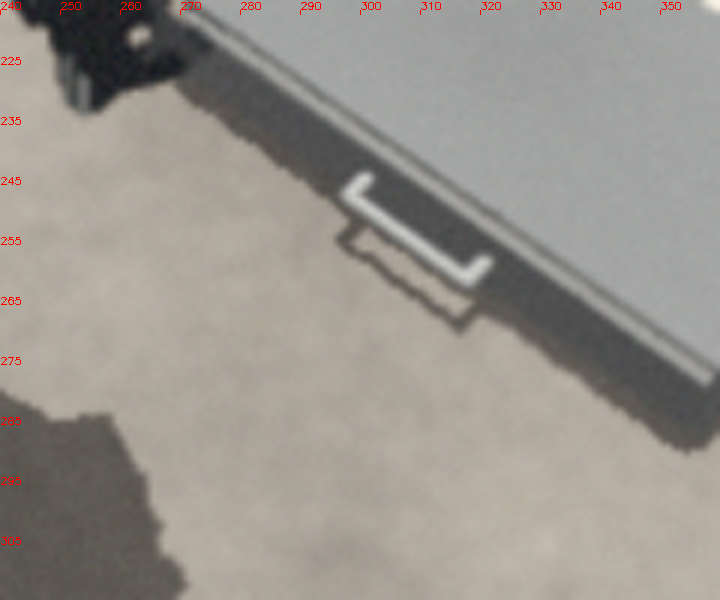

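View pics/t_bc.png

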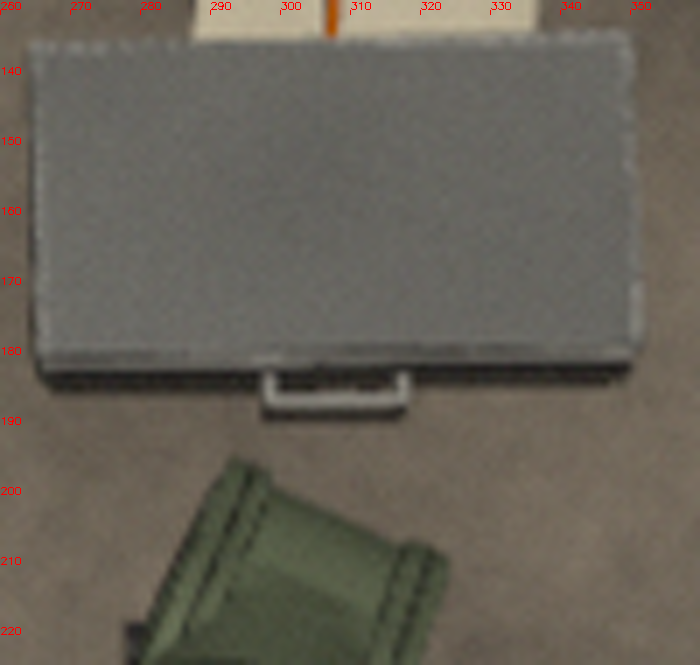

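```bash
python3 -c "
from h import *
t=bot.get_image('top');s=bot.get_image('side')
a=plane(t,np.array([[343,632],[336,400]])/7+[259.5,129.5],.035);print(a.round(4),np.linalg.norm(a[0]-a[1]))
# side: handle corners initial (183,360),(305,455) ; now (347,195),(468,280)
b=plane(s,np.array([[183,360],[305,455],[347,195],[468,280]])/6+[239.5,214.5],.035);print(b.round(4),np.linalg.norm(b[2:]-b[:2],axis=1))
# cabinet front top edge vs plate top edge now
print(plane(s,np.array([[450,200],[600,300]])/6+[239.5,214.5],.066).round(4))
s2=dict(s); crop(s2,290,230,75,60,10,'s_bd.png')
"
```

```text
[[ 0.3983 -0.2333  0.035 ]
 [ 0.5373 -0.2283  0.035 ]] 0.13907745176318392
[[ 0.3993 -0.1946  0.035 ]
 [ 0.402  -0.2764  0.035 ]
 [ 0.5355 -0.1883  0.035 ]
 [ 0.5396 -0.2694  0.035 ]] [0.13635269 0.1378371 ]
[[ 0.5538 -0.2411  0.066 ]
 [ 0.5605 -0.3359  0.066 ]]
```

View pics/s_bd.png

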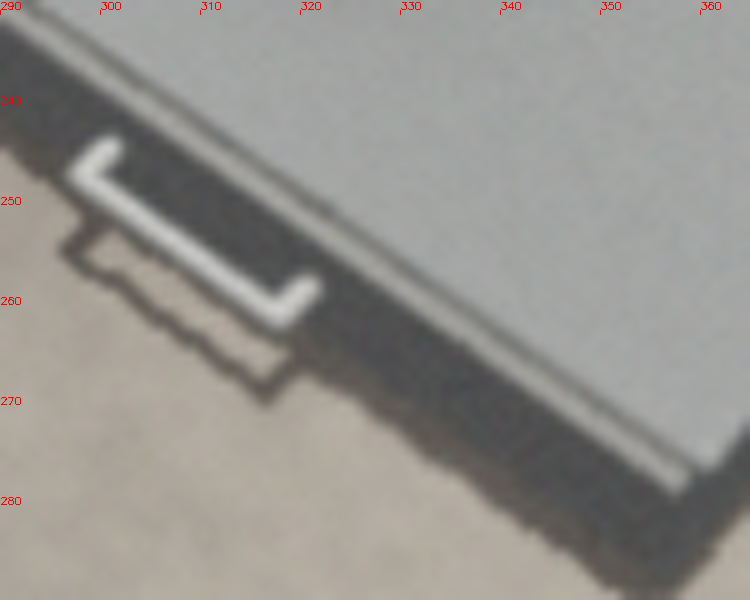

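```bash
python3 -c "
from h import *
need2(.495,-.2285,.02,1.9)"; python3 -m creep '{"xyz":[[-20,-15,20],[-45,-30,45],[-70,-45,75],[-95,-60,105],[-115,-70,135],[-121,-75,165],[-121,-78,190],[-121,-80,208]],"rotation":[[0,0,0],[0,0,0],[0,0,0],[0,0,0],[0,0,0],[0,0,0],[0,0,0],[0,0,0]],"grip":[0,0,0,0,0,0,0,0]}' 30
python3 -c "
from h import *
t,s=look('be')
need2(.515,-.2285,.016,1.9)"
```

```text
t 52.47 p [ 0.3746 -0.1529  0.2285] w 0.0001 F [ 0.7 -0.9 -0.3]
R [[-0.999, -0.033, 0.005], [-0.033, 0.999, -0.001], [-0.005, -0.001, -1.0]]
xyz mm [-116.9  -79.2  209.1] rot [-0.001  0.005 -0.   ]
clock: 53.13
ee_pos: [0.4976, -0.2291, 0.0167]
tcp_rot: [-0.051, 3.141, 0.001]
wrist_force: [0.5, -0.7, 0.4]
width: 0.0003
top 100.0 [327.5 197.5] [ 0.4936 -0.3123  0.033 ] [4.611 0.039 0.118]
top 40.7 [278.4 184.5] [ 0.544  -0.1059  0.033 ] [-8.8779e+01  9.1000e-02  9.0000e-03]
side 521.2 [302.  247.8] [ 0.5447 -0.2006  0.033 ] [44.184  0.102  0.103]
t 53.23 p [ 0.4967 -0.2288  0.017 ] w -0.0 F [0.6 0.2 0.7]
R [[-0.999, -0.032, -0.001], [-0.032, 0.999, 0.001], [0.001, 0.001, -1.0]]
xyz mm [-18.3  -0.2   1. ] rot [ 0.001 -0.001 -0.001]
```

View pics/s_be.png

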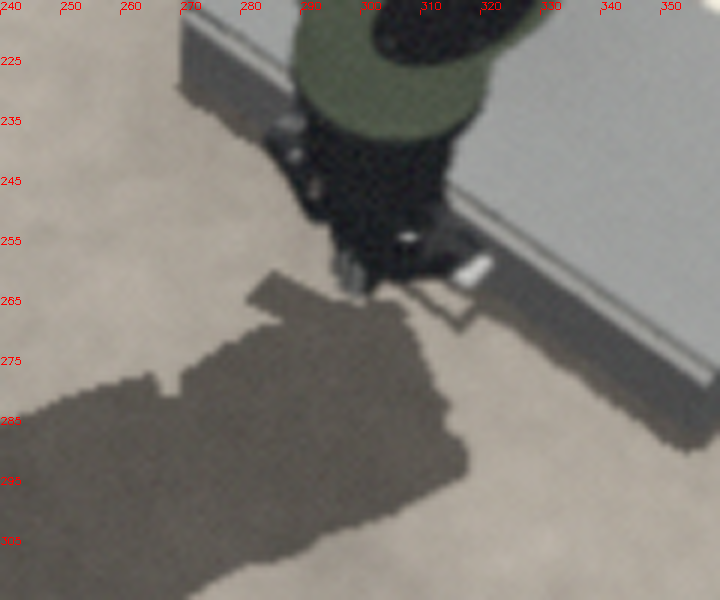

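```bash
python3 -m creep '{"xyz":[[-6,0,-2],[-12,0,-2],[-18,0,-2],[-22,0,-2],[-22,0,-2]],"rotation":[[0,0,0],[0,0,0],[0,0,0],[0,0,0],[0,0,0]],"grip":[0,0,0,0,0]}' 30
python3 -m creep '{"xyz":[[-2,0,0],[-4,0,0],[-4,0,0]],"rotation":[[0,0,0],[0,0,0],[0,0,0]],"grip":[0,0,0]}' 30
```

```text
clock: 53.65
ee_pos: [0.5213, -0.228, 0.0231]
tcp_rot: [-0.052, 3.137, -0.002]
wrist_force: [-0.1, -0.0, 0.1]
width: -0.0003
clock: 53.9
ee_pos: [0.5242, -0.2281, 0.0226]
tcp_rot: [-0.051, 3.138, -0.001]
wrist_force: [-0.1, 0.1, 0.3]
width: -0.0002
```

```bash
python3 -m creep '{"xyz":[[6,0,0],[8,0,4],[8,0,10],[8,0,12],[8,0,12]],"rotation":[[0,0,0],[0,0,0],[0,0,0],[0,0,0],[0,0,0]],"grip":[0,0,0,0,0]}' 30
python3 -m creep '{"xyz":[[-4,0,0],[-8,0,0],[-10,0,0],[-12,0,0],[-12,0,0]],"rotation":[[0,0,0],[0,0,0],[0,0,0],[0,0,0],[0,0,0]],"grip":[0,0,0,0,0]}' 30
```

```text
clock: 54.32
ee_pos: [0.5156, -0.2282, 0.0097]
tcp_rot: [-0.051, 3.139, -0.0]
wrist_force: [0.1, 0.2, 0.3]
width: -0.0001
clock: 54.73
ee_pos: [0.5224, -0.2282, 0.0101]
tcp_rot: [0.048, -3.132, -0.002]
wrist_force: [-35.8, -0.2, 20.9]
width: 0.0004
```

```bash
python3 -m creep '{"xyz":[[6,0,0],[14,0,0],[25,0,-10],[45,0,-30],[70,5,-60],[100,20,-95],[125,45,-130],[140,70,-165]],"rotation":[[0,0,0],[0,0,0],[0,0,0],[0,0,0],[0,0,0],[0,0,0],[0,0,0],[0,0,0]],"grip":[0,0,0,0,0,0,0,0]}' 30
python3 -m creep '{"xyz":[[0,-20,-10],[0,-50,-30],[0,-80,-50],[0,-120,-60],[0,-160,-60],[0,-200,-60],[0,-230,-60],[0,-240,-60]],"rotation":[[0,0,0],[0,0,0],[0,0,0],[0,0,0],[0,0,0],[0,0,0],[0,0,0],[0,0,0]],"grip":[0,0,0,0,0,0,0,0]}' 30
python3 -c "
from h import *
st()
t=bot.get_image('top');s=bot.get_image('side')
cv2.imwrite('pics/side_bf.png',s['color'][:,:,::-1]);cv2.imwrite('pics/top_bf.png',t['color'][:,:,::-1])
s2=dict(s); s2['color']=(255*(s['color']/255.)**0.7).astype('uint8'); crop(s2,185,100,90,75,8,'r_bf.png')
crop(t,260,130,100,95,7,'t_bf.png')
s2=dict(t); s2['color']=(255*(t['color']/255.)**0.7).astype('uint8'); crop(s2,145,140,100,50,8,'rt_bf.png')
"
```

```text
clock: 55.4
ee_pos: [0.3908, -0.1719, 0.1623]
tcp_rot: [-0.048, 3.139, -0.0]
wrist_force: [1.0, 0.5, 1.1]
width: -0.0001
clock: 56.07
ee_pos: [0.3991, -0.4163, 0.2212]
tcp_rot: [-0.045, 3.139, -0.004]
wrist_force: [-0.7, 1.6, -0.4]
width: 0.0001
t 56.07 p [ 0.3991 -0.4163  0.2212] w 0.0001 F [-0.7  1.6 -0.4]
R [[-1.0, -0.029, 0.003], [-0.029, 1.0, -0.002], [-0.002, -0.002, -1.0]]
```

View pics/side_bf.png

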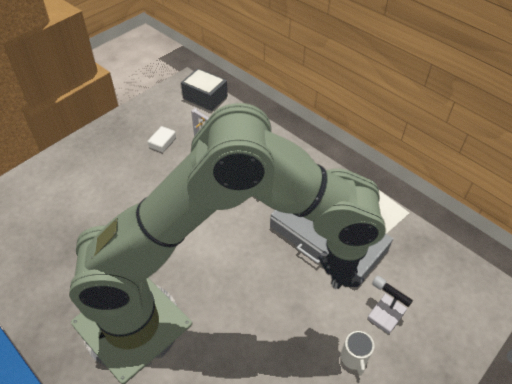

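View pics/rt_bf.png

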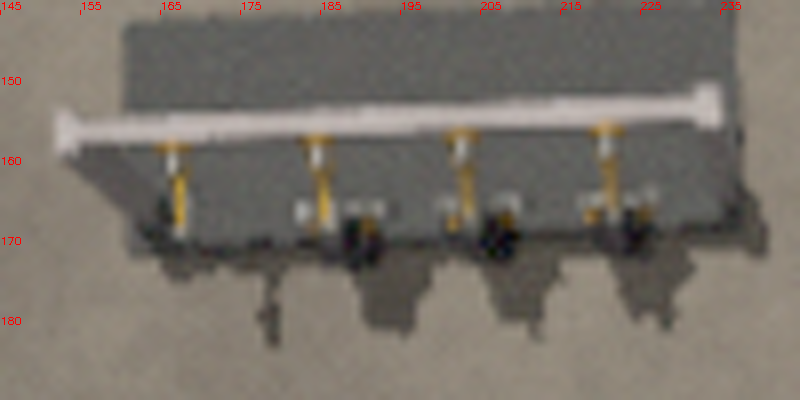

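View pics/t_bf.png

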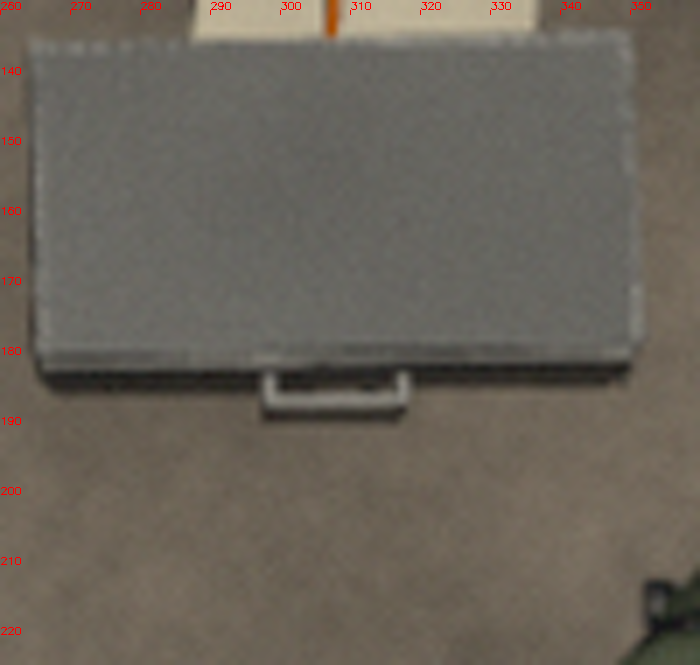

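```bash
python3 -m creep '{"xyz":[[0,30,-15],[0,65,-30],[0,100,-45],[0,135,-60],[0,170,-70],[0,205,-80],[0,240,-80],[0,275,-80]],"rotation":[[0,0,0],[0,0,0],[0,0,0],[0,0,0],[0,0,0],[0,0,0],[0,0,0],[0,0,0]],"grip":[0,0,0,0,0,0,0,0]}' 30
python3 -m creep '{"xyz":[[0,35,0],[0,70,0],[0,105,0],[0,140,0],[0,175,0],[5,210,0],[10,245,0],[15,280,0]],"rotation":[[0,0,0],[0,0,0],[0,0,0],[0,0,0],[0,0,0],[0,0,0],[0,0,0],[0,0,0]],"grip":[0,0,0,0,0,0,0,0]}' 30
python3 -m creep '{"xyz":[[20,35,0],[45,70,0],[75,105,0],[105,140,0],[135,175,0],[165,210,0],[195,240,0],[220,270,0]],"rotation":[[0,0,0],[0,0,0],[0,0,0],[0,0,0],[0,0,0],[0,0,0],[0,0,0],[0,0,0]],"grip":[0,0,0,0,0,0,0,0]}' 30
python3 -c "
from h import *
st()
t=bot.get_image('top');s=bot.get_image('side')
cv2.imwrite('pics/side_bg.png',s['color'][:,:,::-1]);cv2.imwrite('pics/top_bg.png',t['color'][:,:,::-1])
s2=dict(s); s2['color']=(255*(s['color']/255.)**0.7).astype('uint8'); crop(s2,185,100,90,75,8,'r_bg.png')
"
```

```text
clock: 56.83
ee_pos: [0.3907, -0.1346, 0.3019]
tcp_rot: [-0.053, 3.137, -0.001]
wrist_force: [1.7, 0.4, 0.4]
width: 0.0001
clock: 57.5
ee_pos: [0.3656, 0.1446, 0.3013]
tcp_rot: [-0.053, 3.138, 0.0]
wrist_force: [0.9, 0.7, -0.3]
width: 0.0001
clock: 58.17
ee_pos: [0.1471, 0.3935, 0.3006]
tcp_rot: [-0.053, 3.138, 0.0]
wrist_force: [1.4, -0.3, 1.5]
width: 0.0002
t 58.17 p [0.1471 0.3935 0.3006] w 0.0002 F [ 1.4 -0.3  1.5]
R [[-0.999, -0.034, 0.003], [-0.034, 0.999, 0.0], [-0.003, 0.0, -1.0]]
```

View pics/r_bg.png

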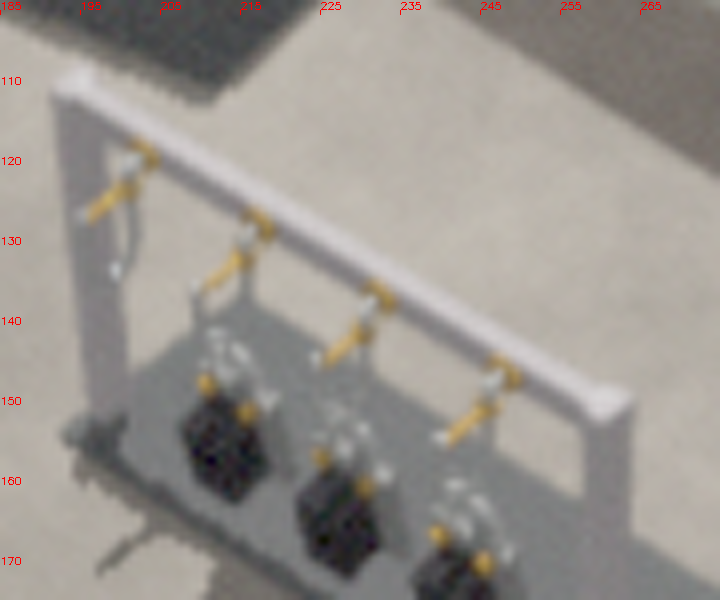

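View pics/side_bg.png

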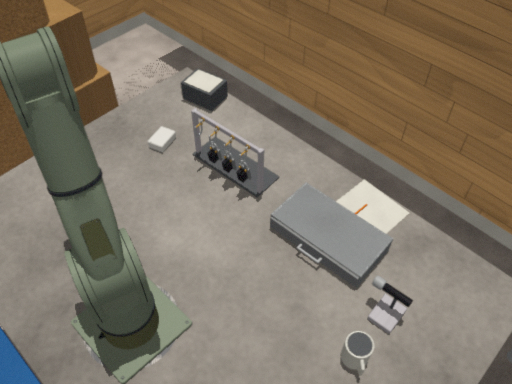

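View pics/top_bg.png

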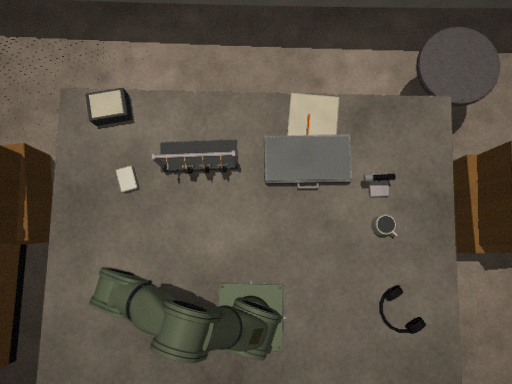

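```bash
python3 -m creep '{"xyz":[[0,0,0],[0,0,0],[0,0,0],[0,0,0]],"rotation":[[0,0,0],[0,0,0],[0,0,0],[0,0,0]],"grip":[0,0,0,0]}'; python3 -c "
from bench import bot
print(bot.finish_job())"
```

```text
clock: 58.6
ee_pos: [0.1506, 0.392, 0.3004]
tcp_rot: [-0.049, 3.138, -0.001]
wrist_force: [0.7, 0.1, -0.1]
width: 0.0001
the job is handed in; nothing more can be done
None
```

All three baluns in the drawer are now clipped onto the rack, one per hook. They hang on the three hooks nearest the cabinet, and the hook farthest from it is empty. The empty drawer is shut, and I handed the job in at about 59 s of the 208 s allowed.

**Last checks:** In the final pictures from both cameras, all three gates are level and shut above their rings, and the baluns hang free. The microphone, mug and white box look unmoved; I compared them with the first pictures by eye only. The drawer stopped hard against the cabinet (19 N, then 36 N on the handle). The handle had moved about 139 mm in the top view and 136–138 mm in the side view.

**What went wrong:**
- **Tool height:** The fingertips sat about 20 mm higher than the reported tool position and the stated finger overhang imply. My first grasp closed on air above the box, and the next one was too shallow.
- **Dropped balun:** That shallow grip let the first balun tilt at the hook, and I dropped it on the bench. It landed upright. I moved it clear of the rack, gripped it deeper and hung it, and the other two went on cleanly with the deeper grip.
- **Forces:** The highest I read was 36 N sideways plus 21 N upward (41 N together), with the fingertips pressing the drawer handle. Forces are only shown at the end of each move, so brief higher peaks would not have appeared.

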